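# Lay a shield wall in running bond, park the sample, survey the joint

## Robot

A 6-joint arm with a two-finger parallel gripper is mounted at the origin on the work surface. World frame = base frame: x ahead of the robot, y to its left, z up, the work surface at z = 0. Lengths are in m, angles in rad, forces in N, time in s.
With the tool pointing down it reaches from about 0.35 to 0.725 m from the base axis. Payload 4.3 kg.
Tool frame: the origin (TCP) lies midway between the tips of the shut fingers; the grasp point (between the pads) lies 19 mm behind it; z points along the fingers, y is the line along which they close (so a half turn about z gives the same grasp; the last joint's range is limited). The gripper opens to 85 mm and grips with 20 to 120 N. Pads are 22 mm wide; open, the fingers measure 114 mm over their backs; the gripper's body (76 mm by 85 mm) begins 54 mm behind the grasp point. The pads swing forward as they close: fully open they stand 13 mm farther back than shut.
Start: joints at [1.144, 0.377, 0.081, 1.274, 0, 1.46], TCP at [0.179, 0.546, 0.231] pointing down, gripper open.
Joint ranges: [-2.72, 2.72], [-0.84, 1.66], [-1.02, 1.22], [-1.77, 2.12], [-1.37, 1.28], [-3.14, 3.14]. Speed limits (rad/s): [2.57, 2.57, 3.14, 3.14, 3.14, 3.14].

## Interface

Orientations are given as [roll, pitch, yaw] about the fixed x, y, z axes, in that order (R = Rz(yaw) Ry(pitch) Rx(roll)).
In Python, from workcell import r gives the robot as it stands.
- The arm moves only by the tool play_rows, never from a script. Its argument "motion" is a list of rows, each an object with "translation": the shift along the tool's x, y, z in units of 0.1 m (1.0 is 0.1 m), a list of three; "angular": the turn, a rotation vector about the tool's x, y, z in units of 45 degrees (1.0 is 45 degrees), a list of three; "claw": the opening, from 0 (shut) to 1 (fully open). A call has 1 to 12 rows; each row shifts and turns the commanded pose from where the row before left it, along the tool's axes as they then stand; what a row does not reach is not made up. A row lasts 1/8 s, in which the tool goes at most 62.5 mm and 10.7 degrees, less where a joint would pass 70% of its speed; a pose out of reach is approached as far as the arm can. A call with a number of a shift or a turn outside -1 to 1 is refused whole. A call with a gripper value outside its range is refused whole. The fingers move at their own pace and stop on an object; "squeeze" is the grip in N (left out, the last holds). Time passes only in rows, so rows that do not move let the fingers close. It gives the time, the measured TCP pose, the force, the opening and the grip force at its end, in the units of the state.
- r.observe(): the state, without advancing time (a new reading comes with each control period).
- r.get_image(name): name is "scene" or "side" or "wrist"; returns a dict with "img" (420x560x3 uint8, red, green, blue), "fx", "fy", "cx", "cy" (pixels), "rvec" (rotation vector, rad) and "tvec" (3), from world to camera coordinates, as OpenCV has them; the wrist camera has in their place "hand_eye" (4x4, takes a point from camera to tool coordinates, whose origin is the TCP and whose axes are the flange's). Camera axes: x right, y down, z forward; pixel columns grow to the right and rows downward; lengths in m; the calibration is good to about 2 mm. A picture is of the moment at which its call begins: read the wrist's pose just before it. There is no depth.
- r.finish_job(): hands the job in; it is judged then, once.
The state is a dict: "t": time; "joint_positions": joint angles; "qd": joint speeds; "joint_torque": joint torques, N m; "tcp_pos": TCP position; "orientation": TCP orientation; "contact_force": force on the tool from outside, world axes, zero at the start; "ft_torque": the same for the moment, N m; "grip_width": finger opening in m; "grasp_force": force on a finger pad.
Only numpy, scipy, OpenCV 4.12 (cv2) and the standard library are available. Lean on these libraries where they do the work, as an engineer would, in place of code of your own. Each camera call takes 0.05 s, during which the arm holds its last target. There are 200 camera calls.

## Task

Build a bench shield on the dark base plate with all the white bricks, in running bond from the end post outwards, butted, straight and in line with it: three full bricks at the bottom, on them the half brick at the post and then up to two full bricks, each bridging a joint, and a sixth full brick, if there is one, on top at the post end. When the wall stands, put the sample pot upright in the middle of the marked disc behind it, then take the survey probe from its stand and guide its cranked tip, probe upright, tip turned towards the wall and just clear of bricks and plate, along the foot of the wall on the side away from the robot, from the post end to the free end, at no more than about 3 cm a second. Hang the probe in its stand again, and leave wall and pot in place and the bottle, tip box and beaker undisturbed.

Things in the scene. Friction and masses are not known exactly. Their poses are not given: they have to be found in the camera images.
- plate: Fixed dark base plate 120 x 400 x 6 mm, its top 6 mm above this origin (bench level). y runs along its length, z up, x across, away from the robot. At its +y end an aluminium post, 50 mm in x, 40 mm in y, top 80 mm above the plate, centred on x = 0. The wall runs on the line x = 0 from the post towards -y and is as wide as the post.
- foot_start (a point): Foot joint of the wall at the post end: on the plate's top, 25 mm to the far side (+x) of the wall's centre line, in line with the post's face. The joint runs from here 300 mm along the plate's -y.
- stand_fork (a point): Middle of the fork of the fixed probe stand: midway between its two level bars, at the level of their tops, 110 mm above the bench. The bars are 70 mm long along this point's x, 12 mm wide, 40 mm apart clear, open from above, on legs under their +x ends; black foot 100 x 90 x 8 mm. The probe hangs centred here.
- probe_grip (a point): Survey probe with a cranked tip, 0.16 kg, hanging upright by its collar on the stand's bars. Handle 24 x 24 mm (sides along this point's x, y), 93 to 210 mm above the tip, 8 mm nub on top; collar 56 mm across, 85 to 93 mm; below, an 18 mm shaft, then from 58 mm down an 8 mm bar cranked to -x. Point on the handle's axis, 187 mm above the tip's level (212 mm above the bench when hung). z up.
- probe_tip (a point): End of the probe's cranked bar, 8 mm across: 36 mm to the -x side of the handle's axis (in probe_grip's frame) and 187 mm below probe_grip; 25 mm above the bench when hung. In the stand the crank points along the bars. With the crank turned towards the wall, collar and gripper keep clear of it.
- half_mid (a point): Centre of the half brick: white plastic block 50 x 50 x 50 mm, 0.12 kg, loose.
- pot_mid (a point): Centre of the sample pot: squat dark steel cylinder with a lid, 56 mm across, 64 mm tall, 0.5 kg, loose, upright on the bench. This point is 32 mm above its underside.
- pot_mark (a point): Middle of a pale flat disc, 80 mm across, marked on the bench behind the wall (on the robot's side, 165 mm from the wall's centre line): where the pot must stand. Bricks may lie over it at the start.
- reagent: Bystander: glass reagent bottle, 64 mm across, 130 mm tall, loose; origin under its centre.
- tipbox: Bystander: closed grey pipette-tip box 85 x 120 x 60 mm, loose; origin under its centre.
- beaker: Bystander: glass beaker 70 mm across, 80 mm tall, loose; origin under its centre.
- place_B0 (a point): Place for the centre of a brick laid in the wall: bottom course, first full brick (at the post); 25 mm above the plate. Allows 2 mm of gap at each joint.
- place_B1 (a point): Place for the centre of a brick laid in the wall: bottom course, second full brick; 25 mm above the plate. Allows 2 mm of gap at each joint.
- place_B2 (a point): Place for the centre of a brick laid in the wall: bottom course, third full brick; 25 mm above the plate. Allows 2 mm of gap at each joint.
- place_H (a point): Place for the centre of a brick laid in the wall: second course, half brick at the post; 75 mm above the plate. Allows 2 mm of gap at each joint.
- place_T0 (a point): Place for the centre of a brick laid in the wall: second course, full brick over the first joint; 75 mm above the plate. Allows 2 mm of gap at each joint.
- place_T1 (a point): Place for the centre of a brick laid in the wall: second course, full brick over the second joint (if there are five or six); 75 mm above the plate. Allows 2 mm of gap at each joint.
- place_U0 (a point): Place for the centre of a brick laid in the wall: third course, full brick at the post end (if there are six); 125 mm above the plate. Allows 2 mm of gap at each joint.
- brick1_mid (a point): Centre of a full shielding brick: white plastic block 100 x 50 x 50 mm, 0.24 kg, loose, square in section; x along its length. Full bricks are all alike; four to six of the six are there.
- brick2_mid (a point): Centre of a full shielding brick: white plastic block 100 x 50 x 50 mm, 0.24 kg, loose, square in section; x along its length. Full bricks are all alike; four to six of the six are there.
- brick3_mid (a point): Centre of a full shielding brick: white plastic block 100 x 50 x 50 mm, 0.24 kg, loose, square in section; x along its length. Full bricks are all alike; four to six of the six are there.
- brick4_mid (a point): Centre of a full shielding brick: white plastic block 100 x 50 x 50 mm, 0.24 kg, loose, square in section; x along its length. Full bricks are all alike; four to six of the six are there.
- brick5_mid (a point): Centre of a full shielding brick: white plastic block 100 x 50 x 50 mm, 0.24 kg, loose, square in section; x along its length. Full bricks are all alike; four to six of the six are there.
- brick6_mid (a point): Centre of a full shielding brick: white plastic block 100 x 50 x 50 mm, 0.24 kg, loose, square in section; x along its length. Full bricks are all alike; four to six of the six are there.
There are look-alikes about, which are no part of the job. What is shaped like the part that bears brick5_mid but green or yellow is not meant.

How it is judged:
On the way, in this order (a step that is already met when the one before it is completed fails the run):
1. all bricks laid in running bond from the post, and let go (distance between any of brick1_mid, brick2_mid, brick3_mid, brick4_mid, brick5_mid, brick6_mid and place_B0 below 0.011 m and distance between any of brick1_mid, brick2_mid, brick3_mid, brick4_mid, brick5_mid, brick6_mid and place_B1 below 0.011 m and distance between any of brick1_mid, brick2_mid, brick3_mid, brick4_mid, brick5_mid, brick6_mid and place_B2 below 0.011 m and distance between any of brick1_mid, brick2_mid, brick3_mid, brick4_mid, brick5_mid, brick6_mid and place_T0 below 0.011 m and distance between half_mid and place_H below 0.011 m and (distance between brick1_mid and place_B0 below 0.011 m or distance between brick1_mid and place_B1 below 0.011 m or distance between brick1_mid and place_B2 below 0.011 m or distance between brick1_mid and place_T0 below 0.011 m or distance between brick1_mid and place_T1 below 0.011 m or distance between brick1_mid and place_U0 below 0.011 m) and (distance between brick2_mid and place_B0 below 0.011 m or distance between brick2_mid and place_B1 below 0.011 m or distance between brick2_mid and place_B2 below 0.011 m or distance between brick2_mid and place_T0 below 0.011 m or distance between brick2_mid and place_T1 below 0.011 m or distance between brick2_mid and place_U0 below 0.011 m) and (distance between brick3_mid and place_B0 below 0.011 m or distance between brick3_mid and place_B1 below 0.011 m or distance between brick3_mid and place_B2 below 0.011 m or distance between brick3_mid and place_T0 below 0.011 m or distance between brick3_mid and place_T1 below 0.011 m or distance between brick3_mid and place_U0 below 0.011 m) and (distance between brick4_mid and place_B0 below 0.011 m or distance between brick4_mid and place_B1 below 0.011 m or distance between brick4_mid and place_B2 below 0.011 m or distance between brick4_mid and place_T0 below 0.011 m or distance between brick4_mid and place_T1 below 0.011 m or distance between brick4_mid and place_U0 below 0.011 m) and (distance between brick5_mid and place_B0 below 0.011 m or distance between brick5_mid and place_B1 below 0.011 m or distance between brick5_mid and place_B2 below 0.011 m or distance between brick5_mid and place_T0 below 0.011 m or distance between brick5_mid and place_T1 below 0.011 m or distance between brick5_mid and place_U0 below 0.011 m) and (distance between brick6_mid and place_B0 below 0.011 m or distance between brick6_mid and place_B1 below 0.011 m or distance between brick6_mid and place_B2 below 0.011 m or distance between brick6_mid and place_T0 below 0.011 m or distance between brick6_mid and place_T1 below 0.011 m or distance between brick6_mid and place_U0 below 0.011 m) and (distance between any of brick1_mid, brick2_mid, brick3_mid, brick4_mid, brick5_mid, brick6_mid and place_T1 below 0.011 m or not (distance between any of brick1_mid, brick2_mid, brick3_mid, brick4_mid, brick5_mid, brick6_mid and place_U0 below 0.011 m)) and angle between the x axis of each of brick1_mid, brick2_mid, brick3_mid, brick4_mid, brick5_mid, brick6_mid and the y axis of plate, either way round below 0.12 rad and (angle between the x axis of half_mid and the y axis of plate, either way round below 0.12 rad or angle between the y axis of half_mid and the y axis of plate, either way round below 0.12 rad or angle between the z axis of half_mid and the y axis of plate, either way round below 0.12 rad) and linear speed of each of brick1, brick2, brick3, brick4, brick5, brick6, half below 0.02 m/s and contact force between the fingers and brick1 below 0.2 N and contact force between the fingers and brick2 below 0.2 N and contact force between the fingers and brick3 below 0.2 N and contact force between the fingers and brick4 below 0.2 N and contact force between the fingers and brick5 below 0.2 N and contact force between the fingers and brick6 below 0.2 N and contact force between the fingers and half below 0.2 N), for 0.3 s.
2. sample pot set upright on the marked disc behind the wall and let go (horizontal distance between pot_mid and pot_mark below 0.015 m and angle between pot_mid's own z axis and vertical below 0.1 rad and height (world z) of pot_mid below 0.04 m and linear speed of pot below 0.02 m/s and contact force between the fingers and pot below 0.2 N), for 0.3 s.
3. probe tip passes slowly along the wall's foot joint, point 1 of 5 from the post end (y of probe_tip in the frame of plate between 0.12 and 0.14 m and x of probe_tip in the frame of plate between 0.022 and 0.044 m and z of probe_tip in the frame of plate below 0.018 m and angle between probe_grip's own z axis and vertical below 0.35 rad), for 0.3 s.
4. probe tip passes slowly along the wall's foot joint, point 2 of 5 from the post end (y of probe_tip in the frame of plate between 0.055 and 0.075 m and x of probe_tip in the frame of plate between 0.022 and 0.044 m and z of probe_tip in the frame of plate below 0.018 m and angle between probe_grip's own z axis and vertical below 0.35 rad), for 0.3 s.
5. probe tip passes slowly along the wall's foot joint, point 3 of 5 from the post end (y of probe_tip in the frame of plate between -0.01 and 0.01 m and x of probe_tip in the frame of plate between 0.022 and 0.044 m and z of probe_tip in the frame of plate below 0.018 m and angle between probe_grip's own z axis and vertical below 0.35 rad), for 0.3 s.
6. probe tip passes slowly along the wall's foot joint, point 4 of 5 from the post end (y of probe_tip in the frame of plate between -0.075 and -0.055 m and x of probe_tip in the frame of plate between 0.022 and 0.044 m and z of probe_tip in the frame of plate below 0.018 m and angle between probe_grip's own z axis and vertical below 0.35 rad), for 0.3 s.
7. probe tip passes slowly along the wall's foot joint, point 5 of 5 from the post end (y of probe_tip in the frame of plate between -0.14 and -0.12 m and x of probe_tip in the frame of plate between 0.022 and 0.044 m and z of probe_tip in the frame of plate below 0.018 m and angle between probe_grip's own z axis and vertical below 0.35 rad), for 0.3 s.
At the end, for the whole second after the job is handed in: Every brick rests in its place, counted from the post, centre within 11 mm and length within 0.12 rad; the pot stands upright within 15 mm of the middle of its disc; the probe hangs still in its stand, within 25 mm of the fork's middle, 8 mm in height, 0.12 rad of upright (distance between any of brick1_mid, brick2_mid, brick3_mid, brick4_mid, brick5_mid, brick6_mid and place_B0 below 0.011 m and distance between any of brick1_mid, brick2_mid, brick3_mid, brick4_mid, brick5_mid, brick6_mid and place_B1 below 0.011 m and distance between any of brick1_mid, brick2_mid, brick3_mid, brick4_mid, brick5_mid, brick6_mid and place_B2 below 0.011 m and distance between any of brick1_mid, brick2_mid, brick3_mid, brick4_mid, brick5_mid, brick6_mid and place_T0 below 0.011 m and distance between half_mid and place_H below 0.011 m and (distance between brick1_mid and place_B0 below 0.011 m or distance between brick1_mid and place_B1 below 0.011 m or distance between brick1_mid and place_B2 below 0.011 m or distance between brick1_mid and place_T0 below 0.011 m or distance between brick1_mid and place_T1 below 0.011 m or distance between brick1_mid and place_U0 below 0.011 m) and (distance between brick2_mid and place_B0 below 0.011 m or distance between brick2_mid and place_B1 below 0.011 m or distance between brick2_mid and place_B2 below 0.011 m or distance between brick2_mid and place_T0 below 0.011 m or distance between brick2_mid and place_T1 below 0.011 m or distance between brick2_mid and place_U0 below 0.011 m) and (distance between brick3_mid and place_B0 below 0.011 m or distance between brick3_mid and place_B1 below 0.011 m or distance between brick3_mid and place_B2 below 0.011 m or distance between brick3_mid and place_T0 below 0.011 m or distance between brick3_mid and place_T1 below 0.011 m or distance between brick3_mid and place_U0 below 0.011 m) and (distance between brick4_mid and place_B0 below 0.011 m or distance between brick4_mid and place_B1 below 0.011 m or distance between brick4_mid and place_B2 below 0.011 m or distance between brick4_mid and place_T0 below 0.011 m or distance between brick4_mid and place_T1 below 0.011 m or distance between brick4_mid and place_U0 below 0.011 m) and (distance between brick5_mid and place_B0 below 0.011 m or distance between brick5_mid and place_B1 below 0.011 m or distance between brick5_mid and place_B2 below 0.011 m or distance between brick5_mid and place_T0 below 0.011 m or distance between brick5_mid and place_T1 below 0.011 m or distance between brick5_mid and place_U0 below 0.011 m) and (distance between brick6_mid and place_B0 below 0.011 m or distance between brick6_mid and place_B1 below 0.011 m or distance between brick6_mid and place_B2 below 0.011 m or distance between brick6_mid and place_T0 below 0.011 m or distance between brick6_mid and place_T1 below 0.011 m or distance between brick6_mid and place_U0 below 0.011 m) and (distance between any of brick1_mid, brick2_mid, brick3_mid, brick4_mid, brick5_mid, brick6_mid and place_T1 below 0.011 m or not (distance between any of brick1_mid, brick2_mid, brick3_mid, brick4_mid, brick5_mid, brick6_mid and place_U0 below 0.011 m)) and angle between the x axis of each of brick1_mid, brick2_mid, brick3_mid, brick4_mid, brick5_mid, brick6_mid and the y axis of plate, either way round below 0.12 rad and (angle between the x axis of half_mid and the y axis of plate, either way round below 0.12 rad or angle between the y axis of half_mid and the y axis of plate, either way round below 0.12 rad or angle between the z axis of half_mid and the y axis of plate, either way round below 0.12 rad) and linear speed of each of brick1, brick2, brick3, brick4, brick5, brick6, half, probe, pot below 0.02 m/s and horizontal distance between probe_grip and stand_fork below 0.025 m and angle between probe_grip's own z axis and vertical below 0.12 rad and z of probe_grip in the frame of stand_fork between 0.094 and 0.11 m and horizontal distance between pot_mid and pot_mark below 0.015 m and angle between pot_mid's own z axis and vertical below 0.1 rad and height (world z) of pot_mid below 0.04 m); the robot touches nothing.
It fails at once if A bystander (bottle, tip box, beaker) is knocked or shifted (distance of any of reagent, tipbox, beaker from where it was at the start of the episode above 0.03 m).
Of brick1, brick2, brick3, brick4, brick5, brick6 only 4 to 6 are there at a start; the rules pass over those that are not, and their reading is None.
At some moment in a run one of pot may be knocked a few centimetres aside while the robot is not near it.
It also fails if it takes over 210 s, if anything falls off the work surface, if the arm or the gripper's body presses on something with over 40 N, if the wrist force passes 120 N, or if a joint passes its speed limit or range.

## Working session

There is one attempt and no reset: what is moved stays moved. The work goes in short steps, Python scripts to look and compute and a tool call to move; the robot and the scene stay as the last step left them, time stands still between calls to the robot, and variables do not carry over. Pictures are saved under pics/ and viewed, at most 19 in all, crops included, and the job is handed in when it is done.

Besides the shell and the picture viewer there is one more tool, called after "Emit:" as a command line: name --argument value ..., lists and objects as JSON in quotes. play_rows: Moves the arm, as the interface text tells. Shifts and turns lie within -1 to 1; 1 stands for 0.1 m of shift or 45 degrees of turn. Its arguments: {"type":"object","properties":{"motion":{"type":"array"},"squeeze":{"type":"number"}},"required":["motion"]}

```bash
mkdir -p pics; ls
cat > h.py <<'E'
import numpy as np, cv2
from workcell import r
from scipy.spatial.transform import Rotation as R
def cam(n):
    o=r.observe(); d=r.get_image(n); K=np.array([[d['fx'],0,d['cx']],[0,d['fy'],d['cy']],[0,0,1.]])
    if 'hand_eye' in d:
        T=np.eye(4); T[:3,:3]=R.from_euler('xyz',o['orientation']).as_matrix(); T[:3,3]=o['tcp_pos']
        W=np.linalg.inv(T@np.array(d['hand_eye']))
    else:
        W=np.eye(4); W[:3,:3]=R.from_rotvec(np.ravel(d['rvec'])).as_matrix(); W[:3,3]=np.ravel(d['tvec'])
    return d['img'],K,W
def save(im,f,s=1.4): cv2.imwrite('pics/'+f,cv2.resize(im[:,:,::-1],None,fx=s,fy=s,interpolation=cv2.INTER_CUBIC))
def ray(K,W,uv):
    d=W[:3,:3].T@np.linalg.inv(K)@np.array([uv[0],uv[1],1.]); return -W[:3,:3].T@W[:3,3],d
def onz(K,W,uv,z):
    c,d=ray(K,W,uv); return c+d*(z-c[2])/d[2]
def tri(L):
    A=np.zeros((3,3));b=np.zeros(3)
    for K,W,uv in L:
        c,d=ray(K,W,uv); d/=np.linalg.norm(d); P=np.eye(3)-np.outer(d,d); A+=P;b+=P@c
    return np.linalg.solve(A,b)
def proj(K,W,P):
    p=K@(W[:3,:3]@np.array(P)+W[:3,3]); return p[:2]/p[2]
E
python3 - <<'E'
from h import *
import pickle
D={}
for n in('scene','side','wrist'):
    D[n]=cam(n); save(D[n][0],n+'0.png')
    K,W=D[n][1:]; print(n,K[0,0],(-W[:3,:3].T@W[:3,3]).round(3),(W[:3,:3][2]).round(2))
pickle.dump(D,open('d0.pkl','wb'))
print(r.observe())
E
```

```text
pics
scene 455.19138556038865 [1.398 0.007 1.235] [-0.63  0.06 -0.78]
side 453.0487322022406 [ 0.211 -0.691  1.096] [ 0.23  0.61 -0.76]
wrist 304.2641375536552 [0.102 0.572 0.373] [ 0.3  -0.1  -0.95]
{'t': 0.15, 'joint_positions': array([ 1.14371136e+00,  3.77886214e-01,  7.99184493e-02,  1.27439496e+00,
       -2.59644832e-05,  1.46050624e+00]), 'qd': array([-0.00109884, -0.0020529 ,  0.00482568,  0.0029707 , -0.0018698 ,
        0.00085719]), 'joint_torque': array([ 1.60632539e-03, -4.64036965e+01,  2.70169419e+01,  1.38978651e-02,
       -1.49281317e-05, -5.58235783e-06]), 'tcp_pos': array([0.17891064, 0.54592401, 0.23057512]), 'orientation': array([-3.14003292e+00, -1.46601300e-04,  2.82479768e+00]), 'contact_force': array([-0.09503273,  0.90845525,  0.37744736]), 'ft_torque': array([ 0.03601819, -0.00408395, -0.00792491]), 'grasp_force': 0.0, 'grip_width': 0.08568282329298318}
```

View pics/scene0.png

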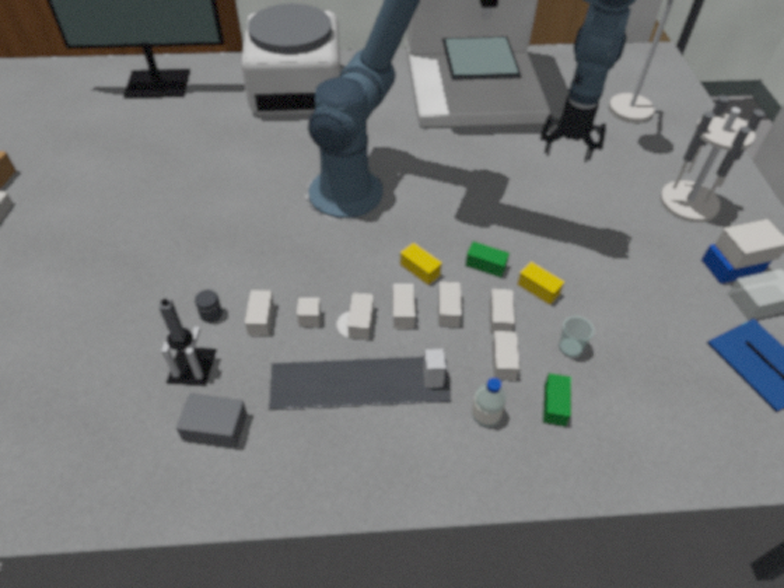

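View pics/side0.png

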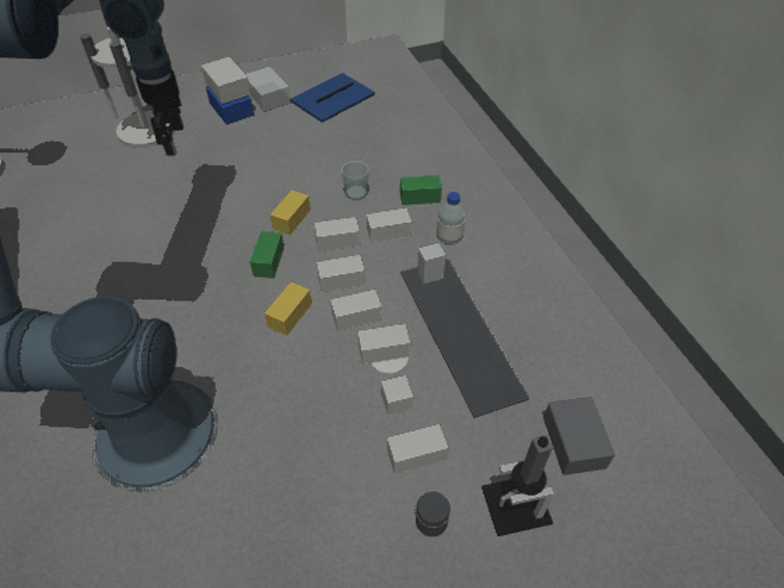

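The scene view shows six white full bricks at display pixels (259,312), (361,315), (403,305), (450,303), (502,310) and (506,355). The half brick is at (309,312), the pot at (207,305), the probe stand at (185,350), the plate at (360,382) and the post at (434,368). The green and yellow look-alikes can be ruled out by colour. The side view agrees.

Run:
```python
from h import *
import pickle
D=pickle.load(open('d0.pkl','rb'))
for n,row in (('scene',(225,170,380)),('side',(0,0,0))):
    im,K,W=D[n]
    hsv=cv2.cvtColor(im,cv2.COLOR_RGB2HSV)
    g=hsv[:,:,2].astype(int)
    print(n,'bench',np.median(g[200:300,200:300]), 'pcts',np.percentile(g,[5,50,90,97,99]))
    if n=='scene':
        print('col through brick361',g[200:250,258]); print('row',g[222,165:210]); print('plate',g[250:300:2,240])
    else: print('col brick 385,342',g[220:265,275]); print('plate row',g[240,285:370:2])
    for th in (165,180,195):
        m=((g>th)&(hsv[:,:,1]<60)).astype(np.uint8)
        c,l,s,ce=cv2.connectedComponentsWithStats(m)
        for i in range(1,c):
            if 60<s[i,4]<900:
                p=onz(K,W,ce[i],.05)
                if .2<p[0]<.8 and abs(p[1])<.5: print(th,s[i,4],ce[i].round(1),p.round(3))
```

```text
scene bench 141.0 pcts [ 65. 141. 145. 167. 198.]
col through brick361 [144 144 143 144 144 143 142 143 148 165 188 196 197 197 197 197 199 198
 197 199 199 198 199 198 197 199 198 199 197 198 199 197 193 180 145 114
 111 109 108 109 106 107 116 135 141 140 140 141 142 141]
row [142 142 142 142 143 144 144 141 144 147 157 176 192 196 198 198 199 199
 198 197 198 198 200 200 198 191 160 116  92  84  78  78  94 117 134 141
 144 143 144 142 142 144 144 141 142]
plate [144 143 142 134 100  90  88  86  89  86  86  90  85  88  90  87  87  90
  89  93 103 132 141 142 140]
165 352 [321.1 212.5] [0.448 0.24  0.05 ]
165 353 [287.9 213.6] [0.445 0.128 0.05 ]
165 360 [183.7 218.6] [ 0.445 -0.218  0.05 ]
165 355 [358.8 217.6] [0.477 0.363 0.05 ]
165 481 [253.8 223.4] [0.48  0.013 0.05 ]
165 191 [219.4 218.1] [ 0.45 -0.1   0.05]
165 415 [361.6 249.6] [0.606 0.348 0.05 ]
165 176 [310.4 255.5] [0.617 0.183 0.05 ]
180 303 [287.9 213.8] [0.446 0.128 0.05 ]
180 298 [321.2 212.6] [0.448 0.24  0.05 ]
180 307 [358.9 217.9] [0.478 0.363 0.05 ]
180 320 [183.9 218.9] [ 0.446 -0.217  0.05 ]
180 427 [254.1 223
[... 234 characters left out ...]
 ]
195 239 [184.  218.9] [ 0.446 -0.217  0.05 ]
195 222 [358.9 217.8] [0.478 0.363 0.05 ]
195 320 [254.3 223.4] [0.48  0.014 0.05 ]
195 104 [219.7 218.1] [ 0.45  -0.099  0.05 ]
195 278 [361.5 249.8] [0.606 0.347 0.05 ]
side bench 115.0 pcts [ 52. 108. 115. 123. 162.]
col brick 385,342 [115 115 116 117 116 119 120 117 119 117 114 115 116 140 161 162 162 163
 162 162 163 162 162 162 161 163 162 167 115 109 109 107 107 107 106 107
 108 135 167 169 170 169 169 170 169]
plate row [162 163 163 159 117 118 118 111 113 112 111 112  52  71  70  67  69  69
  69  68  69  69  67  69  71  71  69  69  69  69  68  70  67  69 131 113
 112 115 113 113 112 111 108]
165 154 [278.1 260.7] [ 0.457 -0.046  0.05 ]
```

View pics/wrist0.png

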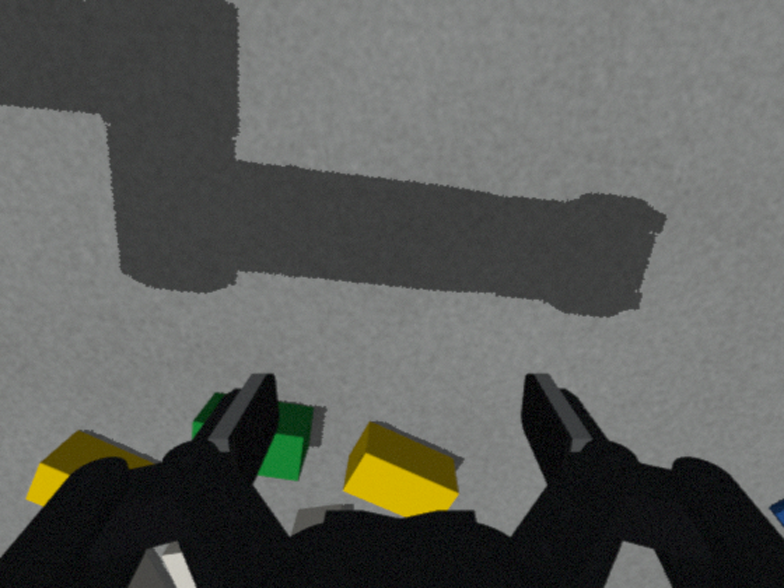

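```bash
cat >> h.py <<'E'
from scipy.optimize import minimize
def rend(K,W,P,S=4,shape=(420,560)):
    p=np.array([proj(K,W,q) for q in P]); m=np.zeros((shape[0]*S,shape[1]*S),np.uint8)
    cv2.fillConvexPoly(m,np.round(((p+.5)*S-.5)*16).astype(np.int32),255,shift=4); return cv2.resize(m,shape[::-1],interpolation=cv2.INTER_AREA)/255.
def rect(x,y,a,L,B,z):
    c,s=np.cos(a),np.sin(a)
    return [(x+c*u-s*v,y+s*u+c*v,z) for u,v in((L/2,B/2),(-L/2,B/2),(-L/2,-B/2),(L/2,-B/2))]
def soft(g,lo,hi): return np.clip((g.astype(float)-lo)/(hi-lo),0,1)
def fit(views,x0,L,B,z,fz=False,pad=12):
    # views: list of (K,W,softmask[,weight]); fits x,y,yaw (z) of a flat rectangle
    def box(K,W):
        p=np.array([proj(K,W,q) for q in rect(*x0[:3],L,B,z)]); a=np.maximum(p.min(0).astype(int)-pad,0); b=p.max(0).astype(int)+pad
        return slice(a[1],b[1]),slice(a[0],b[0])
    bx=[box(v[0],v[1]) for v in views]
    def f(q):
        zz=q[3] if fz else z
        return sum(np.abs(rend(v[0],v[1],rect(*q[:3],L,B,zz))-v[2])[b].sum() for v,b in zip(views,bx))
    x0=list(x0)+([z] if fz else [])
    st=np.array([x0]+[np.array(x0)+d for d in np.diag([.012,.012,.12,.01][:len(x0)])])
    s=minimize(f,x0,method='Nelder-Mead',options=dict(initial_simplex=st,xatol=1e-4,fatol=.05,maxiter=160))
    return s.x,s.fun
E
python3 - <<'E'
from h import *
import pickle
D=pickle.load(open('d0.pkl','rb'))
V=[];G={}
for n,lo,hi in(('scene',142,197),('side',116,162)):
    im,K,W=D[n]; g=im.max(2); s=im.max(2).astype(int)-im.min(2); m=soft(g,lo,hi); m[s>60]=0; V.append((K,W,m)); G[n]=g
for nm,x,y,L in [('a',.446,-.217,.1),('b',.48,.013,.1),('c',.446,.128,.1),('d',.449,.24,.1),('e',.478,.363,.1),('f',.606,.347,.1),('half',.45,-.1,.05)]:
    q,c=fit(V,[x,y,0],L,.05,.05,True); q0,c0=fit(V[:1],[x,y,0],L,.05,.05); q1,c1=fit(V[1:],[x,y,0],L,.05,.05)
    print(nm,q.round(4),round(c,1),'scene',q0.round(3),round(c0,1),'side',q1.round(3),round(c1,1))
P=[]
for n,lo,hi in(('scene',88,141),('side',69,113)):
    im,K,W=D[n]; P.append((K,W,1-soft(G[n],lo,hi)))
for vs in (P,P[:1],P[1:]):
    q,c=fit(vs,[.64,0.03,0],.12,.4,.006); print('plate',q.round(4),round(c,1))
E
```

```text
a [ 0.4438 -0.2177 -0.0805  0.0512] 139.8 scene [ 0.442 -0.218 -0.078] 82.0 side [ 0.445 -0.217 -0.088] 53.8
b [ 0.4692  0.0225 -0.1803  0.0509] 473.6 scene [ 0.469  0.022 -0.204] 151.1 side [ 0.469  0.023 -0.17 ] 320.4
c [ 0.4444  0.1276 -0.0666  0.05  ] 302.2 scene [ 0.444  0.128 -0.077] 57.4 side [ 0.445  0.127 -0.056] 243.0
d [ 0.4468  0.2393 -0.1146  0.05  ] 161.1 scene [ 0.446  0.239 -0.14 ] 63.2 side [ 0.447  0.239 -0.13 ] 98.4
e [ 0.4763  0.3629 -0.1501  0.0493] 211.0 scene [ 0.477  0.363 -0.154] 124.7 side [ 0.477  0.362 -0.162] 84.2
f [ 0.6033  0.3483 -0.1319  0.0489] 244.7 scene [ 0.604  0.348 -0.133] 149.3 side [ 0.603  0.347 -0.119] 95.9
half [ 0.4501 -0.1003 -0.0784  0.0502] 251.9 scene [ 0.45 -0.1  -0.07] 32.2 side [ 0.451 -0.1   -0.092] 218.5
plate [ 0.6381  0.0121 -0.0134] 1251.6
plate [ 0.6415  0.015  -0.015 ] 531.9
plate [ 0.6371  0.0114 -0.0111] 574.0
```

Both views agree to about 2 mm, and the brick tops come out at 50 mm as they should. Next I'll fit the post, refine the plate yaw, and write a row planner.

```bash
cat > plan.py <<'E'
from h import *
def plan(wps, start=None):
    """wps: (x,y,z,yaw,claw,maxstep_mm) ; prints rows with rounding fed back"""
    if start is None:
        o=r.observe(); p=np.array(o['tcp_pos']); Q=R.from_euler('xyz',o['orientation']); print('at',p.round(4),np.array(o['orientation']).round(3),'t',round(o['t'],2))
    else: p,Q=start
    rows=[]
    for x,y,z,yaw,claw,ms in wps:
        T=np.array([x,y,z]); G=R.from_euler('xyz',[np.pi,0,yaw])
        n=max(1,int(np.ceil(np.linalg.norm(T-p)*1000/ms)),int(np.ceil((Q.inv()*G).magnitude()/np.deg2rad(9.5))))
        for k in range(n):
            t=Q.inv().apply((T-p)/(n-k))*10; a=(Q.inv()*G).as_rotvec()/(n-k)/(np.pi/4)
            t=t.round(2)+0.;a=a.round(3)+0.
            rows.append((t.tolist(),a.tolist(),claw)); p=p+Q.apply(t/10); Q=Q*R.from_rotvec(a*np.pi/4)
    k=0
    for i,(t,a,c) in enumerate(rows):
        k+=1
        if i+1==len(rows) or rows[i+1]!=rows[i]: print(k,'x',t,a,c); k=0
    print(len(rows),'rows; end',p.round(4),Q.as_euler('xyz').round(3)); return p,Q
E
python3 - <<'E'
from h import *
from plan import plan
import pickle
D=pickle.load(open('d0.pkl','rb'))
V=[];P=[]
for n,lo,hi,a,b in(('scene',142,197,88,141),('side',116,162,69,113)):
    im,K,W=D[n]; g=im.max(2); V.append((K,W,soft(g,lo,hi))); P.append((K,W,1-soft(g,a,b)))
for vs in (V,V[:1],V[1:]):
    q,c=fit(vs,[.638,.183,-.013],.05,.04,.086,pad=6); print('post',q.round(4),round(c,1))
# plate long edges in side/scene: subpixel near & far edge at several y
for n,(K,W,m) in zip(('scene','side'),P):
  for ex in(.578,.698):
    pts=[]
    for y in np.arange(-.17,.12,.02):
        xs=np.arange(ex-.025,ex+.025,.0005); uv=np.array([proj(K,W,(x,y,.006)) for x in xs],np.float32)
        v=cv2.remap(m.astype(np.float32),uv[:,0][None],uv[:,1][None],cv2.INTER_LINEAR)[0]
        i=np.where(np.diff((v>.5).astype(int))!=0)[0]
        if len(i)==1: pts.append((y,xs[i[0]]))
    pts=np.array(pts); k=np.polyfit(pts[:,1]*0+pts[:,0],pts[:,1],1) if len(pts)>4 else None; print(n,ex,len(pts),k, None if k is None else np.abs(np.polyval(k,pts[:,0])-pts[:,1]).max().round(4))
plan([(.477,.363,.12,np.pi-.152,1,50)])
E
```

```text
post [0.6402 0.1786 0.0174] 67.4
post [0.6403 0.1787 0.008 ] 40.5
post [0.6406 0.1778 0.0411] 26.2
scene 0.578 15 [0.00955357 0.57975327] 0.001
scene 0.698 15 [0.01       0.70203333] 0.0016
side 0.578 15 [0.00544643 0.57616339] 0.0013
side 0.698 15 [0.008125   0.69721042] 0.0024
at [0.1789 0.5459 0.2306] [-3.14  -0.     2.825] t 0.15
1 x [-0.43, -0.1, 0.14] [0.0, 0.0, -0.026] 1
1 x [-0.42, -0.11, 0.14] [0.0, 0.0, -0.026] 1
1 x [-0.42, -0.12, 0.14] [0.0, 0.0, -0.026] 1
2 x [-0.42, -0.13, 0.14] [0.0, 0.0, -0.026] 1
1 x [-0.41, -0.14, 0.14] [-0.001, 0.0, -0.027] 1
1 x [-0.41, -0.15, 0.13] [0.0, 0.0, -0.026] 1
1 x [-0.4, -0.17, 0.14] [-0.001, 0.0, -0.027] 1
8 rows; end [0.4768 0.3628 0.1196] [ 3.142 -0.     2.99 ]
```

Emit:
play_rows --motion '[{"translation": [-0.43, -0.1, 0.1], "angular": [0, 0, -0.026], "claw": 1}, {"translation": [-0.42, -0.11, 0.1], "angular": [0, 0, -0.026], "claw": 1}, {"translation": [-0.42, -0.12, 0.1], "angular": [0, 0, -0.026], "claw": 1}, {"translation": [-0.42, -0.13, 0.1], "angular": [0, 0, -0.026], "claw": 1}, {"translation": [-0.42, -0.13, 0.1], "angular": [0, 0, -0.026], "claw": 1}, {"translation": [-0.41, -0.14, 0.1], "angular": [0, 0, -0.027], "claw": 1}, {"translation": [-0.41, -0.15, 0.1], "angular": [0, 0, -0.026], "claw": 1}, {"translation": [-0.4, -0.17, 0.1], "angular": [0, 0, -0.027], "claw": 1}, {"translation": [0, 0, 0], "angular": [0, 0, 0], "claw": 1}, {"translation": [0, 0, 0], "angular": [0, 0, 0], "claw": 1}]'

```text
t: 1.4
tcp_pos: [0.4765, 0.3635, 0.151]
orientation: [-3.141, -0.001, 2.989]
contact_force: [0.1, 0.1, 0.4]
grip_width: 0.0856
grasp_force: 0.0
```

Run:
```python
from h import *
from plan import plan
im,K,W=cam('wrist'); save(im,'w1.png')
g=im.max(2); print(np.percentile(g,[10,50,90,98]))
for q in((.477,.363,-.15),(.6033,.3483,-.13)): print([proj(K,W,p).round(0).tolist() for p in rect(*q,.1,.05,.05)])
plan([(.477,.363,.035,np.pi-.152,1,30)])
```

```text
[ 16. 112. 182. 194.]
[[312.0, 262.0], [315.0, 149.0], [252.0, 149.0], [256.0, 262.0]]
[[314.0, 372.0], [315.0, 288.0], [261.0, 289.0], [265.0, 373.0]]
at [0.4762 0.3639 0.1513] [ 3.142e+00 -1.000e-03  2.990e+00] t 1.45
2 x [0.0, 0.0, 0.29] [0.0, 0.0, 0.0] 1
1 x [-0.01, 0.0, 0.29] [0.0, 0.0, 0.001] 1
1 x [0.0, -0.01, 0.29] [0.0, -0.001, 0.0] 1
4 rows; end [0.477  0.3628 0.0353] [3.142 0.    2.99 ]
```

View pics/w1.png

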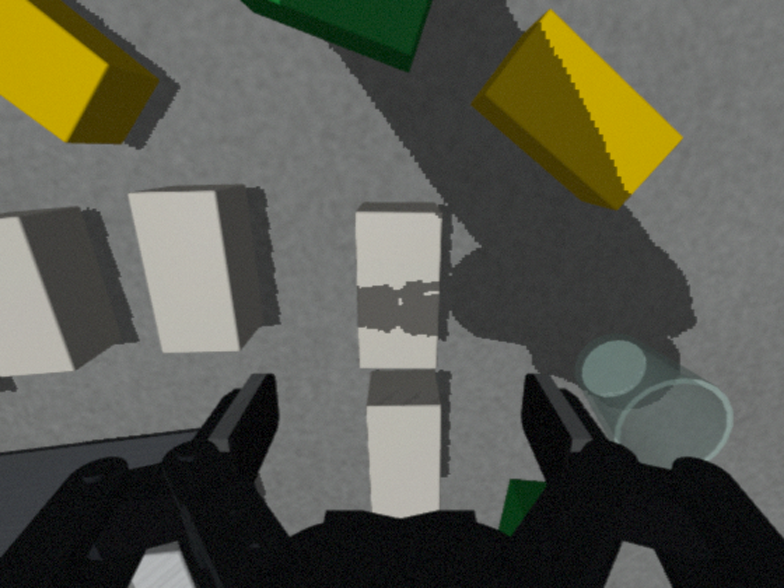

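The wrist view shows brick e centred at image (285,206), as predicted (252–315 × 149–262), with brick f below it at (289,328). The beaker is well to the right. I'll grasp e.

Emit:
play_rows --motion '[{"translation": [0, 0, 0.35], "angular": [0, 0, 0], "claw": 1}, {"translation": [-0.01, 0, 0.35], "angular": [0, 0, 0], "claw": 1}, {"translation": [0, -0.01, 0.35], "angular": [0, 0, 0], "claw": 1}, {"translation": [0, 0, 0.34], "angular": [0, 0, 0], "claw": 1}, {"translation": [0, 0, 0], "angular": [0, 0, 0], "claw": 1}, {"translation": [0, 0, 0], "angular": [0, 0, 0], "claw": 0.4}, {"translation": [0, 0, 0], "angular": [0, 0, 0], "claw": 0.4}, {"translation": [0, 0, 0], "angular": [0, 0, 0], "claw": 0.4}, {"translation": [0, 0, 0], "angular": [0, 0, 0], "claw": 0.4}]' --squeeze 50

```text
t: 2.58
tcp_pos: [0.4793, 0.3633, 0.0146]
orientation: [3.139, 0.003, 2.99]
contact_force: [-0.7, -0.3, 6.7]
grip_width: 0.0493
grasp_force: 53.6
```

Run:
```python
from plan import *
y=-np.pi/2-.0083
plan([(.477,.363,.10,np.pi-.152,.4,45),(.55,.28,.2,y,.4,50),(.6395,.106,.2,y,.4,50)])
```

```text
at [0.4793 0.3633 0.0146] [3.139e+00 3.000e-03 2.990e+00] t 2.58
1 x [0.01, 0.0, -0.43] [0.002, 0.002, 0.0] 0.4
1 x [0.01, -0.01, -0.42] [0.001, 0.002, 0.0] 0.4
1 x [-0.08, -0.06, -0.09] [0.0, 0.0, -0.198] 0.4
1 x [-0.07, -0.08, -0.09] [0.0, 0.0, -0.198] 0.4
1 x [-0.05, -0.08, -0.09] [0.0, 0.0, -0.199] 0.4
1 x [-0.04, -0.09, -0.09] [0.0, 0.0, -0.198] 0.4
1 x [-0.02, -0.1, -0.09] [0.0, 0.0, -0.199] 0.4
1 x [-0.01, -0.1, -0.09] [0.0, 0.0, -0.198] 0.4
1 x [0.01, -0.1, -0.09] [0.0, 0.0, -0.199] 0.4
1 x [0.02, -0.1, -0.09] [0.0, 0.0, -0.198] 0.4
1 x [0.04, -0.09, -0.09] [0.0, 0.0, -0.199] 0.4
1 x [0.05, -0.09, -0.1] [0.0, 0.0, -0.198] 0.4
1 x [0.06, -0.08, -0.09] [0.0, 0.0, -0.199] 0.4
2 x [0.43, -0.23, 0.0] [0.0, 0.0, 0.0] 0.4
1 x [0.43, -0.22, 0.0] [0.0, 0.0, 0.0] 0.4
1 x [0.44, -0.23, -0.01] [0.0, 0.0, 0.0] 0.4
17 rows; end [0.6398 0.1059 0.2005] [ 3.141  0.    -1.579]
```

Emit:
play_rows --motion '[{"translation": [0, 0, -0.45], "angular": [0, 0, 0], "claw": 0.4}, {"translation": [0, 0, -0.45], "angular": [0, 0, 0], "claw": 0.4}, {"translation": [0, 0, -0.1], "angular": [0, 0, -0.218], "claw": 0.4}, {"translation": [0, 0, -0.1], "angular": [0, 0, -0.218], "claw": 0.4}, {"translation": [0, 0, -0.1], "angular": [0, 0, -0.218], "claw": 0.4}, {"translation": [0, 0, -0.1], "angular": [0, 0, -0.219], "claw": 0.4}, {"translation": [0, 0, -0.1], "angular": [0, 0, -0.219], "claw": 0.4}, {"translation": [0, 0, -0.1], "angular": [0, 0, -0.218], "claw": 0.4}, {"translation": [0, 0, -0.1], "angular": [0, 0, -0.218], "claw": 0.4}, {"translation": [0, 0, -0.1], "angular": [0, 0, -0.219], "claw": 0.4}, {"translation": [0, 0, -0.1], "angular": [0, 0, -0.219], "claw": 0.4}, {"translation": [0, 0, -0.05], "angular": [0, 0, -0.218], "claw": 0.4}]'

```text
t: 4.08
tcp_pos: [0.4779, 0.3623, 0.1981]
orientation: [-3.141, 0.0, -1.573]
contact_force: [-0.3, 0.1, -3.1]
grip_width: 0.0493
grasp_force: 53.5
```

Emit:
play_rows --motion '[{"translation": [0.43, -0.27, 0], "angular": [0, 0, 0], "claw": 0.4}, {"translation": [0.43, -0.27, 0], "angular": [0, 0, 0], "claw": 0.4}, {"translation": [0.43, -0.27, 0], "angular": [0, 0, 0], "claw": 0.4}, {"translation": [0.43, -0.27, 0], "angular": [0, 0, 0], "claw": 0.4}, {"translation": [0.42, -0.27, 0], "angular": [0, 0, 0], "claw": 0.4}, {"translation": [0.42, -0.27, 0], "angular": [0, 0, 0], "claw": 0.4}, {"translation": [0, 0, 0], "angular": [0, 0, 0], "claw": 0.4}, {"translation": [0, 0, 0], "angular": [0, 0, 0], "claw": 0.4}]'

```text
t: 5.08
tcp_pos: [0.6375, 0.1052, 0.1971]
orientation: [3.141, 0.001, -1.579]
contact_force: [-0.5, 0.4, -4.1]
grip_width: 0.0493
grasp_force: 53.5
```

Run:
```python
from h import *
from plan import plan
im,K,W=cam('wrist'); save(im,'w2.png')
y=-np.pi/2-.0083
plan([(.6395,.106,.03,y,.4,45)])
for p in ((.615,.158,.006),(.665,.158,.006),(.615,.158,.086),(.665,.158,.086),(.665,.198,.086),(.615,.198,.086)): print(proj(K,W,p).round(1))
```

```text
at [0.6373 0.1058 0.1972] [ 3.141e+00  1.000e-03 -1.578e+00] t 5.12
1 x [0.0, -0.01, 0.42] [0.0, 0.0, 0.0] 0.4
1 x [0.0, 0.0, 0.42] [0.0, 0.0, 0.001] 0.4
1 x [0.0, -0.01, 0.42] [0.001, 0.0, 0.0] 0.4
1 x [0.0, 0.0, 0.41] [0.0, 0.001, 0.001] 0.4
4 rows; end [0.6392 0.1059 0.0302] [ 3.142 -0.    -1.579]
[304.9 225.9]
[262.5 226.2]
[310.2 258. ]
[256.4 258.3]
[257.9 295.2]
[309.4 294.9]
```

View pics/w2.png

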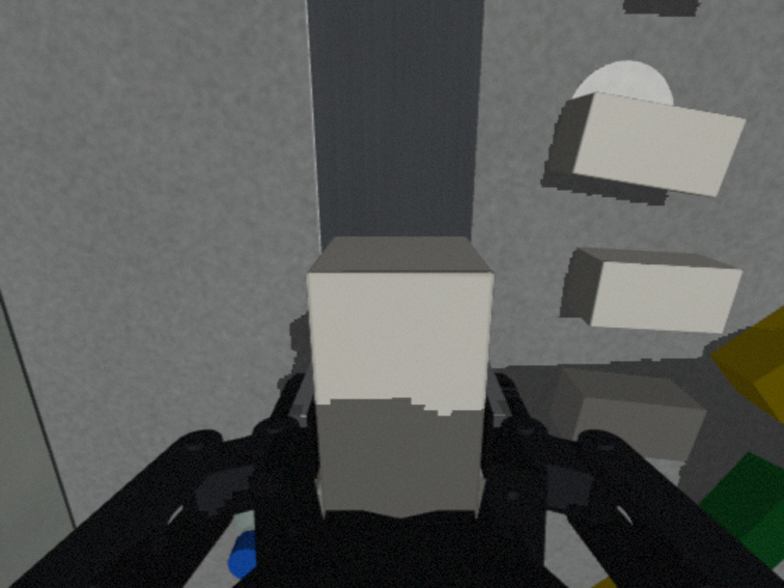

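The wrist view shows the held brick square to the plate, centred at column 286, with the plate edges in line. The post is hidden behind the brick. I'll check the brick's offset along its length in the grip.

Run:
```python
from h import *
im,K,W=cam('wrist'); g=im.max(2).astype(int)
print(g[160:200,285])
o=r.observe(); print(o['tcp_pos'])
for v in(193.5,194.5): print(onz(K,W,(286,v),o['tcp_pos'][2]+.036))
for n in('scene','side'):
    im,K,W=cam(n); save(im,n+'2.png')
    import pickle; pickle.dump((im,K,W),open(n+'2.pkl','wb'))
    print(n,[proj(K,W,p).round(0) for p in((.64,.056,.233),(.64,.156,.233),(.64,.178,.086))])
```

```text
[ 63  58  62  60  60  61  63  61  63  86  90  93  87  88  92  92  87  87
  90  89  91  90  90  96  92  94  92  92  89  94  93  90  89  97 122 160
 168 174 175 176]
[0.63722308 0.10619378 0.19730479]
[0.63700084 0.05478222 0.23330479]
[0.63700284 0.05515866 0.23330479]
scene [array([270., 228.]), array([306., 226.]), array([310., 255.])]
side [array([329., 172.]), array([314., 148.]), array([308., 179.])]
```

Emit:
play_rows --motion '[{"translation": [-0.01, -0.02, 0.4], "angular": [0, 0, 0], "claw": 0.4}, {"translation": [0, 0, 0.4], "angular": [0, 0, 0], "claw": 0.4}, {"translation": [0, 0, 0.4], "angular": [0, 0, 0], "claw": 0.4}, {"translation": [0, 0, 0.4], "angular": [0, 0, 0], "claw": 0.4}, {"translation": [0, 0, 0.1], "angular": [0, 0, 0], "claw": 0.4}, {"translation": [0, 0, 0.03], "angular": [0, 0, 0], "claw": 0.4}, {"translation": [0, 0, 0], "angular": [0, 0, 0], "claw": 0.4}, {"translation": [0, 0, 0], "angular": [0, 0, 0], "claw": 0.4}]'

```text
t: 6.28
tcp_pos: [0.6416, 0.1063, 0.0263]
orientation: [-3.138, 0.0, -1.578]
contact_force: [0.1, -0.3, -2.5]
grip_width: 0.0494
grasp_force: 53.4
```

Emit:
play_rows --motion '[{"translation": [-0.01, 0.02, 0.03], "angular": [0, 0, 0], "claw": 0.4}, {"translation": [0, 0, 0.02], "angular": [0, 0, 0], "claw": 0.4}, {"translation": [0, 0, 0], "angular": [0, 0, 0], "claw": 0.4}, {"translation": [0, 0, 0], "angular": [0, 0, 0], "claw": 0.4}]'

```text
t: 6.78
tcp_pos: [0.6382, 0.1073, 0.0206]
orientation: [-3.141, 0.0, -1.578]
contact_force: [-2.1, -0.2, 5.1]
grip_width: 0.0495
grasp_force: 54.5
```

Emit:
play_rows --motion '[{"translation": [0, 0, 0], "angular": [0, 0, 0], "claw": 1}, {"translation": [0, 0, 0], "angular": [0, 0, 0], "claw": 1}, {"translation": [0, 0, 0], "angular": [0, 0, 0], "claw": 1}, {"translation": [0, 0, -0.4], "angular": [0, 0, 0], "claw": 1}, {"translation": [0, 0, -0.45], "angular": [0, 0, 0], "claw": 1}, {"translation": [0, 0, -0.45], "angular": [0, 0, 0], "claw": 1}, {"translation": [0, 0, -0.45], "angular": [0, 0, 0], "claw": 1}, {"translation": [0, 0, 0], "angular": [0, 0, 0], "claw": 1}]'

```text
t: 7.78
tcp_pos: [0.641, 0.1074, 0.1992]
orientation: [-3.133, 0.001, -1.578]
contact_force: [1.2, -0.5, -0.1]
grip_width: 0.0856
grasp_force: 0.0
```

```bash
cat > chk.py <<'E'
from plan import *
import sys
def views():
    V=[]
    for n,lo,hi in(('scene',142,197),('side',116,162)):
        im,K,W=cam(n); s=im.max(2).astype(int)-im.min(2); m=soft(im.max(2),lo,hi); m[s>60]=0; V.append((K,W,m))
    return V
def chk(V,x,y,L,z,a=-1.579,pad=6):
    for vs,n in((V[:1],'scene'),(V[1:],'side')):
        q,c=fit(vs,[x,y,a],L,.05,z,pad=pad); print(n,q.round(4),round(c,1))
E
python3 - <<'E'
from chk import *
V=views(); chk(V,.639,.107,.1,.056)
im,K,W=cam('wrist'); save(im,'w3.png'); g=im.max(2); 
print([proj(K,W,p).round(1).tolist() for p in ((.64,.057,.056),(.64,.157,.056),(.64,.158,.086),(.64,.198,.086))])
plan([(.603,.3483,.2,np.pi-.131,1,50),(.603,.3483,.012,np.pi-.131,1,45)])
E
```

```text
scene [ 0.6371  0.102  -1.5777] 110.9
side [ 0.637   0.1066 -1.5752] 89.2
[[283.7, 142.3], [284.5, 242.9], [284.4, 257.7], [284.7, 295.1]]
at [0.6375 0.1071 0.1932] [ 3.14  -0.    -1.578] t 7.92
1 x [-0.22, 0.03, -0.01] [0.0, 0.0, 0.196] 1
1 x [-0.21, 0.07, -0.01] [0.0, 0.0, 0.196] 1
1 x [-0.2, 0.1, -0.01] [0.0, 0.0, 0.196] 1
1 x [-0.18, 0.13, 0.0] [0.0, 0.0, 0.196] 1
1 x [-0.16, 0.15, -0.01] [0.0, 0.0, 0.196] 1
1 x [-0.13, 0.18, 0.0] [0.0, 0.0, 0.196] 1
1 x [-0.11, 0.19, -0.01] [0.0, 0.0, 0.196] 1
1 x [-0.08, 0.21, 0.0] [0.0, 0.0, 0.196] 1
1 x [-0.04, 0.22, -0.01] [0.0, -0.001, 0.196] 1
1 x [-0.01, 0.22, 0.0] [0.0, -0.001, 0.197] 1
1 x [0.03, 0.22, -0.01] [0.0, 0.0, 0.196] 1
2 x [0.0, 0.0, 0.38] [0.0, 0.0, 0.0] 1
1 x [0.0, 0.0, 0.37] [0.0, 0.0, 0.0] 1
1 x [0.0, 0.0, 0.38] [0.0, 0.0, 0.0] 1
1 x [0.0, 0.0, 0.37] [0.0, 0.0, 0.0] 1
16 rows; end [0.6027 0.3487 0.0122] [ 3.141 -0.     3.011]
```

View pics/w3.png

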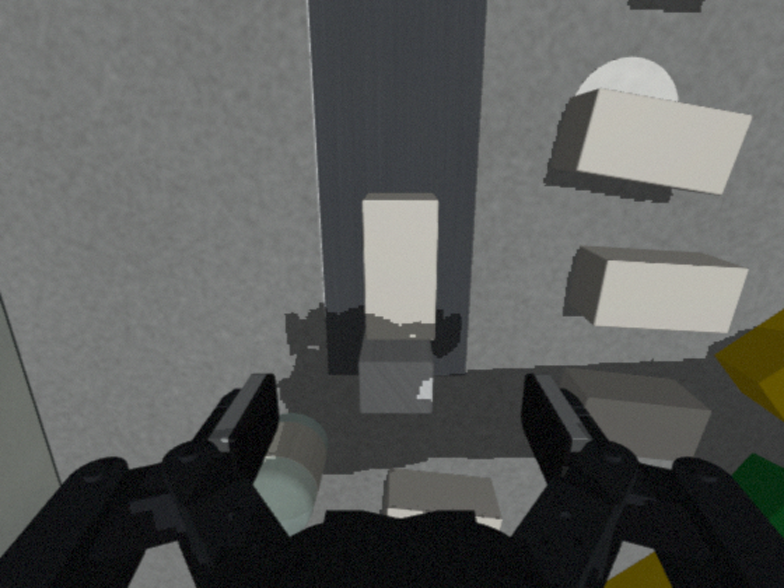

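The wrist view shows B0 seated on the plate against the post, front edge at row 143, centre column 286, about 2–3 mm robot-side of the post line. The post top is at columns 257–309. I'll aim the next bricks slightly further in x. Next is brick f.

Emit:
play_rows --motion '[{"translation": [-0.22, 0.03, -0.01], "angular": [0, 0, 0.196], "claw": 1}, {"translation": [-0.21, 0.07, -0.01], "angular": [0, 0, 0.196], "claw": 1}, {"translation": [-0.2, 0.1, -0.01], "angular": [0, 0, 0.196], "claw": 1}, {"translation": [-0.18, 0.13, 0], "angular": [0, 0, 0.196], "claw": 1}, {"translation": [-0.16, 0.15, -0.01], "angular": [0, 0, 0.196], "claw": 1}, {"translation": [-0.13, 0.18, 0], "angular": [0, 0, 0.196], "claw": 1}, {"translation": [-0.11, 0.19, -0.01], "angular": [0, 0, 0.196], "claw": 1}, {"translation": [-0.08, 0.21, 0], "angular": [0, 0, 0.196], "claw": 1}, {"translation": [-0.04, 0.22, -0.01], "angular": [0, 0, 0.196], "claw": 1}, {"translation": [-0.01, 0.22, 0], "angular": [0, 0, 0.197], "claw": 1}, {"translation": [0.03, 0.22, 0], "angular": [0, 0, 0.196], "claw": 1}, {"translation": [0, 0, 0], "angular": [0, 0, 0], "claw": 1}]'

```text
t: 9.43
tcp_pos: [0.6018, 0.3495, 0.1977]
orientation: [-3.14, -0.003, 3.015]
contact_force: [0.3, 0.1, -0.2]
grip_width: 0.0855
grasp_force: 0.0
```

Run:
```python
from h import *
from plan import plan
im,K,W=cam('wrist'); g=im.max(2); print(np.percentile(g,[5,50,90,98]))
q,c=fit([(K,W,soft(g,112,165))],[.603,.348,-.131],.1,.05,.05); print('f wrist',q.round(4),round(c,1))
save(im,'w4.png')
plan([(.603,.3483,.012,np.pi-.131,1,45)])
```

```text
[ 13. 118. 129. 196.]
f wrist [ 0.6047  0.3474 -0.1296] 1853.5
at [0.6023 0.3485 0.1982] [-3.139e+00 -3.000e-03  3.014e+00] t 9.47
1 x [0.0, 0.0, 0.37] [-0.001, -0.001, 0.001] 1
1 x [0.0, 0.0, 0.37] [0.0, -0.001, 0.001] 1
1 x [0.0, 0.0, 0.37] [-0.001, 0.0, 0.001] 1
1 x [-0.01, 0.0, 0.38] [0.0, -0.001, 0.001] 1
1 x [0.0, 0.0, 0.37] [-0.001, 0.0, 0.001] 1
5 rows; end [0.603  0.3482 0.0122] [ 3.141 -0.     3.01 ]
```

Emit:
play_rows --motion '[{"translation": [-0.01, 0, 0.37], "angular": [0, 0, 0], "claw": 1}, {"translation": [0, 0, 0.37], "angular": [0, 0, 0], "claw": 1}, {"translation": [0, 0, 0.37], "angular": [0, 0, 0], "claw": 1}, {"translation": [0, 0, 0.37], "angular": [0, 0, 0], "claw": 1}, {"translation": [0, 0, 0.37], "angular": [0, 0, 0], "claw": 1}, {"translation": [0, 0, 0], "angular": [0, 0, 0], "claw": 1}, {"translation": [0, 0, 0], "angular": [0, 0, 0], "claw": 0.4}, {"translation": [0, 0, 0], "angular": [0, 0, 0], "claw": 0.4}, {"translation": [0, 0, 0], "angular": [0, 0, 0], "claw": 0.4}, {"translation": [0, 0, 0], "angular": [0, 0, 0], "claw": 0.4}]'

```text
t: 10.72
tcp_pos: [0.6061, 0.3492, 0.0179]
orientation: [3.14, 0.004, 3.011]
contact_force: [-0.0, -1.2, 7.5]
grip_width: 0.0492
grasp_force: 54.3
```

Emit:
play_rows --motion '[{"translation": [0, 0, -0.45], "angular": [0, 0, 0], "claw": 0.4}, {"translation": [0, 0, -0.45], "angular": [0, 0, 0], "claw": 0.4}, {"translation": [0, 0, -0.1], "angular": [0, 0, -0.216], "claw": 0.4}, {"translation": [0, 0, -0.1], "angular": [0, 0, -0.216], "claw": 0.4}, {"translation": [0, 0, -0.1], "angular": [0, 0, -0.216], "claw": 0.4}, {"translation": [0, 0, -0.1], "angular": [0, 0, -0.216], "claw": 0.4}, {"translation": [0, 0, -0.1], "angular": [0, 0, -0.216], "claw": 0.4}, {"translation": [0, 0, -0.1], "angular": [0, 0, -0.216], "claw": 0.4}, {"translation": [0, 0, -0.1], "angular": [0, 0, -0.216], "claw": 0.4}, {"translation": [0, 0, -0.1], "angular": [0, 0, -0.216], "claw": 0.4}, {"translation": [0, 0, -0.1], "angular": [0, 0, -0.216], "claw": 0.4}, {"translation": [0, 0, -0.05], "angular": [0, 0, -0.216], "claw": 0.4}]'

```text
t: 12.22
tcp_pos: [0.6042, 0.3487, 0.201]
orientation: [-3.141, 0.0, -1.57]
contact_force: [0.9, 0.6, -2.9]
grip_width: 0.0493
grasp_force: 53.3
```

Run:
```python
from plan import *
plan([(.6395,.006,.2,-np.pi/2-.0083,.4,50)])
```

```text
at [0.6042 0.3487 0.201 ] [-3.141  0.    -1.57 ] t 12.22
3 x [0.49, -0.05, 0.0] [0.0, 0.0, 0.002] 0.4
1 x [0.49, -0.05, 0.0] [0.0, 0.0, 0.001] 0.4
1 x [0.49, -0.05, 0.0] [0.0, 0.0, 0.002] 0.4
1 x [0.49, -0.06, 0.0] [0.0, 0.0, 0.001] 0.4
1 x [0.49, -0.05, 0.01] [-0.001, 0.001, 0.002] 0.4
7 rows; end [0.6391 0.0056 0.1999] [ 3.141 -0.    -1.579]
```

Emit:
play_rows --motion '[{"translation": [0.49, -0.05, 0], "angular": [0, 0, 0.002], "claw": 0.4}, {"translation": [0.49, -0.05, 0], "angular": [0, 0, 0.002], "claw": 0.4}, {"translation": [0.49, -0.05, 0], "angular": [0, 0, 0.002], "claw": 0.4}, {"translation": [0.49, -0.05, 0], "angular": [0, 0, 0.002], "claw": 0.4}, {"translation": [0.49, -0.05, 0], "angular": [0, 0, 0.002], "claw": 0.4}, {"translation": [0.49, -0.05, 0], "angular": [0, 0, 0.001], "claw": 0.4}, {"translation": [0.49, -0.05, 0], "angular": [0, 0, 0], "claw": 0.4}, {"translation": [0, 0, 0], "angular": [0, 0, 0], "claw": 0.4}, {"translation": [0, 0, 0], "angular": [0, 0, 0], "claw": 0.4}]'

```text
t: 13.35
tcp_pos: [0.6357, 0.0055, 0.2003]
orientation: [3.141, 0.001, -1.585]
contact_force: [0.3, 0.3, -2.0]
grip_width: 0.0497
grasp_force: 53.3
```

```bash
cat > held.py <<'E'
from plan import *
def held(L=.1,a=-1.579,save_=None,dz=.036):
    """offset of held brick's near end / sides vs TCP from the wrist camera"""
    P=[np.array(r.observe()['tcp_pos']) for _ in range(1)]
    im,K,W=cam('wrist'); P.append(np.array(r.observe()['tcp_pos'])); p=P[-1]; g=im.max(2).astype(float)
    u,v=proj(K,W,(p[0],p[1]-L/2,p[2]+dz))
    col=np.median(g[:,int(u)-12:int(u)+12],axis=1); s=col[int(v)-18:int(v)+18]; i=np.argmax(np.diff(s)); vv=int(v)-18+i+.5
    e=onz(K,W,(u,vv),p[2]+dz)
    row=np.median(g[int(vv)+4:int(vv)+14],axis=0); d=np.diff(cv2.GaussianBlur(row[None],(5,1),1)[0]); l=int(u)-80; 
    a_=np.argmax(d[l:int(u)])+l+.5; b_=np.argmin(d[int(u):int(u)+80])+int(u)+.5
    A,B=[onz(K,W,(q,vv+9),p[2]+dz)[0] for q in(a_,b_)]
    print('tcp',p.round(4),'end row',vv,'pred',v.round(1),'brick y',(e[1]+L/2).round(4),'x',round((A+B)/2,4),'width',round(A-B,4))
    return e[1]+L/2-p[1]
E
python3 - <<'E'
from held import *
held()
E
```

```text
tcp [0.6357 0.0061 0.2003] end row 190.5 pred 197.9 brick y 0.0033 x 0.6354 width 0.0471
```

Emit:
play_rows --motion '[{"translation": [-0.02, -0.04, 0.4], "angular": [0, 0, -0.007], "claw": 0.4}, {"translation": [0, 0, 0.4], "angular": [0, 0, 0], "claw": 0.4}, {"translation": [0, 0, 0.4], "angular": [0, 0, 0], "claw": 0.4}, {"translation": [0, 0, 0.4], "angular": [0, 0, 0], "claw": 0.4}, {"translation": [0, 0, 0.1], "angular": [0, 0, 0], "claw": 0.4}, {"translation": [0, 0, 0], "angular": [0, 0, 0], "claw": 0.4}, {"translation": [0, 0, 0], "angular": [0, 0, 0], "claw": 0.4}]'

```text
t: 14.28
tcp_pos: [0.6422, 0.0048, 0.0392]
orientation: [-3.134, -0.009, -1.579]
contact_force: [-14.3, -8.7, 42.7]
grip_width: 0.0492
grasp_force: 74.5
```

Run:
```python
from h import *
im,K,W=cam('wrist')
for i in range(3):
    o=r.observe(); print(np.array(o['tcp_pos']).round(4),np.array(o['contact_force']).round(1),np.array(o['orientation']).round(3))
    cam('wrist')
```

```text
[0.6422 0.0048 0.0392] [-15.9  -9.7  43.3] [-3.134 -0.009 -1.579]
[0.6421 0.0048 0.0392] [-14.4  -9.5  42.5] [-3.134 -0.009 -1.579]
[0.6422 0.0048 0.0392] [-15.   -8.4  42.2] [-3.134 -0.009 -1.579]
```

Emit:
play_rows --motion '[{"translation": [0, 0, -0.4], "angular": [0, 0, 0], "claw": 0.4}, {"translation": [0, 0, -0.4], "angular": [0, 0, 0], "claw": 0.4}, {"translation": [0, 0, -0.4], "angular": [0, 0, 0], "claw": 0.4}, {"translation": [0, 0, -0.4], "angular": [0, 0, 0], "claw": 0.4}, {"translation": [0, 0, 0], "angular": [0, 0, 0], "claw": 0.4}, {"translation": [0, 0, 0], "angular": [0, 0, 0], "claw": 0.4}]'

```text
t: 15.22
tcp_pos: [0.6395, 0.0083, 0.1893]
orientation: [3.141, 0.0, -1.577]
contact_force: [-0.8, 0.4, -2.6]
grip_width: 0.0497
grasp_force: 69.8
```

Run:
```python
from held import *
im,K,W=cam('wrist'); im2,K2,W2=cam('side'); 
a=cv2.resize(im2[90:300,180:420],None,fx=2,fy=2); 
b=cv2.resize(im,(560,420))
c=np.zeros((420,1040,3),np.uint8); c[:,:480]=a; c[:,480:]=b
save(c,'c5.png',.76)
held()
```

```text
tcp [0.6387 0.0077 0.1882] end row 177.5 pred 195.7 brick y 0.001 x 0.6387 width 0.0399
```

View pics/c5.png

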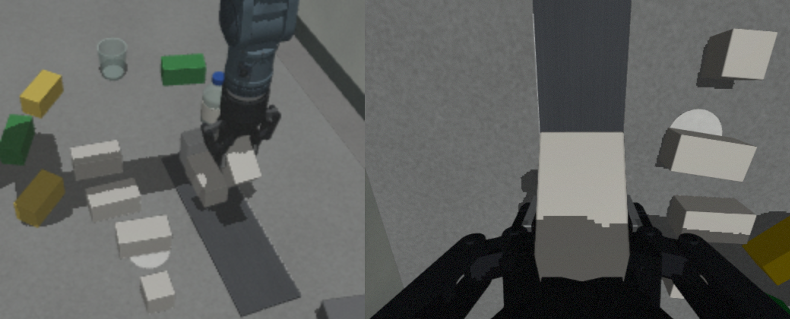

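The inset shows the held brick pitched in the grip, near end down: its far end had landed on B0. I'll set it down flat further out, let it level, look, and regrip.

Emit:
play_rows --motion '[{"translation": [0.35, 0, 0.1], "angular": [0, 0, 0], "claw": 0.4}, {"translation": [0.35, 0, 0.2], "angular": [0, 0, 0], "claw": 0.4}, {"translation": [0, 0, 0.35], "angular": [0, 0, 0], "claw": 0.4}, {"translation": [0, 0, 0.35], "angular": [0, 0, 0], "claw": 0.4}, {"translation": [0, 0, 0.35], "angular": [0, 0, 0], "claw": 0.4}, {"translation": [0, 0, 0.1], "angular": [0, 0, 0], "claw": 0.4}, {"translation": [0, 0, 0], "angular": [0, 0, 0], "claw": 0.4}]'

```text
t: 16.25
tcp_pos: [0.6385, -0.0626, 0.0444]
orientation: [3.139, 0.001, -1.579]
contact_force: [-0.2, -0.2, -1.5]
grip_width: 0.0492
grasp_force: 69.8
```

Emit:
play_rows --motion '[{"translation": [0, 0, 0.05], "angular": [0, 0, 0], "claw": 0.4}, {"translation": [0, 0, 0.05], "angular": [0, 0, 0], "claw": 0.4}, {"translation": [0, 0, 0.02], "angular": [0, 0, 0], "claw": 0.4}, {"translation": [0, 0, 0], "angular": [0, 0, 0], "claw": 0.4}]'

```text
t: 16.75
tcp_pos: [0.6413, -0.0629, 0.0394]
orientation: [-3.136, -0.001, -1.579]
contact_force: [-9.1, 3.2, 24.5]
grip_width: 0.0491
grasp_force: 72.9
```

Contact. I'll release, rise and look.

Emit:
play_rows --motion '[{"translation": [0, 0, -0.04], "angular": [0, 0, 0], "claw": 0.4}, {"translation": [0, 0, 0], "angular": [0, 0, 0], "claw": 1}, {"translation": [0, 0, 0], "angular": [0, 0, 0], "claw": 1}, {"translation": [0, 0, 0], "angular": [0, 0, 0], "claw": 1}, {"translation": [0, 0, -0.4], "angular": [0, 0, 0], "claw": 1}, {"translation": [0, 0, -0.4], "angular": [0, 0, 0], "claw": 1}, {"translation": [0, 0, -0.4], "angular": [0, 0, 0], "claw": 1}, {"translation": [0, 0, -0.4], "angular": [0, 0, 0], "claw": 1}, {"translation": [0, 0, 0], "angular": [0, 0, 0], "claw": 1}, {"translation": [0, 0, 0], "angular": [0, 0, 0], "claw": 1}]'

```text
t: 18.0
tcp_pos: [0.6392, -0.0628, 0.1965]
orientation: [3.141, 0.0, -1.579]
contact_force: [0.3, -0.0, -0.6]
grip_width: 0.0852
grasp_force: 0.0
```

Run:
```python
from chk import *
im,K,W=cam('wrist'); save(im,'w6.png'); g=im.max(2)
m=soft(g,100,170)
for y in(-.063,.105):
    q,c=fit([(K,W,m)],[.638,y,-1.579],.1,.05,.056,pad=10); print('wrist',y,q.round(4),round(c))
V=views(); 
for y in(-.063,.105): chk(V,.638,y,.1,.056)
print(r.observe()['tcp_pos'])
```

```text
wrist -0.063 [ 0.6413 -0.038  -1.5686] 1146
wrist 0.105 [ 0.558  0.149 -1.419] 48
scene [ 0.6404 -0.0548 -1.6106] 230.9
side [ 0.6404 -0.05   -1.6024] 252.5
scene [ 0.578  0.253 -2.379] 98.9
side [ 0.6576  0.2351 -2.0938] 65.6
[ 0.63836445 -0.06263023  0.19541646]
```

View pics/w6.png

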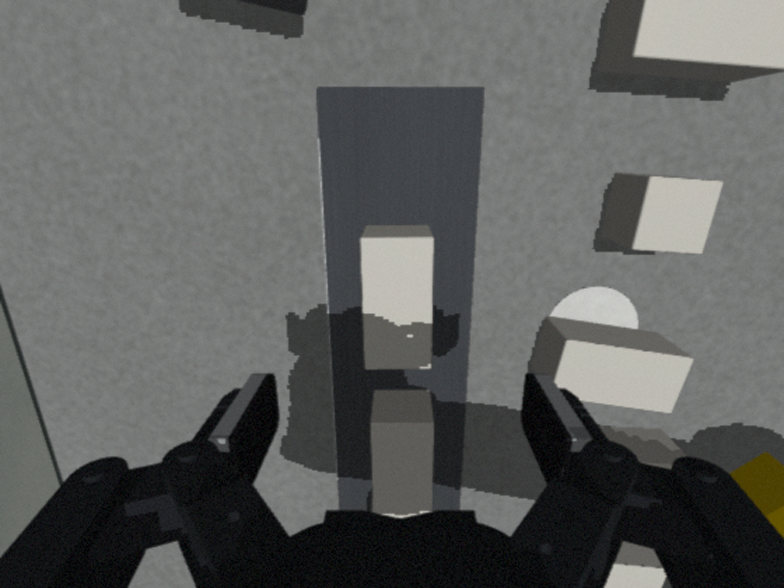

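The wrist view shows B1 lying flat, its top at rows 170–263 and columns 258–309. B0's near top edge is at row 301 and its foot at row 280. The plate's end is at row 62.

Run:
```python
from plan import *
im,K,W=cam('wrist')
f=lambda u,v,z:print((u,v),onz(K,W,(u/1.4,v/1.4),z).round(4))
f(397,237.5,.056);f(397,368,.056);f(402,421.5,.056);f(402,391,.006);f(400,87,.006)
f(361,240,.056);f(433.5,240,.056);f(371,425,.056);f(433.5,425,.056);f(317.5,88,.006);f(484,88,.006);f(337,480,.006);f(462,480,.006)
plan([(.639,-.046,.018,-1.579,1,45)])
```

```text
(397, 237.5) [ 0.6398 -0.0874  0.056 ]
(397, 368) [0.6407 0.0106 0.056 ]
(402, 421.5) [0.6372 0.0572 0.056 ]
(402, 391) [0.6369 0.061  0.006 ]
(400, 87) [ 0.6369 -0.1851  0.006 ]
(361, 240) [ 0.6639 -0.0859  0.056 ]
(433.5, 240) [ 0.6153 -0.0855  0.056 ]
(371, 425) [0.6614 0.0602 0.056 ]
(433.5, 425) [0.6127 0.0607 0.056 ]
(317.5, 88) [ 0.6953 -0.1849  0.006 ]
(484, 88) [ 0.5775 -0.184   0.006 ]
(337, 480) [0.7001 0.1586 0.006 ]
(462, 480) [0.5795 0.1597 0.006 ]
at [ 0.6385 -0.0626  0.1956] [ 3.139e+00  1.000e-03 -1.579e+00] t 18.2
1 x [-0.04, 0.0, 0.44] [0.001, 0.0, 0.0] 1
1 x [-0.04, 0.0, 0.45] [0.001, 0.0, 0.0] 1
1 x [-0.04, 0.0, 0.44] [0.001, 0.0, 0.0] 1
1 x [-0.05, -0.01, 0.45] [0.001, 0.001, 0.0] 1
4 rows; end [ 0.6393 -0.0455  0.0176] [-3.141 -0.    -1.579]
```

B1 is flat, centred at y≈-0.038, with B0's front at ≈0.058. I'll regrip it. From now on I'll lower with a clear gap and slide the brick up until it touches.

Emit:
play_rows --motion '[{"translation": [-0.12, -0.01, 0.4], "angular": [0, 0, 0], "claw": 1}, {"translation": [-0.12, 0, 0.4], "angular": [0, 0, 0], "claw": 1}, {"translation": [0, 0, 0.4], "angular": [0, 0, 0], "claw": 1}, {"translation": [0, 0, 0.4], "angular": [0, 0, 0], "claw": 1}, {"translation": [0, 0, 0.17], "angular": [0, 0, 0], "claw": 1}, {"translation": [0, 0, 0], "angular": [0, 0, 0], "claw": 1}, {"translation": [0, 0, 0], "angular": [0, 0, 0], "claw": 0.4}, {"translation": [0, 0, 0], "angular": [0, 0, 0], "claw": 0.4}, {"translation": [0, 0, 0], "angular": [0, 0, 0], "claw": 0.4}, {"translation": [0, 0, 0], "angular": [0, 0, 0], "claw": 0.4}]' --squeeze 80

```text
t: 19.45
tcp_pos: [0.6425, -0.0391, 0.0225]
orientation: [-3.137, -0.001, -1.579]
contact_force: [0.3, -0.2, 6.8]
grip_width: 0.049
grasp_force: 83.7
```

Emit:
play_rows --motion '[{"translation": [0, 0, -0.05], "angular": [0, 0, 0], "claw": 0.4}, {"translation": [-0.1, 0, 0], "angular": [0, 0, 0], "claw": 0.4}, {"translation": [-0.1, 0, 0], "angular": [0, 0, 0], "claw": 0.4}, {"translation": [-0.1, 0, 0], "angular": [0, 0, 0], "claw": 0.4}, {"translation": [-0.05, 0, 0.01], "angular": [0, 0, 0], "claw": 0.4}, {"translation": [0, 0, 0.02], "angular": [0, 0, 0], "claw": 0.4}, {"translation": [0, 0, 0], "angular": [0, 0, 0], "claw": 0.4}]'

```text
t: 20.32
tcp_pos: [0.6411, -0.0037, 0.0226]
orientation: [-3.141, 0.0, -1.579]
contact_force: [-0.5, 1.2, 0.4]
grip_width: 0.0488
grasp_force: 82.9
```

Emit:
play_rows --motion '[{"translation": [-0.03, 0, 0], "angular": [0, 0, 0], "claw": 0.4}, {"translation": [-0.03, 0, 0], "angular": [0, 0, 0], "claw": 0.4}, {"translation": [-0.02, 0, 0], "angular": [0, 0, 0], "claw": 0.4}, {"translation": [0, 0, 0], "angular": [0, 0, 0], "claw": 0.4}]'

```text
t: 20.82
tcp_pos: [0.6413, 0.0043, 0.0225]
orientation: [-3.141, 0.0, -1.579]
contact_force: [-0.2, -0.4, 1.6]
grip_width: 0.0486
grasp_force: 82.9
```

Emit:
play_rows --motion '[{"translation": [-0.02, 0, 0], "angular": [0, 0, 0], "claw": 0.4}, {"translation": [0, 0, 0], "angular": [0, 0, 0], "claw": 0.4}]'

```text
t: 21.08
tcp_pos: [0.6412, 0.0062, 0.0225]
orientation: [-3.141, -0.0, -1.579]
contact_force: [0.2, -1.7, 2.3]
grip_width: 0.0491
grasp_force: 83.0
```

Emit:
play_rows --motion '[{"translation": [-0.01, 0, 0], "angular": [0, 0, 0], "claw": 0.4}, {"translation": [0, 0, 0], "angular": [0, 0, 0], "claw": 0.4}]'

```text
t: 21.32
tcp_pos: [0.6412, 0.0071, 0.0225]
orientation: [-3.141, -0.0, -1.579]
contact_force: [0.1, -1.9, 2.9]
grip_width: 0.0493
grasp_force: 83.1
```

Emit:
play_rows --motion '[{"translation": [0, 0, 0], "angular": [0, 0, 0], "claw": 1}, {"translation": [0, 0, 0], "angular": [0, 0, 0], "claw": 1}, {"translation": [0, 0, 0], "angular": [0, 0, 0], "claw": 1}, {"translation": [0, 0, -0.45], "angular": [0, 0, 0], "claw": 1}, {"translation": [0, 0, -0.45], "angular": [0, 0, 0], "claw": 1}, {"translation": [0, 0, -0.45], "angular": [0, 0, 0], "claw": 1}, {"translation": [0, 0, -0.45], "angular": [0, 0, 0], "claw": 1}, {"translation": [0, 0, 0], "angular": [0, 0, 0], "claw": 1}, {"translation": [0, 0, 0], "angular": [0, 0, 0], "claw": 1}]'

```text
t: 22.45
tcp_pos: [0.6407, 0.0073, 0.2017]
orientation: [3.141, 0.0, -1.579]
contact_force: [-0.3, 0.3, -0.6]
grip_width: 0.0854
grasp_force: 0.0
```

Run:
```python
from chk import *
im,K,W=cam('wrist'); save(im,'w7.png'); g=im.max(2).astype(int)
u,v=proj(K,W,(.64,-.043,.056)); print(u,v,g[int(v)-10:int(v)+10,int(u)])
plan([(.4465,.2392,.2,np.pi-.125,1,50),(.4465,.2392,.012,np.pi-.125,1,45)])
```

```text
286.0533184215017 141.26452525795844 [ 65  66  66  70  66  71  71  85  95  93  97 111 168 188 187 186 190 190
 189 188]
at [0.6401 0.0074 0.2007] [ 3.139  0.    -1.579] t 22.5
1 x [-0.21, 0.18, 0.0] [0.0, 0.0, 0.195] 1
1 x [-0.18, 0.21, 0.0] [0.0, 0.0, 0.195] 1
1 x [-0.15, 0.23, 0.0] [0.0, 0.0, 0.195] 1
1 x [-0.11, 0.25, 0.0] [0.0, 0.0, 0.195] 1
1 x [-0.07, 0.27, 0.0] [0.0, 0.0, 0.196] 1
1 x [-0.03, 0.27, 0.0] [0.0, 0.0, 0.195] 1
1 x [0.02, 0.27, 0.0] [0.0, -0.001, 0.196] 1
1 x [0.06, 0.27, 0.0] [0.0, -0.001, 0.195] 1
1 x [0.1, 0.26, 0.0] [0.001, 0.0, 0.196] 1
1 x [0.13, 0.24, 0.01] [0.0, -0.001, 0.195] 1
1 x [0.17, 0.21, 0.0] [0.001, 0.0, 0.196] 1
2 x [0.0, 0.0, 0.38] [0.0, 0.0, 0.0] 1
1 x [0.0, 0.0, 0.37] [0.0, 0.0, 0.0] 1
1 x [0.0, 0.0, 0.38] [0.0, 0.0, 0.0] 1
1 x [0.0, 0.0, 0.37] [0.0, 0.0, 0.0] 1
16 rows; end [0.4462 0.2389 0.0122] [-3.141 -0.     3.017]
```

Emit:
play_rows --motion '[{"translation": [-0.21, 0.18, 0], "angular": [0, 0, 0.195], "claw": 1}, {"translation": [-0.18, 0.21, 0], "angular": [0, 0, 0.195], "claw": 1}, {"translation": [-0.15, 0.23, 0], "angular": [0, 0, 0.195], "claw": 1}, {"translation": [-0.11, 0.25, 0], "angular": [0, 0, 0.195], "claw": 1}, {"translation": [-0.07, 0.27, 0], "angular": [0, 0, 0.196], "claw": 1}, {"translation": [-0.03, 0.27, 0], "angular": [0, 0, 0.195], "claw": 1}, {"translation": [0.02, 0.27, 0], "angular": [0, 0, 0.196], "claw": 1}, {"translation": [0.06, 0.27, 0], "angular": [0, 0, 0.195], "claw": 1}, {"translation": [0.1, 0.26, 0], "angular": [0, 0, 0.196], "claw": 1}, {"translation": [0.13, 0.24, 0], "angular": [0, 0, 0.195], "claw": 1}, {"translation": [0.17, 0.21, 0], "angular": [0, 0, 0.196], "claw": 1}, {"translation": [0, 0, 0.1], "angular": [0, 0, 0], "claw": 1}]'

```text
t: 24.0
tcp_pos: [0.4454, 0.2395, 0.191]
orientation: [-3.141, -0.002, 3.02]
contact_force: [0.8, 0.5, -0.0]
grip_width: 0.0853
grasp_force: 0.0
```

Emit:
play_rows --motion '[{"translation": [0, 0, 0.35], "angular": [0, 0, 0], "claw": 1}, {"translation": [0, 0, 0.35], "angular": [0, 0, 0], "claw": 1}, {"translation": [0, 0, 0], "angular": [0, 0, 0], "claw": 1}]'

```text
t: 24.38
tcp_pos: [0.444, 0.2368, 0.1185]
orientation: [-3.137, -0.008, 3.017]
contact_force: [0.8, 0.0, 0.6]
grip_width: 0.0851
grasp_force: 0.0
```

Run:
```python
from plan import *
plan([(.4465,.2392,.012,np.pi-.125,1,45)])
```

```text
at [0.444  0.2368 0.1185] [-3.137 -0.008  3.017] t 24.38
1 x [-0.01, 0.01, 0.35] [-0.002, -0.003, 0.0] 1
1 x [-0.01, 0.01, 0.36] [-0.002, -0.003, 0.0] 1
1 x [-0.01, 0.01, 0.35] [-0.002, -0.004, 0.0] 1
3 rows; end [0.4467 0.2392 0.0124] [3.141 0.    3.017]
```

Emit:
play_rows --motion '[{"translation": [0, 0, 0.36], "angular": [0, 0, 0], "claw": 1}, {"translation": [0, 0, 0.36], "angular": [0, 0, 0], "claw": 1}, {"translation": [0, 0, 0.36], "angular": [0, 0, 0], "claw": 1}, {"translation": [0, 0, 0], "angular": [0, 0, 0], "claw": 1}, {"translation": [0, 0, 0], "angular": [0, 0, 0], "claw": 1}, {"translation": [0, 0, 0], "angular": [0, 0, 0], "claw": 0.4}, {"translation": [0, 0, 0], "angular": [0, 0, 0], "claw": 0.4}, {"translation": [0, 0, 0], "angular": [0, 0, 0], "claw": 0.4}, {"translation": [0, 0, 0], "angular": [0, 0, 0], "claw": 0.4}]'

```text
t: 25.5
tcp_pos: [0.4485, 0.2393, 0.0159]
orientation: [3.14, 0.003, 3.016]
contact_force: [-0.4, -0.7, 5.9]
grip_width: 0.0491
grasp_force: 84.0
```

Run:
```python
from plan import *
y=-1.579
p,Q=plan([(.4465,.2392,.10,np.pi-.125,.4,45),(.4465,.2392,.15,y,.4,50)])
plan([(.640,-.093,.15,y,.4,45)],(p,Q))
```

```text
at [0.4485 0.2393 0.0159] [3.140e+00 3.000e-03 3.016e+00] t 25.5
2 x [0.01, 0.0, -0.42] [0.001, 0.002, 0.0] 0.4
2 x [0.0, 0.0, -0.05] [0.0, 0.0, -0.195] 0.4
1 x [0.0, 0.0, -0.04] [0.0, 0.0, -0.195] 0.4
1 x [0.0, 0.0, -0.05] [0.0, 0.0, -0.195] 0.4
1 x [0.0, 0.0, -0.04] [0.0, 0.0, -0.196] 0.4
1 x [0.0, 0.0, -0.05] [0.0, 0.0, -0.195] 0.4
1 x [0.0, 0.0, -0.04] [0.0, 0.0, -0.196] 0.4
1 x [0.0, 0.0, -0.05] [0.0, 0.0, -0.195] 0.4
1 x [0.0, 0.0, -0.04] [0.0, 0.0, -0.196] 0.4
1 x [0.0, 0.0, -0.05] [0.0, 0.0, -0.195] 0.4
1 x [0.0, 0.0, -0.04] [0.0, 0.0, -0.196] 0.4
13 rows; end [0.4464 0.2395 0.1499] [ 3.141 -0.    -1.579]
5 x [0.37, -0.22, 0.0] [0.0, 0.0, 0.0] 0.4
1 x [0.36, -0.22, 0.0] [0.0, 0.0, 0.0] 0.4
1 x [0.37, -0.21, 0.0] [0.0, 0.0, 0.0] 0.4
1 x [0.36, -0.22, 0.0] [0.0, 0.0, 0.0] 0.4
1 x [0.37, -0.21, 0.0] [0.0, 0.0, 0.0] 0.4
9 rows; end [ 0.6397 -0.093   0.1498] [ 3.141 -0.    -1.579]
```

Emit:
play_rows --motion '[{"translation": [0, 0, -0.45], "angular": [0, 0, 0], "claw": 0.4}, {"translation": [0, 0, -0.45], "angular": [0, 0, -0.154], "claw": 0.4}, {"translation": [0, 0, -0.05], "angular": [0, 0, -0.2], "claw": 0.4}, {"translation": [0, 0, -0.05], "angular": [0, 0, -0.2], "claw": 0.4}, {"translation": [0, 0, -0.05], "angular": [0, 0, -0.2], "claw": 0.4}, {"translation": [0, 0, -0.05], "angular": [0, 0, -0.2], "claw": 0.4}, {"translation": [0, 0, -0.05], "angular": [0, 0, -0.2], "claw": 0.4}, {"translation": [0, 0, -0.05], "angular": [0, 0, -0.2], "claw": 0.4}, {"translation": [0, 0, -0.05], "angular": [0, 0, -0.2], "claw": 0.4}, {"translation": [0, 0, -0.05], "angular": [0, 0, -0.2], "claw": 0.4}, {"translation": [0, 0, -0.05], "angular": [0, 0, -0.2], "claw": 0.4}, {"translation": [0, 0, 0], "angular": [0, 0, -0.195], "claw": 0.4}]'

```text
t: 27.0
tcp_pos: [0.4469, 0.2387, 0.1496]
orientation: [3.142, 0.0, -1.574]
contact_force: [0.5, 0.2, -3.4]
grip_width: 0.049
grasp_force: 84.6
```

Emit:
play_rows --motion '[{"translation": [0.38, -0.21, 0], "angular": [0, 0, 0], "claw": 0.4}, {"translation": [0.38, -0.22, 0], "angular": [0, 0, 0], "claw": 0.4}, {"translation": [0.38, -0.22, 0], "angular": [0, 0, 0], "claw": 0.4}, {"translation": [0.38, -0.22, 0], "angular": [0, 0, 0], "claw": 0.4}, {"translation": [0.38, -0.22, 0], "angular": [0, 0, 0], "claw": 0.4}, {"translation": [0.38, -0.22, 0], "angular": [0, 0, 0], "claw": 0.4}, {"translation": [0.38, -0.22, 0], "angular": [0, 0, 0], "claw": 0.4}, {"translation": [0.38, -0.21, 0], "angular": [0, 0, 0], "claw": 0.4}, {"translation": [0.39, -0.21, 0], "angular": [0, 0, 0], "claw": 0.4}, {"translation": [0, 0, 0], "angular": [0, 0, 0], "claw": 0.4}, {"translation": [0, 0, 0], "angular": [0, 0, 0], "claw": 0.4}, {"translation": [0, 0, 0], "angular": [0, 0, 0], "claw": 0.4}]'

```text
t: 28.5
tcp_pos: [0.6386, -0.1046, 0.1491]
orientation: [3.141, 0.001, -1.578]
contact_force: [-0.2, -0.0, -3.2]
grip_width: 0.0488
grasp_force: 84.3
```

Run:
```python
from held import *
held(dz=.034)
plan([(.6403,-.104,.03,-1.579,.4,40)])
```

```text
tcp [ 0.6387 -0.1046  0.1493] end row 194.5 pred 194.8 brick y -0.1047 x 0.6383 width 0.0489
at [ 0.6387 -0.1046  0.1493] [ 3.141  0.    -1.578] t 28.55
1 x [0.0, -0.01, 0.4] [0.0, 0.0, 0.001] 0.4
1 x [0.0, 0.0, 0.4] [0.0, 0.0, 0.0] 0.4
1 x [-0.01, -0.01, 0.39] [0.001, 0.001, 0.001] 0.4
3 rows; end [ 0.6406 -0.1036  0.0303] [-3.142 -0.    -1.579]
```

Emit:
play_rows --motion '[{"translation": [0, -0.02, 0.4], "angular": [0, 0, 0], "claw": 0.4}, {"translation": [0, 0, 0.4], "angular": [0, 0, 0], "claw": 0.4}, {"translation": [0, 0, 0.4], "angular": [0, 0, 0], "claw": 0.4}, {"translation": [0, 0, 0.04], "angular": [0, 0, 0], "claw": 0.4}, {"translation": [0, 0, 0], "angular": [0, 0, 0], "claw": 0.4}, {"translation": [-0.03, 0, 0], "angular": [0, 0, 0], "claw": 0.4}, {"translation": [-0.03, 0, 0], "angular": [0, 0, 0], "claw": 0.4}, {"translation": [-0.02, 0, 0], "angular": [0, 0, 0], "claw": 0.4}, {"translation": [0, 0, 0], "angular": [0, 0, 0], "claw": 0.4}]'

```text
t: 29.68
tcp_pos: [0.6415, -0.0976, 0.0255]
orientation: [-3.141, 0.0, -1.579]
contact_force: [0.5, 0.1, -2.2]
grip_width: 0.049
grasp_force: 84.4
```

Emit:
play_rows --motion '[{"translation": [-0.01, 0, 0.01], "angular": [0, 0, 0], "claw": 0.4}, {"translation": [0, 0, 0], "angular": [0, 0, 0], "claw": 0.4}]'

```text
t: 29.92
tcp_pos: [0.6412, -0.0968, 0.0241]
orientation: [3.141, 0.0, -1.579]
contact_force: [0.1, 0.7, -1.8]
grip_width: 0.0487
grasp_force: 84.4
```

Emit:
play_rows --motion '[{"translation": [-0.01, 0, 0.01], "angular": [0, 0, 0], "claw": 0.4}, {"translation": [0, 0, 0], "angular": [0, 0, 0], "claw": 0.4}]'

```text
t: 30.18
tcp_pos: [0.6413, -0.0957, 0.0231]
orientation: [3.141, 0.0, -1.579]
contact_force: [-0.0, 0.2, -3.9]
grip_width: 0.0488
grasp_force: 84.4
```

Emit:
play_rows --motion '[{"translation": [-0.02, 0, 0], "angular": [0, 0, 0], "claw": 0.4}, {"translation": [0, 0, 0.02], "angular": [0, 0, 0], "claw": 0.4}, {"translation": [0, 0, 0], "angular": [0, 0, 0], "claw": 0.4}]'

```text
t: 30.55
tcp_pos: [0.6417, -0.0936, 0.0219]
orientation: [-3.141, 0.0, -1.579]
contact_force: [-1.7, 0.8, 2.4]
grip_width: 0.0494
grasp_force: 84.7
```

Emit:
play_rows --motion '[{"translation": [0, 0, 0], "angular": [0, 0, 0], "claw": 1}, {"translation": [0, 0, 0], "angular": [0, 0, 0], "claw": 1}, {"translation": [0, 0, 0], "angular": [0, 0, 0], "claw": 1}, {"translation": [0, 0, -0.45], "angular": [0, 0, 0], "claw": 1}, {"translation": [0, 0, -0.45], "angular": [0, 0, 0], "claw": 1}, {"translation": [0, 0, -0.45], "angular": [0, 0, 0], "claw": 1}, {"translation": [0, 0, -0.45], "angular": [0, 0, 0], "claw": 1}, {"translation": [0, 0, 0], "angular": [0, 0, 0], "claw": 1}, {"translation": [0, 0, 0], "angular": [0, 0, 0], "claw": 1}]'

```text
t: 31.68
tcp_pos: [0.6413, -0.0938, 0.2008]
orientation: [3.141, 0.0, -1.579]
contact_force: [-0.0, 0.4, -0.5]
grip_width: 0.0857
grasp_force: 0.0
```

Run:
```python
from chk import *
im,K,W=cam('wrist'); save(im,'w8.png')
V=views()
S=V
for nm,x,y,L in(('half',.4505,-.1003,.05),('b',.4692,.0225,.1),('c',.4444,.1276,.1)):
    q,c=fit(V,[x,y,-.1],L,.05,.05); print(nm,q.round(4),round(c))
plan([(.4505,-.1003,.2,np.pi-.08,1,50),(.4505,-.1003,.012,np.pi-.08,1,45)])
```

```text
half [ 0.4507 -0.0998 -0.0759] 742
b [ 0.4693  0.0226 -0.1823] 629
c [ 0.4595  0.2672 -0.9306] 340
at [ 0.6403 -0.0935  0.1993] [ 3.138e+00  1.000e-03 -1.579e+00] t 31.82
1 x [0.01, 0.19, 0.0] [0.0, 0.0, 0.209] 1
1 x [0.04, 0.19, 0.0] [0.0, 0.0, 0.209] 1
1 x [0.07, 0.18, 0.0] [0.0, 0.0, 0.209] 1
1 x [0.1, 0.16, 0.0] [0.0, -0.001, 0.209] 1
1 x [0.12, 0.14, 0.0] [0.001, 0.0, 0.209] 1
1 x [0.14, 0.12, 0.0] [0.0, -0.001, 0.209] 1
1 x [0.16, 0.1, 0.0] [0.001, 0.0, 0.209] 1
1 x [0.18, 0.07, 0.0] [0.0, -0.001, 0.21] 1
1 x [0.19, 0.04, 0.0] [0.001, 0.0, 0.209] 1
1 x [0.19, 0.02, 0.0] [0.0, -0.001, 0.21] 1
1 x [0.0, 0.0, 0.38] [0.0, 0.0, 0.0] 1
1 x [0.0, 0.0, 0.37] [0.0, 0.0, 0.0] 1
1 x [0.0, 0.0, 0.38] [0.0, 0.0, 0.0] 1
1 x [0.0, 0.0, 0.37] [0.0, 0.0, 0.0] 1
1 x [0.0, 0.0, 0.38] [0.0, 0.0, 0.0] 1
15 rows; end [ 0.4503 -0.0998  0.0117] [3.141 0.    3.061]
```

View pics/w8.png

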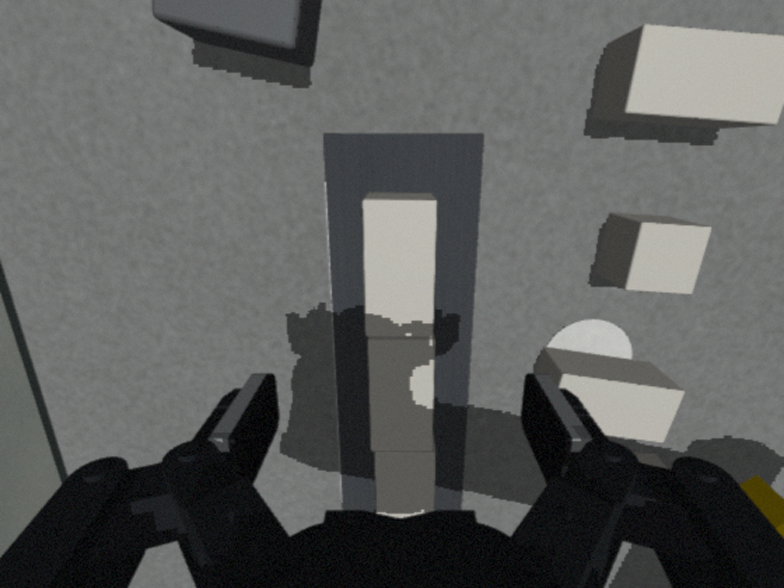

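The wrist view shows the bottom course straight and butted, with joints at display rows 338 and 450 and B2's near end at row 200. The half brick is at (668,258). I'll pick it.

Emit:
play_rows --motion '[{"translation": [0.01, 0.19, 0], "angular": [0, 0, 0.209], "claw": 1}, {"translation": [0.04, 0.19, 0], "angular": [0, 0, 0.209], "claw": 1}, {"translation": [0.07, 0.18, 0], "angular": [0, 0, 0.209], "claw": 1}, {"translation": [0.1, 0.16, 0], "angular": [0, 0, 0.209], "claw": 1}, {"translation": [0.12, 0.14, 0], "angular": [0, 0, 0.209], "claw": 1}, {"translation": [0.14, 0.12, 0], "angular": [0, 0, 0.209], "claw": 1}, {"translation": [0.16, 0.1, 0], "angular": [0, 0, 0.209], "claw": 1}, {"translation": [0.18, 0.07, 0], "angular": [0, 0, 0.21], "claw": 1}, {"translation": [0.19, 0.04, 0], "angular": [0, 0, 0.209], "claw": 1}, {"translation": [0.19, 0.02, 0], "angular": [0, 0, 0.21], "claw": 1}, {"translation": [0, 0, 0.3], "angular": [0, 0, 0], "claw": 1}, {"translation": [0, 0, 0.3], "angular": [0, 0, 0], "claw": 1}]'

```text
t: 33.33
tcp_pos: [0.4507, -0.1, 0.1399]
orientation: [3.141, -0.001, 3.061]
contact_force: [-0.4, -0.1, 0.5]
grip_width: 0.0853
grasp_force: 0.0
```

Emit:
play_rows --motion '[{"translation": [0, 0, 0.3], "angular": [0, 0, 0], "claw": 1}, {"translation": [0, 0, 0], "angular": [0, 0, 0], "claw": 1}, {"translation": [0, 0, 0], "angular": [0, 0, 0], "claw": 1}]'

```text
t: 33.7
tcp_pos: [0.4513, -0.1001, 0.1117]
orientation: [3.141, -0.0, 3.061]
contact_force: [0.6, -0.1, 0.5]
grip_width: 0.0856
grasp_force: 0.0
```

Run:
```python
from plan import *
plan([(.4507,-.0998,.012,np.pi-.076,1,45)])
```

```text
at [ 0.4513 -0.1001  0.1117] [ 3.141 -0.     3.061] t 33.7
2 x [0.0, 0.0, 0.33] [0.0, 0.0, -0.002] 1
1 x [0.01, 0.0, 0.34] [0.0, 0.0, -0.002] 1
3 rows; end [ 0.4503 -0.1     0.0117] [ 3.141 -0.     3.066]
```

Emit:
play_rows --motion '[{"translation": [0, 0, 0.34], "angular": [0, 0, 0], "claw": 1}, {"translation": [0, 0, 0.33], "angular": [0, 0, 0], "claw": 1}, {"translation": [0, 0, 0.33], "angular": [0, 0, 0], "claw": 1}, {"translation": [0, 0, 0], "angular": [0, 0, 0], "claw": 1}, {"translation": [0, 0, 0], "angular": [0, 0, 0], "claw": 0.4}, {"translation": [0, 0, 0], "angular": [0, 0, 0], "claw": 0.4}, {"translation": [0, 0, 0], "angular": [0, 0, 0], "claw": 0.4}, {"translation": [0, 0, 0], "angular": [0, 0, 0], "claw": 0.4}]'

```text
t: 34.7
tcp_pos: [0.4534, -0.1009, 0.0133]
orientation: [-3.141, 0.004, 3.061]
contact_force: [-0.1, -0.4, 6.5]
grip_width: 0.0489
grasp_force: 83.1
```

Emit:
play_rows --motion '[{"translation": [0, 0, -0.45], "angular": [0, 0, 0], "claw": 0.4}, {"translation": [0, 0, -0.45], "angular": [0, 0, 0], "claw": 0.4}, {"translation": [0, 0, -0.09], "angular": [0, 0, -0.209], "claw": 0.4}, {"translation": [0, 0, -0.09], "angular": [0, 0, -0.209], "claw": 0.4}, {"translation": [0, 0, -0.09], "angular": [0, 0, -0.209], "claw": 0.4}, {"translation": [0, 0, -0.09], "angular": [0, 0, -0.209], "claw": 0.4}, {"translation": [0, 0, -0.09], "angular": [0, 0, -0.209], "claw": 0.4}, {"translation": [0, 0, -0.09], "angular": [0, 0, -0.209], "claw": 0.4}, {"translation": [0, 0, -0.09], "angular": [0, 0, -0.209], "claw": 0.4}, {"translation": [0, 0, -0.09], "angular": [0, 0, -0.209], "claw": 0.4}, {"translation": [0, 0, -0.09], "angular": [0, 0, -0.21], "claw": 0.4}, {"translation": [0, 0, -0.09], "angular": [0, 0, -0.21], "claw": 0.4}]'

```text
t: 36.2
tcp_pos: [0.4514, -0.1001, 0.1924]
orientation: [-3.141, -0.0, -1.573]
contact_force: [-0.1, -0.9, -1.9]
grip_width: 0.049
grasp_force: 83.0
```

Run:
```python
from plan import *
plan([(.6405,.120,.19,-1.579,.4,45)])
```

```text
at [ 0.4514 -0.1001  0.1924] [-3.141 -0.    -1.573] t 36.2
1 x [-0.32, -0.27, 0.0] [0.0, 0.0, 0.001] 0.4
1 x [-0.31, -0.27, 0.0] [0.0, 0.0, 0.001] 0.4
1 x [-0.32, -0.27, 0.01] [0.0, 0.0, 0.001] 0.4
1 x [-0.31, -0.27, 0.0] [0.0, 0.0, 0.001] 0.4
1 x [-0.32, -0.27, 0.01] [0.0, 0.0, 0.001] 0.4
1 x [-0.32, -0.27, 0.0] [-0.001, 0.0, 0.001] 0.4
1 x [-0.31, -0.26, 0.0] [0.0, 0.0, 0.001] 0.4
7 rows; end [0.6405 0.1199 0.1905] [-3.141 -0.    -1.579]
```

Emit:
play_rows --motion '[{"translation": [-0.32, -0.27, 0], "angular": [0, 0, 0.001], "claw": 0.4}, {"translation": [-0.31, -0.27, 0], "angular": [0, 0, 0.001], "claw": 0.4}, {"translation": [-0.32, -0.27, 0], "angular": [0, 0, 0.001], "claw": 0.4}, {"translation": [-0.31, -0.27, 0], "angular": [0, 0, 0.001], "claw": 0.4}, {"translation": [-0.32, -0.27, 0], "angular": [0, 0, 0.001], "claw": 0.4}, {"translation": [-0.32, -0.27, 0], "angular": [0, 0, 0.001], "claw": 0.4}, {"translation": [-0.31, -0.26, 0], "angular": [0, 0, 0.001], "claw": 0.4}, {"translation": [0, 0, 0], "angular": [0, 0, 0], "claw": 0.4}, {"translation": [0, 0, 0], "angular": [0, 0, 0], "claw": 0.4}, {"translation": [0, 0, 0], "angular": [0, 0, 0], "claw": 0.4}]'

```text
t: 37.45
tcp_pos: [0.6411, 0.118, 0.1918]
orientation: [3.142, -0.0, -1.585]
contact_force: [-0.7, -0.2, -1.1]
grip_width: 0.0496
grasp_force: 83.2
```

Run:
```python
from held import *
held(L=.05,dz=.035)
plan([(.6405,.120,.078,-1.579,.4,45)])
```

```text
tcp [0.6411 0.118  0.1918] end row 255.5 pred 256.6 brick y 0.1175 x 0.6409 width 0.05
at [0.6411 0.118  0.1918] [-3.142 -0.    -1.586] t 37.5
1 x [-0.01, 0.0, 0.38] [0.0, 0.0, -0.003] 0.4
1 x [0.0, 0.0, 0.38] [0.0, 0.0, -0.003] 0.4
1 x [-0.01, 0.01, 0.38] [0.0, 0.0, -0.002] 0.4
3 rows; end [0.6402 0.12   0.0778] [-3.142 -0.    -1.579]
```

Emit:
play_rows --motion '[{"translation": [-0.02, 0.01, 0.38], "angular": [0, 0, -0.008], "claw": 0.4}, {"translation": [0, 0, 0.38], "angular": [0, 0, 0], "claw": 0.4}, {"translation": [0, 0, 0.38], "angular": [0, 0, 0], "claw": 0.4}, {"translation": [0, 0, 0.03], "angular": [0, 0, 0], "claw": 0.4}, {"translation": [0, 0, 0], "angular": [0, 0, 0], "claw": 0.4}, {"translation": [-0.03, 0, 0], "angular": [0, 0, 0], "claw": 0.4}, {"translation": [-0.03, 0, 0], "angular": [0, 0, 0], "claw": 0.4}, {"translation": [-0.02, 0, 0], "angular": [0, 0, 0], "claw": 0.4}, {"translation": [0, 0, 0], "angular": [0, 0, 0], "claw": 0.4}]'

```text
t: 38.62
tcp_pos: [0.6409, 0.1292, 0.0746]
orientation: [-3.141, 0.0, -1.578]
contact_force: [0.1, 0.3, -1.4]
grip_width: 0.0488
grasp_force: 83.2
```

Emit:
play_rows --motion '[{"translation": [-0.02, 0, 0.01], "angular": [0, 0, 0], "claw": 0.4}, {"translation": [0, 0, 0], "angular": [0, 0, 0], "claw": 0.4}, {"translation": [0, 0, 0], "angular": [0, 0, 0], "claw": 0.4}]'

```text
t: 39.0
tcp_pos: [0.6407, 0.1309, 0.0732]
orientation: [3.141, 0.0, -1.578]
contact_force: [-0.3, 0.3, -0.5]
grip_width: 0.0494
grasp_force: 83.2
```

No contact yet with the post. I'll go 1 mm further and lower gently.

Emit:
play_rows --motion '[{"translation": [-0.01, 0, 0.02], "angular": [0, 0, 0], "claw": 0.4}, {"translation": [0, 0, 0.01], "angular": [0, 0, 0], "claw": 0.4}, {"translation": [0, 0, 0], "angular": [0, 0, 0], "claw": 0.4}, {"translation": [0, 0, 0], "angular": [0, 0, 0], "claw": 0.4}]'

```text
t: 39.5
tcp_pos: [0.6408, 0.1319, 0.0703]
orientation: [-3.142, 0.0, -1.578]
contact_force: [0.6, 0.2, -0.8]
grip_width: 0.0489
grasp_force: 83.2
```

Run:
```python
from plan import *
im,K,W=cam('wrist'); o=r.observe(); print(o['tcp_pos'],o['contact_force'])
im,K,W=cam('side'); u,v=proj(K,W,(.64,.158,.08)); u,v=int(u),int(v); save(im[v-50:v+50,u-65:u+65],'s9.png',5)
```

```text
[0.64080104 0.13191656 0.07032191] [-0.66295934  0.94436918 -1.04660339]
```

View pics/s9.png

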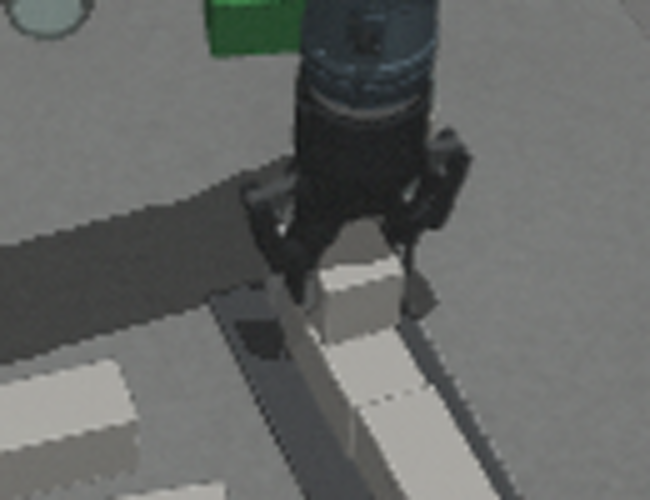

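The side crop shows the half brick square on top of B0 at the post end. I'll lower it the last millimetre or so and release.

Emit:
play_rows --motion '[{"translation": [0, 0, 0.01], "angular": [0, 0, 0], "claw": 0.4}, {"translation": [0, 0, 0.01], "angular": [0, 0, 0], "claw": 0.4}, {"translation": [0, 0, 0], "angular": [0, 0, 0], "claw": 0.4}]'

```text
t: 39.98
tcp_pos: [0.641, 0.1319, 0.0694]
orientation: [-3.141, 0.0, -1.578]
contact_force: [-2.8, -1.5, 5.3]
grip_width: 0.0493
grasp_force: 84.0
```

Emit:
play_rows --motion '[{"translation": [0, 0, 0], "angular": [0, 0, 0], "claw": 1}, {"translation": [0, 0, 0], "angular": [0, 0, 0], "claw": 1}, {"translation": [0, 0, 0], "angular": [0, 0, 0], "claw": 1}, {"translation": [0, 0, -0.45], "angular": [0, 0, 0], "claw": 1}, {"translation": [0, 0, -0.45], "angular": [0, 0, 0], "claw": 1}, {"translation": [0, 0, -0.4], "angular": [0, 0, 0], "claw": 1}, {"translation": [0, 0, 0], "angular": [0, 0, 0], "claw": 1}, {"translation": [0, 0, 0], "angular": [0, 0, 0], "claw": 1}]'

```text
t: 40.98
tcp_pos: [0.6406, 0.1319, 0.1977]
orientation: [3.141, 0.0, -1.578]
contact_force: [0.1, 0.3, 0.1]
grip_width: 0.0855
grasp_force: 0.0
```

Run:
```python
from chk import *
im,K,W=cam('wrist'); g=im.max(2).astype(int)
u,v=proj(K,W,(.641,.107,.106)); print(u,v,g[int(v)-12:int(v)+12,int(u)])
V=views()
for q in V: q[2][:]=q[2]
for nm,x,y,L in(('c',.4444,.1276,.1),):
    q,c=fit(V,[x,y,-.067],L,.05,.05); print(nm,q.round(4),round(c))
for vs in(V[:1],V[1:]): print('H',fit(vs,[.641,.132,-1.579],.05,.05,.106,pad=6))
plan([(.4444,.1276,.2,np.pi-.067,1,50)])
```

```text
285.01687114518097 181.5485640403274 [107  94  96  95  94  94  95  95  96  95  91  97 173 183 180 182 179 180
 179 185 183 182 180 182]
c [ 0.4455  0.1272 -0.0631] 405
H (array([ 0.64108614,  0.1288558 , -1.63748621]), np.float64(116.9536541889483))
H (array([ 0.63986628,  0.1302107 , -1.59623934]), np.float64(27.42872975277067))
at [0.6397 0.1318 0.1964] [ 3.138 -0.    -1.578] t 41.12
1 x [0.01, 0.2, 0.0] [0.0, 0.0, 0.208] 1
1 x [0.04, 0.19, 0.0] [0.0, 0.0, 0.208] 1
1 x [0.07, 0.18, 0.0] [0.0, 0.0, 0.207] 1
1 x [0.1, 0.17, 0.0] [0.0, -0.001, 0.208] 1
1 x [0.12, 0.15, 0.0] [0.0, -0.001, 0.207] 1
1 x [0.14, 0.13, -0.01] [0.0, 0.0, 0.208] 1
1 x [0.17, 0.11, -0.01] [0.001, -0.001, 0.207] 1
1 x [0.18, 0.08, 0.0] [0.0, 0.0, 0.208] 1
1 x [0.19, 0.05, -0.01] [0.001, -0.001, 0.207] 1
1 x [0.19, 0.01, 0.0] [0.0, 0.0, 0.208] 1
10 rows; end [0.4444 0.1274 0.1999] [ 3.142 -0.     3.075]
```

Emit:
play_rows --motion '[{"translation": [0.01, 0.2, 0], "angular": [0, 0, 0.208], "claw": 1}, {"translation": [0.04, 0.19, 0], "angular": [0, 0, 0.208], "claw": 1}, {"translation": [0.07, 0.18, 0], "angular": [0, 0, 0.207], "claw": 1}, {"translation": [0.1, 0.17, 0], "angular": [0, 0, 0.208], "claw": 1}, {"translation": [0.12, 0.15, 0], "angular": [0, 0, 0.207], "claw": 1}, {"translation": [0.14, 0.13, 0], "angular": [0, 0, 0.208], "claw": 1}, {"translation": [0.17, 0.11, 0], "angular": [0, 0, 0.207], "claw": 1}, {"translation": [0.18, 0.08, 0], "angular": [0, 0, 0.208], "claw": 1}, {"translation": [0.19, 0.05, 0], "angular": [0, 0, 0.207], "claw": 1}, {"translation": [0.19, 0.01, 0], "angular": [0, 0, 0.208], "claw": 1}, {"translation": [0, 0, 0.4], "angular": [0, 0, 0], "claw": 1}, {"translation": [0, 0, 0.4], "angular": [0, 0, 0], "claw": 1}]'

```text
t: 42.62
tcp_pos: [0.445, 0.1275, 0.117]
orientation: [3.141, 0.0, 3.075]
contact_force: [0.6, -0.1, -0.5]
grip_width: 0.0854
grasp_force: 0.0
```

Emit:
play_rows --motion '[{"translation": [0, 0, 0], "angular": [0, 0, 0], "claw": 1}, {"translation": [0, 0, 0], "angular": [0, 0, 0], "claw": 1}, {"translation": [0, 0, 0], "angular": [0, 0, 0], "claw": 1}]'

```text
t: 43.0
tcp_pos: [0.447, 0.1277, 0.1199]
orientation: [3.141, 0.003, 3.075]
contact_force: [-0.2, 0.2, -0.3]
grip_width: 0.085
grasp_force: 0.0
```

Run:
```python
from plan import *
plan([(.4447,.1275,.012,np.pi-.066,1,45)])
```

```text
at [0.447  0.1277 0.1199] [3.141e+00 3.000e-03 3.075e+00] t 43.0
1 x [0.01, 0.0, 0.36] [0.0, 0.001, 0.0] 1
1 x [0.01, 0.0, 0.36] [0.0, 0.001, -0.001] 1
1 x [0.0, 0.0, 0.36] [0.001, 0.002, 0.0] 1
3 rows; end [0.4452 0.1279 0.0119] [-3.142 -0.     3.075]
```

Emit:
play_rows --motion '[{"translation": [0.01, 0, 0.36], "angular": [0, 0, 0], "claw": 1}, {"translation": [0, 0, 0.36], "angular": [0, 0, 0], "claw": 1}, {"translation": [0, 0, 0.36], "angular": [0, 0, 0], "claw": 1}, {"translation": [0, 0, 0], "angular": [0, 0, 0], "claw": 1}, {"translation": [0, 0, 0], "angular": [0, 0, 0], "claw": 1}, {"translation": [0, 0, 0], "angular": [0, 0, 0], "claw": 0.4}, {"translation": [0, 0, 0], "angular": [0, 0, 0], "claw": 0.4}, {"translation": [0, 0, 0], "angular": [0, 0, 0], "claw": 0.4}, {"translation": [0, 0, 0], "angular": [0, 0, 0], "claw": 0.4}]'

```text
t: 44.12
tcp_pos: [0.446, 0.1277, 0.0118]
orientation: [3.141, 0.003, 3.075]
contact_force: [-1.0, -0.2, 6.0]
grip_width: 0.0492
grasp_force: 83.8
```

Emit:
play_rows --motion '[{"translation": [0, 0, -0.45], "angular": [0, 0, 0], "claw": 0.4}, {"translation": [0, 0, -0.45], "angular": [0, 0, 0], "claw": 0.4}, {"translation": [0, 0, -0.09], "angular": [0, 0, -0.207], "claw": 0.4}, {"translation": [0, 0, -0.09], "angular": [0, 0, -0.207], "claw": 0.4}, {"translation": [0, 0, -0.09], "angular": [0, 0, -0.207], "claw": 0.4}, {"translation": [0, 0, -0.09], "angular": [0, 0, -0.208], "claw": 0.4}, {"translation": [0, 0, -0.09], "angular": [0, 0, -0.207], "claw": 0.4}, {"translation": [0, 0, -0.09], "angular": [0, 0, -0.207], "claw": 0.4}, {"translation": [0, 0, -0.09], "angular": [0, 0, -0.208], "claw": 0.4}, {"translation": [0, 0, -0.09], "angular": [0, 0, -0.207], "claw": 0.4}, {"translation": [0, 0, -0.09], "angular": [0, 0, -0.208], "claw": 0.4}, {"translation": [0, 0, -0.09], "angular": [0, 0, -0.208], "claw": 0.4}]'

```text
t: 45.62
tcp_pos: [0.4437, 0.1275, 0.1904]
orientation: [3.141, -0.0, -1.574]
contact_force: [-0.7, -0.7, -3.1]
grip_width: 0.0493
grasp_force: 84.5
```

Run:
```python
from plan import *
plan([(.6400,.042,.19,-1.579,.4,45)])
```

```text
at [0.4437 0.1275 0.1904] [ 3.141 -0.    -1.574] t 45.62
2 x [0.17, -0.39, 0.0] [0.0, 0.0, 0.001] 0.4
1 x [0.17, -0.4, 0.0] [0.0, 0.0, 0.001] 0.4
1 x [0.17, -0.39, 0.0] [0.001, 0.0, 0.001] 0.4
1 x [0.16, -0.4, 0.0] [0.0, 0.0, 0.002] 0.4
5 rows; end [0.6403 0.0425 0.1902] [ 3.141 -0.    -1.579]
```

Emit:
play_rows --motion '[{"translation": [0.17, -0.39, 0], "angular": [0, 0, 0.001], "claw": 0.4}, {"translation": [0.17, -0.39, 0], "angular": [0, 0, 0.001], "claw": 0.4}, {"translation": [0.17, -0.4, 0], "angular": [0, 0, 0.001], "claw": 0.4}, {"translation": [0.17, -0.39, 0], "angular": [0, 0, 0.001], "claw": 0.4}, {"translation": [0.16, -0.39, 0], "angular": [0, 0, 0], "claw": 0.4}, {"translation": [0, 0, 0], "angular": [0, 0, 0], "claw": 0.4}, {"translation": [0, 0, 0], "angular": [0, 0, 0], "claw": 0.4}, {"translation": [0, 0, 0], "angular": [0, 0, 0], "claw": 0.4}]'

```text
t: 46.62
tcp_pos: [0.6384, 0.0421, 0.1904]
orientation: [3.141, 0.0, -1.582]
contact_force: [-0.2, -0.3, -2.7]
grip_width: 0.049
grasp_force: 84.7
```

Run:
```python
from held import *
held(dz=.037)
plan([(.6405,.043,.074,-1.579,.4,45)])
```

```text
tcp [0.6385 0.0421 0.1906] end row 201.5 pred 197.1 brick y 0.0438 x 0.6381 width 0.0497
at [0.6385 0.0421 0.1906] [ 3.141  0.    -1.582] t 46.67
2 x [0.0, -0.01, 0.39] [0.0, 0.0, -0.001] 0.4
1 x [-0.01, 0.0, 0.39] [0.001, 0.0, -0.002] 0.4
3 rows; end [0.6405 0.0431 0.0736] [-3.141  0.    -1.579]
```

Emit:
play_rows --motion '[{"translation": [0, -0.02, 0.39], "angular": [0, 0, -0.004], "claw": 0.4}, {"translation": [0, 0, 0.39], "angular": [0, 0, 0], "claw": 0.4}, {"translation": [0, 0, 0.39], "angular": [0, 0, 0], "claw": 0.4}, {"translation": [0, 0, 0.02], "angular": [0, 0, 0], "claw": 0.4}, {"translation": [0, 0, 0], "angular": [0, 0, 0], "claw": 0.4}, {"translation": [-0.03, 0, 0], "angular": [0, 0, 0], "claw": 0.4}, {"translation": [-0.03, 0, 0], "angular": [0, 0, 0], "claw": 0.4}, {"translation": [-0.03, 0, 0], "angular": [0, 0, 0], "claw": 0.4}, {"translation": [0, 0, 0.01], "angular": [0, 0, 0], "claw": 0.4}, {"translation": [0, 0, 0], "angular": [0, 0, 0], "claw": 0.4}]'

```text
t: 47.92
tcp_pos: [0.6415, 0.0505, 0.0701]
orientation: [3.141, 0.0, -1.58]
contact_force: [0.1, 0.2, -3.7]
grip_width: 0.049
grasp_force: 85.4
```

Emit:
play_rows --motion '[{"translation": [-0.01, 0, 0.01], "angular": [0, 0, 0], "claw": 0.4}, {"translation": [0, 0, 0], "angular": [0, 0, 0], "claw": 0.4}, {"translation": [0, 0, 0], "angular": [0, 0, 0], "claw": 0.4}]'

```text
t: 48.3
tcp_pos: [0.6416, 0.0515, 0.0693]
orientation: [3.142, 0.0, -1.58]
contact_force: [-0.0, 0.0, -2.9]
grip_width: 0.049
grasp_force: 85.4
```

Emit:
play_rows --motion '[{"translation": [-0.015, 0, 0], "angular": [0, 0, 0], "claw": 0.4}, {"translation": [0, 0, 0.01], "angular": [0, 0, 0], "claw": 0.4}, {"translation": [0, 0, 0.01], "angular": [0, 0, 0], "claw": 0.4}, {"translation": [0, 0, 0], "angular": [0, 0, 0], "claw": 0.4}]'

```text
t: 48.8
tcp_pos: [0.6418, 0.0531, 0.0678]
orientation: [-3.141, 0.0, -1.58]
contact_force: [-1.1, 0.5, 0.7]
grip_width: 0.0489
grasp_force: 85.9
```

Emit:
play_rows --motion '[{"translation": [0, 0, 0], "angular": [0, 0, 0], "claw": 1}, {"translation": [0, 0, 0], "angular": [0, 0, 0], "claw": 1}, {"translation": [0, 0, 0], "angular": [0, 0, 0], "claw": 1}, {"translation": [0, 0, -0.45], "angular": [0, 0, 0], "claw": 1}, {"translation": [0, 0, -0.45], "angular": [0, 0, 0], "claw": 1}, {"translation": [0, 0, -0.4], "angular": [0, 0, 0], "claw": 1}, {"translation": [0, 0, 0], "angular": [0, 0, 0], "claw": 1}, {"translation": [0, 0, 0], "angular": [0, 0, 0], "claw": 1}, {"translation": [0, 0, 0], "angular": [0, 0, 0], "claw": 1}]'

```text
t: 49.92
tcp_pos: [0.6406, 0.053, 0.1955]
orientation: [3.138, 0.0, -1.58]
contact_force: [-0.9, -0.2, -0.2]
grip_width: 0.0855
grasp_force: 0.0
```

Run:
```python
from chk import *
im,K,W=cam('wrist'); save(im,'w10.png'); g=im.max(2).astype(int)
u,v=proj(K,W,(.641,.004,.106)); print(u,v,g[int(v)-12:int(v)+12,int(u)])
V=views()
q,c=fit(V,[.4692,.0225,-.18],.1,.05,.05); print(q.round(4),round(c))
q,c=fit(V[1:],[.641,.054,-1.579],.1,.05,.106,pad=6); print('T0',q.round(4),round(c))
plan([(.4692,.0225,.2,np.pi-.18,1,50)])
```

```text
284.36679040452276 151.1175028918374 [181 183 181 178 182 175 104  90  91  91  93  95 101 138 169 178 180 181
 182 179 180 180 179 179]
[ 0.4696  0.0227 -0.1784] 567
T0 [ 0.6407  0.053  -1.5789] 217
at [0.6409 0.053  0.196 ] [ 3.139  0.    -1.58 ] t 50.08
1 x [0.03, 0.16, 0.0] [0.0, 0.0, 0.202] 1
1 x [0.05, 0.15, 0.0] [0.0, 0.0, 0.202] 1
1 x [0.08, 0.14, 0.0] [0.0, 0.0, 0.202] 1
1 x [0.1, 0.12, 0.0] [0.0, 0.0, 0.201] 1
1 x [0.11, 0.11, -0.01] [0.0, 0.0, 0.202] 1
1 x [0.13, 0.09, 0.0] [0.0, 0.0, 0.201] 1
1 x [0.14, 0.07, -0.01] [0.0, -0.001, 0.202] 1
1 x [0.15, 0.04, 0.0] [0.0, -0.001, 0.201] 1
1 x [0.16, 0.02, -0.01] [0.0, 0.0, 0.202] 1
1 x [0.16, -0.01, 0.0] [0.001, -0.001, 0.201] 1
1 x [0.16, -0.03, -0.01] [0.0, 0.0, 0.202] 1
11 rows; end [0.4688 0.0227 0.2003] [ 3.142 -0.     2.961]
```

View pics/w10.png

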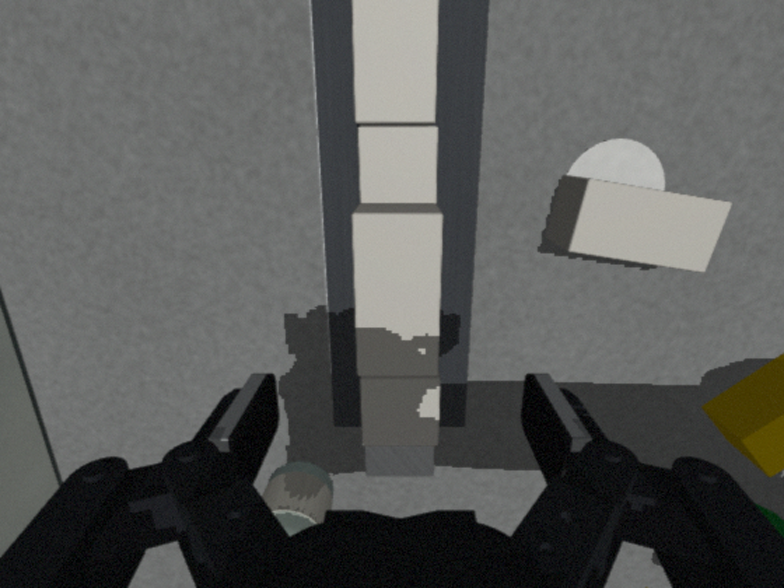

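The wrist view shows H and T0 tight and straight, with the joint at display row 377 and T0's near edge at row 212. The remaining brick b is at (650,225), over the disc. I'll pick b.

Emit:
play_rows --motion '[{"translation": [0.03, 0.16, 0], "angular": [0, 0, 0.202], "claw": 1}, {"translation": [0.05, 0.15, 0], "angular": [0, 0, 0.202], "claw": 1}, {"translation": [0.08, 0.14, 0], "angular": [0, 0, 0.202], "claw": 1}, {"translation": [0.1, 0.12, 0], "angular": [0, 0, 0.201], "claw": 1}, {"translation": [0.11, 0.11, 0], "angular": [0, 0, 0.202], "claw": 1}, {"translation": [0.13, 0.09, 0], "angular": [0, 0, 0.201], "claw": 1}, {"translation": [0.14, 0.07, 0], "angular": [0, 0, 0.202], "claw": 1}, {"translation": [0.15, 0.04, 0], "angular": [0, 0, 0.201], "claw": 1}, {"translation": [0.16, 0.02, 0], "angular": [0, 0, 0.202], "claw": 1}, {"translation": [0.16, -0.01, 0], "angular": [0, 0, 0.201], "claw": 1}, {"translation": [0.16, -0.03, 0], "angular": [0, 0, 0.202], "claw": 1}, {"translation": [0, 0, 0.4], "angular": [0, 0, 0], "claw": 1}]'

```text
t: 51.58
tcp_pos: [0.4712, 0.0225, 0.1592]
orientation: [3.141, 0.006, 2.96]
contact_force: [0.0, -0.2, -0.8]
grip_width: 0.0851
grasp_force: 0.0
```

Emit:
play_rows --motion '[{"translation": [0, 0, 0.35], "angular": [0, 0, 0], "claw": 1}, {"translation": [0, 0, 0], "angular": [0, 0, 0], "claw": 1}, {"translation": [0, 0, 0], "angular": [0, 0, 0], "claw": 1}, {"translation": [0, 0, 0], "angular": [0, 0, 0], "claw": 1}]'

```text
t: 52.08
tcp_pos: [0.471, 0.0226, 0.1239]
orientation: [3.141, 0.003, 2.961]
contact_force: [0.4, 0.7, -0.1]
grip_width: 0.0853
grasp_force: 0.0
```

Run:
```python
from plan import *
plan([(.4695,.0226,.012,np.pi-.179,1,45)])
```

```text
at [0.471  0.0226 0.1239] [3.141e+00 3.000e-03 2.961e+00] t 52.08
1 x [0.01, 0.0, 0.37] [0.0, 0.001, 0.0] 1
1 x [0.0, 0.0, 0.37] [0.0, 0.001, -0.001] 1
1 x [0.01, 0.0, 0.38] [0.0, 0.002, 0.0] 1
3 rows; end [0.4692 0.023  0.0119] [ 3.141 -0.     2.962]
```

Emit:
play_rows --motion '[{"translation": [0.01, 0, 0.37], "angular": [0, 0, 0], "claw": 1}, {"translation": [0, 0, 0.37], "angular": [0, 0, 0], "claw": 1}, {"translation": [0, 0, 0.37], "angular": [0, 0, 0], "claw": 1}, {"translation": [0, 0, 0], "angular": [0, 0, 0], "claw": 1}, {"translation": [0, 0, 0], "angular": [0, 0, 0], "claw": 1}, {"translation": [0, 0, 0], "angular": [0, 0, 0], "claw": 0.4}, {"translation": [0, 0, 0], "angular": [0, 0, 0], "claw": 0.4}, {"translation": [0, 0, 0], "angular": [0, 0, 0], "claw": 0.4}, {"translation": [0, 0, 0], "angular": [0, 0, 0], "claw": 0.4}]'

```text
t: 53.2
tcp_pos: [0.4701, 0.0229, 0.0128]
orientation: [3.141, 0.003, 2.962]
contact_force: [-0.6, -0.5, 5.3]
grip_width: 0.049
grasp_force: 83.6
```

Emit:
play_rows --motion '[{"translation": [0, 0, -0.45], "angular": [0, 0, 0], "claw": 0.4}, {"translation": [0, 0, -0.45], "angular": [0, 0, 0], "claw": 0.4}, {"translation": [0, 0, -0.09], "angular": [0, 0, -0.222], "claw": 0.4}, {"translation": [0, 0, -0.09], "angular": [0, 0, -0.222], "claw": 0.4}, {"translation": [0, 0, -0.09], "angular": [0, 0, -0.222], "claw": 0.4}, {"translation": [0, 0, -0.09], "angular": [0, 0, -0.222], "claw": 0.4}, {"translation": [0, 0, -0.09], "angular": [0, 0, -0.222], "claw": 0.4}, {"translation": [0, 0, -0.09], "angular": [0, 0, -0.222], "claw": 0.4}, {"translation": [0, 0, -0.09], "angular": [0, 0, -0.222], "claw": 0.4}, {"translation": [0, 0, -0.09], "angular": [0, 0, -0.222], "claw": 0.4}, {"translation": [0, 0, -0.09], "angular": [0, 0, -0.222], "claw": 0.4}, {"translation": [0, 0, -0.09], "angular": [0, 0, -0.221], "claw": 0.4}]'

```text
t: 54.7
tcp_pos: [0.468, 0.023, 0.1916]
orientation: [3.141, 0.0, -1.573]
contact_force: [0.0, 0.1, -2.2]
grip_width: 0.0491
grasp_force: 83.4
```

Run:
```python
from plan import *
plan([(.6405,-.059,.19,-1.579,.4,45)])
```

```text
at [0.468  0.023  0.1916] [ 3.141  0.    -1.573] t 54.7
1 x [0.16, -0.35, 0.0] [0.0, 0.0, 0.001] 0.4
1 x [0.16, -0.34, 0.0] [0.0, 0.0, 0.002] 0.4
1 x [0.16, -0.35, 0.0] [0.0, 0.0, 0.001] 0.4
1 x [0.17, -0.34, 0.01] [0.0, 0.0, 0.002] 0.4
1 x [0.16, -0.35, 0.0] [0.001, 0.0, 0.001] 0.4
5 rows; end [ 0.6406 -0.0588  0.1905] [-3.141  0.    -1.579]
```

Emit:
play_rows --motion '[{"translation": [0.16, -0.35, 0], "angular": [0, 0, 0.001], "claw": 0.4}, {"translation": [0.16, -0.35, 0], "angular": [0, 0, 0.001], "claw": 0.4}, {"translation": [0.16, -0.35, 0], "angular": [0, 0, 0.001], "claw": 0.4}, {"translation": [0.16, -0.35, 0], "angular": [0, 0, 0], "claw": 0.4}, {"translation": [0.16, -0.35, 0], "angular": [0, 0, 0], "claw": 0.4}, {"translation": [0, 0, 0], "angular": [0, 0, 0], "claw": 0.4}, {"translation": [0, 0, 0], "angular": [0, 0, 0], "claw": 0.4}, {"translation": [0, 0, 0], "angular": [0, 0, 0], "claw": 0.4}]'

```text
t: 55.7
tcp_pos: [0.6418, -0.0581, 0.1915]
orientation: [3.141, 0.0, -1.581]
contact_force: [-0.5, -0.1, -2.6]
grip_width: 0.0491
grasp_force: 84.0
```

Run:
```python
from held import *
held(dz=.037)
plan([(.6405,-.059,.074,-1.579,.4,45)])
```

```text
tcp [ 0.6419 -0.0581  0.1917] end row 200.5 pred 197.0 brick y -0.0568 x 0.6421 width 0.0493
at [ 0.6419 -0.0581  0.1917] [ 3.141  0.    -1.581] t 55.75
1 x [0.0, 0.0, 0.39] [0.0, 0.0, -0.001] 0.4
1 x [0.0, 0.01, 0.39] [0.0, 0.0, -0.001] 0.4
1 x [0.01, 0.0, 0.4] [0.0, 0.0, 0.0] 0.4
3 rows; end [ 0.6408 -0.0591  0.0737] [ 3.141  0.    -1.579]
```

Emit:
play_rows --motion '[{"translation": [0, 0.015, 0.39], "angular": [0, 0, 0], "claw": 0.4}, {"translation": [0, 0, 0.39], "angular": [0, 0, 0], "claw": 0.4}, {"translation": [0, 0, 0.39], "angular": [0, 0, 0], "claw": 0.4}, {"translation": [0, 0, 0.03], "angular": [0, 0, 0], "claw": 0.4}, {"translation": [0, 0, 0], "angular": [0, 0, 0], "claw": 0.4}, {"translation": [-0.03, 0, 0], "angular": [0, 0, 0], "claw": 0.4}, {"translation": [-0.03, 0, 0], "angular": [0, 0, 0], "claw": 0.4}, {"translation": [-0.02, 0, 0], "angular": [0, 0, 0], "claw": 0.4}, {"translation": [0, 0, 0.01], "angular": [0, 0, 0], "claw": 0.4}, {"translation": [0, 0, 0], "angular": [0, 0, 0], "claw": 0.4}]'

```text
t: 57.0
tcp_pos: [0.6412, -0.0507, 0.0701]
orientation: [3.141, 0.0, -1.581]
contact_force: [-0.1, -0.1, -2.0]
grip_width: 0.0492
grasp_force: 85.5
```

Emit:
play_rows --motion '[{"translation": [-0.015, 0, 0], "angular": [0, 0, 0], "claw": 0.4}, {"translation": [0, 0, 0.01], "angular": [0, 0, 0], "claw": 0.4}, {"translation": [0, 0, 0.01], "angular": [0, 0, 0], "claw": 0.4}, {"translation": [0, 0, 0], "angular": [0, 0, 0], "claw": 0.4}]'

```text
t: 57.5
tcp_pos: [0.6414, -0.0492, 0.0685]
orientation: [-3.141, 0.0, -1.581]
contact_force: [-0.1, -0.3, 0.0]
grip_width: 0.0494
grasp_force: 85.6
```

Emit:
play_rows --motion '[{"translation": [-0.015, 0, 0], "angular": [0, 0, 0], "claw": 0.4}, {"translation": [0, 0, 0.01], "angular": [0, 0, 0], "claw": 0.4}, {"translation": [0, 0, 0], "angular": [0, 0, 0], "claw": 0.4}]'

```text
t: 57.88
tcp_pos: [0.6417, -0.0478, 0.0684]
orientation: [-3.141, -0.0, -1.581]
contact_force: [-1.8, -0.6, 4.7]
grip_width: 0.0489
grasp_force: 86.4
```

Emit:
play_rows --motion '[{"translation": [0, 0, 0], "angular": [0, 0, 0], "claw": 1}, {"translation": [0, 0, 0], "angular": [0, 0, 0], "claw": 1}, {"translation": [0, 0, 0], "angular": [0, 0, 0], "claw": 1}, {"translation": [0, 0, -0.45], "angular": [0, 0, 0], "claw": 1}, {"translation": [0, 0, -0.45], "angular": [0, 0, 0], "claw": 1}, {"translation": [0, 0, -0.4], "angular": [0, 0, 0], "claw": 1}, {"translation": [0, 0, 0], "angular": [0, 0, 0], "claw": 1}, {"translation": [0, 0, 0], "angular": [0, 0, 0], "claw": 1}, {"translation": [0, 0, 0], "angular": [0, 0, 0], "claw": 1}]'

```text
t: 59.0
tcp_pos: [0.6403, -0.0475, 0.1954]
orientation: [3.138, 0.001, -1.581]
contact_force: [-0.3, -0.4, 0.1]
grip_width: 0.0856
grasp_force: 0.0
```

Run:
```python
from chk import *
im,K,W=cam('wrist'); save(im,'w11.png'); g=im.max(2).astype(int)
u,v=proj(K,W,(.641,-.097,.106)); print(u,v,g[int(v)-12:int(v)+12,int(u)])
q,c=fit([(K,W,soft(g,116,175))],[.4443,-.2177,-.08],.1,.05,.05,pad=6);print('a wrist',q.round(4),round(c))
V=views()
q,c=fit(V,[.4443,-.2177,-.08],.1,.05,.05); print('a',q.round(4),round(c))
chk(V,.640,-.047,.1,.106)
plan([(.4443,-.2177,.2,np.pi-.082,1,50)])
```

```text
283.889280252746 150.38138732682265 [181 183 183 181 182 177 122  92  93  92  94  96  95 118 168 178 179 178
 181 180 178 179 178 178]
a wrist [ 0.4457 -0.2176 -0.0792] 32
a [ 0.4446 -0.2173 -0.0801] 706
scene [ 0.6428 -0.0751 -1.4866] 153.9
side [ 0.6405 -0.0511 -1.5587] 264.6
at [ 0.6406 -0.0476  0.196 ] [ 3.139  0.    -1.581] t 59.15
1 x [0.17, 0.19, 0.0] [0.0, 0.0, 0.209] 1
1 x [0.2, 0.16, 0.0] [0.0, 0.0, 0.209] 1
1 x [0.23, 0.13, 0.0] [0.0, 0.0, 0.209] 1
1 x [0.24, 0.09, -0.01] [0.0, 0.0, 0.209] 1
1 x [0.26, 0.05, 0.0] [0.0, 0.0, 0.209] 1
1 x [0.26, 0.01, -0.01] [0.0, -0.001, 0.209] 1
1 x [0.26, -0.04, 0.0] [0.0, 0.0, 0.209] 1
1 x [0.25, -0.08, -0.01] [0.001, -0.001, 0.209] 1
1 x [0.23, -0.11, 0.0] [0.0, 0.0, 0.21] 1
1 x [0.21, -0.15, -0.01] [0.001, -0.001, 0.209] 1
10 rows; end [ 0.4443 -0.2173  0.2002] [-3.141  0.     3.06 ]
```

Emit:
play_rows --motion '[{"translation": [0.17, 0.19, 0], "angular": [0, 0, 0.209], "claw": 1}, {"translation": [0.2, 0.16, 0], "angular": [0, 0, 0.209], "claw": 1}, {"translation": [0.23, 0.13, 0], "angular": [0, 0, 0.209], "claw": 1}, {"translation": [0.24, 0.09, 0], "angular": [0, 0, 0.209], "claw": 1}, {"translation": [0.26, 0.05, 0], "angular": [0, 0, 0.209], "claw": 1}, {"translation": [0.26, 0.01, 0], "angular": [0, 0, 0.209], "claw": 1}, {"translation": [0.26, -0.04, 0], "angular": [0, 0, 0.209], "claw": 1}, {"translation": [0.25, -0.08, 0], "angular": [0, 0, 0.209], "claw": 1}, {"translation": [0.23, -0.11, 0], "angular": [0, 0, 0.21], "claw": 1}, {"translation": [0.21, -0.15, 0], "angular": [0, 0, 0.209], "claw": 1}, {"translation": [0, 0, 0.4], "angular": [0, 0, 0], "claw": 1}, {"translation": [0, 0, 0.35], "angular": [0, 0, 0], "claw": 1}]'

```text
t: 60.65
tcp_pos: [0.4448, -0.2178, 0.1213]
orientation: [-3.141, 0.001, 3.059]
contact_force: [0.6, 0.4, 0.0]
grip_width: 0.0856
grasp_force: 0.0
```

Emit:
play_rows --motion '[{"translation": [0, 0, 0], "angular": [0, 0, 0], "claw": 1}, {"translation": [0, 0, 0], "angular": [0, 0, 0], "claw": 1}, {"translation": [0, 0, 0], "angular": [0, 0, 0], "claw": 1}]'

```text
t: 61.02
tcp_pos: [0.4463, -0.2181, 0.1239]
orientation: [-3.14, 0.003, 3.06]
contact_force: [0.5, -1.0, -0.0]
grip_width: 0.0857
grasp_force: 0.0
```

Run:
```python
from plan import *
plan([(.445,-.2175,.012,np.pi-.080,1,45)])
```

```text
at [ 0.4463 -0.2181  0.1239] [-3.14e+00  3.00e-03  3.06e+00] t 61.02
1 x [0.01, 0.0, 0.37] [-0.001, 0.001, -0.001] 1
1 x [0.0, 0.0, 0.37] [0.0, 0.001, -0.001] 1
1 x [0.01, 0.01, 0.38] [-0.001, 0.001, 0.0] 1
3 rows; end [ 0.4446 -0.2171  0.0119] [3.141 0.    3.061]
```

Emit:
play_rows --motion '[{"translation": [0.01, 0, 0.37], "angular": [0, 0, 0], "claw": 1}, {"translation": [0, 0, 0.37], "angular": [0, 0, 0], "claw": 1}, {"translation": [0, 0, 0.37], "angular": [0, 0, 0], "claw": 1}, {"translation": [0, 0, 0], "angular": [0, 0, 0], "claw": 1}, {"translation": [0, 0, 0], "angular": [0, 0, 0], "claw": 1}, {"translation": [0, 0, 0], "angular": [0, 0, 0], "claw": 0.4}, {"translation": [0, 0, 0], "angular": [0, 0, 0], "claw": 0.4}, {"translation": [0, 0, 0], "angular": [0, 0, 0], "claw": 0.4}, {"translation": [0, 0, 0], "angular": [0, 0, 0], "claw": 0.4}]'

```text
t: 62.15
tcp_pos: [0.4454, -0.2181, 0.0128]
orientation: [-3.14, 0.003, 3.06]
contact_force: [-0.7, 0.1, 5.7]
grip_width: 0.0492
grasp_force: 83.6
```

Emit:
play_rows --motion '[{"translation": [0, 0, -0.45], "angular": [0, 0, 0], "claw": 0.4}, {"translation": [0, 0, -0.45], "angular": [0, 0, 0], "claw": 0.4}, {"translation": [0, 0, -0.14], "angular": [0, 0, -0.209], "claw": 0.4}, {"translation": [0, 0, -0.14], "angular": [0, 0, -0.209], "claw": 0.4}, {"translation": [0, 0, -0.14], "angular": [0, 0, -0.209], "claw": 0.4}, {"translation": [0, 0, -0.14], "angular": [0, 0, -0.21], "claw": 0.4}, {"translation": [0, 0, -0.14], "angular": [0, 0, -0.209], "claw": 0.4}, {"translation": [0, 0, -0.14], "angular": [0, 0, -0.209], "claw": 0.4}, {"translation": [0, 0, -0.14], "angular": [0, 0, -0.21], "claw": 0.4}, {"translation": [0, 0, -0.14], "angular": [0, 0, -0.209], "claw": 0.4}, {"translation": [0, 0, -0.14], "angular": [0, 0, -0.21], "claw": 0.4}, {"translation": [0, 0, -0.14], "angular": [0, 0, -0.209], "claw": 0.4}]'

```text
t: 63.65
tcp_pos: [0.4436, -0.217, 0.2417]
orientation: [3.141, 0.0, -1.574]
contact_force: [0.6, -0.0, -1.4]
grip_width: 0.0492
grasp_force: 83.9
```

Run:
```python
from plan import *
plan([(.6405,.105,.24,-1.579,.4,45)])
```

```text
at [ 0.4436 -0.217   0.2417] [ 3.141  0.    -1.574] t 63.65
4 x [-0.36, -0.22, 0.0] [0.0, 0.0, 0.001] 0.4
1 x [-0.36, -0.21, 0.0] [0.0, 0.0, 0.0] 0.4
1 x [-0.36, -0.22, 0.0] [0.0, 0.0, 0.001] 0.4
1 x [-0.36, -0.21, 0.01] [0.0, 0.0, 0.0] 0.4
1 x [-0.36, -0.21, 0.0] [0.0, 0.0, 0.001] 0.4
1 x [-0.35, -0.22, 0.01] [0.001, 0.001, 0.0] 0.4
9 rows; end [0.6406 0.1048 0.2397] [-3.141 -0.    -1.579]
```

Emit:
play_rows --motion '[{"translation": [-0.36, -0.22, 0], "angular": [0, 0, 0.001], "claw": 0.4}, {"translation": [-0.36, -0.22, 0], "angular": [0, 0, 0.001], "claw": 0.4}, {"translation": [-0.36, -0.22, 0], "angular": [0, 0, 0.001], "claw": 0.4}, {"translation": [-0.36, -0.22, 0], "angular": [0, 0, 0.001], "claw": 0.4}, {"translation": [-0.36, -0.21, 0], "angular": [0, 0, 0], "claw": 0.4}, {"translation": [-0.36, -0.22, 0], "angular": [0, 0, 0.001], "claw": 0.4}, {"translation": [-0.36, -0.21, 0], "angular": [0, 0, 0], "claw": 0.4}, {"translation": [-0.36, -0.21, 0], "angular": [0, 0, 0], "claw": 0.4}, {"translation": [-0.36, -0.22, 0], "angular": [0, 0, 0], "claw": 0.4}, {"translation": [0, 0, 0], "angular": [0, 0, 0], "claw": 0.4}, {"translation": [0, 0, 0], "angular": [0, 0, 0], "claw": 0.4}, {"translation": [0, 0, 0], "angular": [0, 0, 0], "claw": 0.4}]'

```text
t: 65.15
tcp_pos: [0.6422, 0.1034, 0.2414]
orientation: [3.141, -0.0, -1.585]
contact_force: [-0.2, 0.3, -3.2]
grip_width: 0.0487
grasp_force: 84.1
```

Run:
```python
from held import *
d=held(dz=.037)
plan([(.6405,.106-d,.122,-1.579,.4,45)])
```

```text
tcp [0.6423 0.1034 0.2416] end row 199.5 pred 197.0 brick y 0.1043 x 0.6418 width 0.0489
at [0.6423 0.1034 0.2416] [ 3.141 -0.    -1.585] t 65.2
1 x [-0.01, 0.01, 0.4] [0.0, 0.0, -0.003] 0.4
1 x [0.0, 0.0, 0.4] [0.0, 0.0, -0.002] 0.4
1 x [-0.01, 0.01, 0.4] [0.0, 0.0, -0.003] 0.4
3 rows; end [0.6403 0.1054 0.1216] [ 3.141 -0.    -1.579]
```

Emit:
play_rows --motion '[{"translation": [-0.02, 0.015, 0.4], "angular": [0, 0, -0.007], "claw": 0.4}, {"translation": [0, 0, 0.4], "angular": [0, 0, 0], "claw": 0.4}, {"translation": [0, 0, 0.36], "angular": [0, 0, 0], "claw": 0.4}, {"translation": [0, 0, 0.03], "angular": [0, 0, 0], "claw": 0.4}, {"translation": [0, 0, 0.02], "angular": [0, 0, 0], "claw": 0.4}, {"translation": [0, 0, 0], "angular": [0, 0, 0], "claw": 0.4}, {"translation": [0, 0, 0], "angular": [0, 0, 0], "claw": 0.4}]'

```text
t: 66.08
tcp_pos: [0.6422, 0.1065, 0.1217]
orientation: [-3.139, 0.0, -1.578]
contact_force: [0.1, -0.7, -1.9]
grip_width: 0.0489
grasp_force: 84.9
```

Emit:
play_rows --motion '[{"translation": [0, 0, 0.01], "angular": [0, 0, 0], "claw": 0.4}, {"translation": [0, 0, 0], "angular": [0, 0, 0], "claw": 0.4}, {"translation": [0, 0, 0.01], "angular": [0, 0, 0], "claw": 0.4}, {"translation": [0, 0, 0], "angular": [0, 0, 0], "claw": 0.4}]'

```text
t: 66.58
tcp_pos: [0.6414, 0.1065, 0.1188]
orientation: [-3.141, 0.0, -1.578]
contact_force: [-1.1, -0.4, 0.6]
grip_width: 0.0487
grasp_force: 84.9
```

Emit:
play_rows --motion '[{"translation": [0, 0, 0.01], "angular": [0, 0, 0], "claw": 0.4}, {"translation": [0, 0, 0], "angular": [0, 0, 0], "claw": 0.4}]'

```text
t: 66.82
tcp_pos: [0.6414, 0.1065, 0.1188]
orientation: [-3.14, 0.0, -1.578]
contact_force: [-3.5, 0.2, 6.0]
grip_width: 0.0491
grasp_force: 85.9
```

Emit:
play_rows --motion '[{"translation": [0, 0, 0], "angular": [0, 0, 0], "claw": 1}, {"translation": [0, 0, 0], "angular": [0, 0, 0], "claw": 1}, {"translation": [0, 0, 0], "angular": [0, 0, 0], "claw": 1}, {"translation": [0, 0, -0.45], "angular": [0, 0, 0], "claw": 1}, {"translation": [0, 0, -0.45], "angular": [0, 0, 0], "claw": 1}, {"translation": [0, 0, -0.2], "angular": [0, 0, 0], "claw": 1}, {"translation": [0.5, 0.2, 0], "angular": [0, 0, 0], "claw": 1}, {"translation": [0.5, 0.2, 0], "angular": [0, 0, 0], "claw": 1}, {"translation": [0.5, 0.2, 0], "angular": [0, 0, 0], "claw": 1}, {"translation": [0, 0, 0], "angular": [0, 0, 0], "claw": 1}, {"translation": [0, 0, 0], "angular": [0, 0, 0], "claw": 1}]'

```text
t: 68.2
tcp_pos: [0.5804, -0.043, 0.2273]
orientation: [-3.141, 0.001, -1.579]
contact_force: [-0.4, -0.0, -0.1]
grip_width: 0.0858
grasp_force: 0.0
```

Run:
```python
from chk import *
import pickle
D={n:cam(n) for n in('scene','side','wrist')}; pickle.dump(D,open('d2.pkl','wb'))
im,K,W=D['side']; print(proj(K,W,(.44,-.35,.03)),proj(K,W,(.64,.1,.15)))
a=im[140:420,230:460]; b=D['scene'][0][180:330,100:360]
c=np.zeros((560,1000,3),np.uint8); c[:,:460]=cv2.resize(a,(460,560)); c[:312,470:1000-10]=cv2.resize(b,(520,300)).repeat(1,0)[:312] if 0 else 0
c[:300,470:990]=cv2.resize(b,(520,300)); save(c,'c12.png',.8)
V=[]
for n,lo,hi in(('scene',142,197),('side',116,162)):
    im,K,W=D[n]; V.append((K,W,soft(im.max(2),lo,hi)))
chk(V,.641,.106,.1,.156)
print(r.observe()['tcp_pos'])
```

```text
[317.24753746 368.75219905] [319.96764059 182.23582196]
scene [ 0.6144  0.2643 -2.5589] 99.5
side [ 0.5317  0.182  -1.3523] 45.1
[ 0.58065092 -0.04196433  0.22715525]
```

View pics/c12.png

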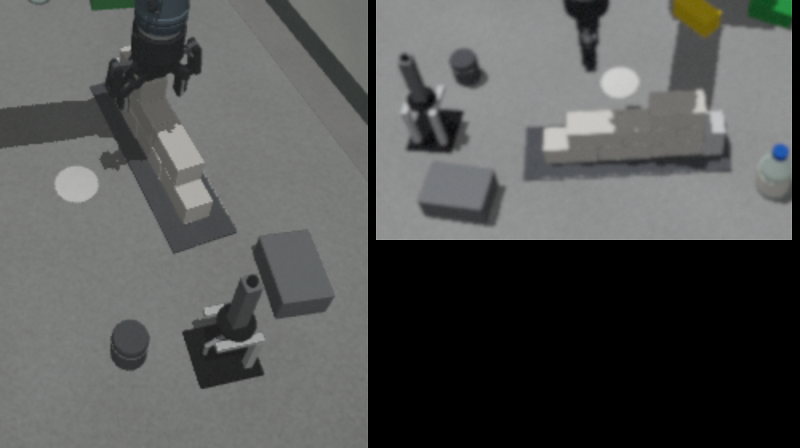

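The wall is complete: three courses, straight in both views. Side crop: disc at (76,184), pot at (130,344), and the probe in its stand at (235,320). Next I'll locate the disc, pot and probe.

```bash
cat >> h.py <<'E'
def hull(K,W,P,S=4,shape=(420,560)):
    p=np.array([proj(K,W,q) for q in P]); m=np.zeros((shape[0]*S,shape[1]*S),np.uint8)
    h=cv2.convexHull(np.round(((p+.5)*S-.5)*16).astype(np.int32)); cv2.fillConvexPoly(m,h,255,shift=4); return cv2.resize(m,shape[::-1],interpolation=cv2.INTER_AREA)/255.
def cyl(x,y,rad,z0,z1,n=40):
    t=np.linspace(0,2*np.pi,n,endpoint=False); return [(x+rad*np.cos(a),y+rad*np.sin(a),z) for z in sorted({z0,z1}) for a in t]
def fitc(views,x0,rad,z0,z1,pad=6):
    bx=[]
    for v in views:
        p=np.array([proj(v[0],v[1],q) for q in cyl(*x0,rad,z0,z1)]); a=np.maximum(p.min(0).astype(int)-pad,0); b=p.max(0).astype(int)+pad; bx.append((slice(a[1],b[1]),slice(a[0],b[0])))
    f=lambda q:sum(np.abs(hull(v[0],v[1],cyl(*q,rad,z0,z1))-v[2])[b].sum() for v,b in zip(views,bx))
    s=minimize(f,x0,method='Nelder-Mead',options=dict(initial_simplex=np.array(x0)+np.array([[0,0],[.01,0],[0,.01]]),xatol=1e-4,fatol=.02,maxiter=80)); return s.x,s.fun
E
python3 - <<'E'
from chk import *
import pickle
D=pickle.load(open('d2.pkl','rb'))
B=[];Dk=[]
for n,lo,hi,a,b in(('scene',145,200,70,141),('side',120,168,60,112)):
    im,K,W=D[n]; g=im.max(2); B.append((K,W,soft(g,lo,hi))); Dk.append((K,W,1-soft(g,a,b)))
def cen(n,cx,cy,z): _,K,W=D[n]; return onz(K,W,(cx,cy),z)
d0=cen('scene',100+(620-376)/416*260,180+81/240*150,0); p0=cen('scene',100+(465-376)/416*260,180+60/240*150,.06); print(d0,p0)
for vs,n in((B,'both'),(B[:1],'scene'),(B[1:],'side')): q,c=fitc(vs,d0[:2],.04,0,0); print('disc',n,q.round(4),round(c))
for vs,n in((Dk,'both'),(Dk[:1],'scene'),(Dk[1:],'side')): q,c=fitc(vs,p0[:2],.028,0,.064); print('pot',n,q.round(4),round(c))
im,K,W=D['side']; g=im.max(2); u,v=proj(K,W,(p0[0],p0[1],.064)); print(u,v,g[int(v),int(u)-16:int(u)+16],g[int(v)-14:int(v)+30,int(u)])
E
```

```text
[0.47153244 0.00715976 0.        ] [ 0.44272922 -0.30767716  0.06      ]
disc both [0.4737 0.0057] 119
disc scene [0.4731 0.0048] 40
disc side [0.4741 0.0061] 75
pot both [ 0.4382 -0.3135] 288
pot scene [ 0.443  -0.3099] 94
pot side [ 0.4376 -0.3142] 175
311.9720693435885 346.29088342037574 [122 122 124 125 120  98  69  79  75  72  77  78  76  77  79  77  75  77
  76  77  78  75  77  76  74  75  86 122 123 124 121 126] [125 126 125 126 124 122 124 115  79  77  77  77  81  78  75  76  76  76
  76  76  77  77  79  74  77  76  76  76  74  59  56  52  82  56  54  51
  54  54  51  81 118 119 117 119]
```

Run:
```python
from chk import *
import pickle
D=pickle.load(open('d2.pkl','rb'))
a=(D['scene'][1:]); b=D['side'][1:]
# handle top: scene crop (405,58) ; side crop (252,281)
s=(100+(405-376)/416*260,180+58/240*150); t=(230+252/.8/2,140+281/.8/2)
print('handle top',tri([(*a,s),(*b,t)]), onz(*a,s,.235),onz(*b,t,.235))
Dk=[]
for n,x,y in(('scene',80,132),('side',82,116)):
    im,K,W=D[n]; Dk.append((K,W,1-soft(im.max(2),x,y)))
for vs,n in((Dk,'both'),(Dk[:1],'scene'),(Dk[1:],'side')): q,c=fitc(vs,[.44,-.312],.028,0,.064); print('pot',n,q.round(4),round(c))
plan([(.44,-.25,.22,-1.579,1,50),(.44,-.312,.15,-1.579,1,50)])
```

```text
handle top [ 0.57553612 -0.36562123  0.23621952] [ 0.57394744 -0.36528031  0.235     ] [ 0.57651136 -0.36603271  0.235     ]
pot both [ 0.4379 -0.314 ] 149
pot scene [ 0.4433 -0.31  ] 77
pot side [ 0.4373 -0.3153] 42
at [ 0.5807 -0.042   0.2272] [-3.141  0.    -1.576] t 68.35
1 x [0.35, 0.23, 0.01] [0.0, 0.0, 0.001] 1
1 x [0.35, 0.23, 0.01] [0.0, 0.0, 0.0] 1
1 x [0.35, 0.23, 0.01] [0.0, 0.0, 0.001] 1
1 x [0.35, 0.23, 0.01] [0.0, 0.0, 0.0] 1
1 x [0.34, 0.24, 0.02] [0.0, 0.0, 0.001] 1
1 x [0.35, 0.23, 0.01] [0.0, 0.0, 0.0] 1
2 x [0.31, 0.0, 0.35] [0.0, 0.0, 0.0] 1
8 rows; end [ 0.4398 -0.312   0.15  ] [-3.141  0.    -1.579]
```

Emit:
play_rows --motion '[{"translation": [0.35, 0.23, 0.01], "angular": [0, 0, 0], "claw": 1}, {"translation": [0.35, 0.23, 0.01], "angular": [0, 0, 0], "claw": 1}, {"translation": [0.35, 0.23, 0.01], "angular": [0, 0, 0], "claw": 1}, {"translation": [0.35, 0.23, 0.01], "angular": [0, 0, 0], "claw": 1}, {"translation": [0.34, 0.24, 0.02], "angular": [0, 0, 0], "claw": 1}, {"translation": [0.35, 0.23, 0.01], "angular": [0, 0, 0], "claw": 1}, {"translation": [0.31, 0, 0.35], "angular": [0, 0, 0], "claw": 1}, {"translation": [0.31, 0, 0.35], "angular": [0, 0, 0], "claw": 1}, {"translation": [0, 0, 0], "angular": [0, 0, 0], "claw": 1}, {"translation": [0, 0, 0], "angular": [0, 0, 0], "claw": 1}]'

```text
t: 69.6
tcp_pos: [0.4398, -0.3122, 0.1507]
orientation: [-3.141, 0.001, -1.577]
contact_force: [-0.5, 0.7, -0.2]
grip_width: 0.085
grasp_force: 0.0
```

Run:
```python
from chk import *
im,K,W=cam('wrist'); save(im,'w13.png'); g=im.max(2)
for lo,hi in((60,110),(80,115)):
    q,c=fitc([(K,W,1-soft(g,lo,hi))],[.44,-.312],.028,0,.064,pad=8); print(q.round(4),round(c))
u,v=proj(K,W,(.44,-.312,.064)); print(u,v); u,v=int(u),int(v); print(g[v,u-50:u+50:2]); print(g[v-50:v+60:2,u])
print(r.observe()['tcp_pos'])
```

```text
[ 0.4395 -0.3131] 2295
[ 0.4396 -0.304 ] 1540
285.5693500273529 213.64545843681822
[135 137 138 137 132 133 136 132 128  82  72  75  72  73  75  74  72  75
  70  74  76  73  76  81  75  70  69  74  74  73  75  75  74  71  74  71
  76  72  75  77  75  76  55 130 136 139 131 129 127 125]
[71 40 37 43 67 64 40 49 56 76 78 78 73 74 72 75 72 73 73 73 71 71 75 76
 72 70 73 74 73 77 74 76 73 74 76 72 77 73 74 66 69 66 67 65 66 68 69 64
 61 63 64 65 63 65 67]
[ 0.44018278 -0.3123549   0.15126142]
```

View pics/w13.png

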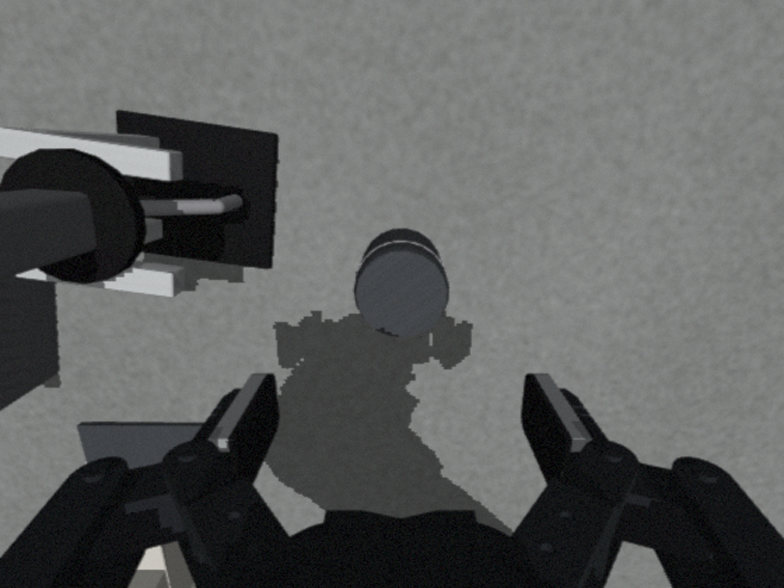

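The wrist view shows the pot lid as a circle at display (402,289.5), radius 47. The probe collar is at (72,216), its crank pointing right (−x) with the tip at (240,202), between white bars with ends at (181,165) and (180,283).

Run:
```python
from chk import *
im,K,W=cam('wrist')
f=lambda n,u,v,z:print(n,onz(K,W,(u/1.4,v/1.4),z).round(4))
f('lid',402,289.5,.064);f('lidL',355,289.5,.064);f('lidR',449,289.5,.064);f('lid near',402,243,.064);f('lid far',402,336,.064)
f('collar',72,216,.118);f('tip',240,202,.025)
f('bar1 end',181.5,165,.11);f('bar2 end',180,283,.11);f('foot',276.5,134.5,.008);f('foot',271.5,268,.008);f('foot',117,111,.008)
p=onz(K,W,(402/1.4,289.5/1.4),.064)
plan([(p[0],p[1],.03,-1.579,1,40)])
```

```text
lid [ 0.4392 -0.3178  0.064 ]
lidL [ 0.4658 -0.3179  0.064 ]
lidR [ 0.4125 -0.3177  0.064 ]
lid near [ 0.4391 -0.3446  0.064 ]
lid far [ 0.4392 -0.289   0.064 ]
collar [ 0.5749 -0.3679  0.118 ]
tip [ 0.5396 -0.3627  0.025 ]
bar1 end [ 0.5304 -0.3875  0.11  ]
bar2 end [ 0.5396 -0.3364  0.11  ]
foot [ 0.5177 -0.4025  0.008 ]
foot [ 0.5296 -0.3155  0.008 ]
foot [ 0.6154 -0.4166  0.008 ]
at [ 0.4403 -0.3125  0.1516] [-3.140e+00 -1.000e-03 -1.576e+00] t 69.7
1 x [0.01, 0.0, 0.3] [-0.001, 0.0, 0.001] 1
1 x [0.01, 0.0, 0.31] [0.0, 0.0, 0.001] 1
1 x [0.02, 0.01, 0.3] [-0.001, -0.001, 0.001] 1
1 x [0.01, 0.0, 0.31] [0.0, 0.0, 0.0] 1
4 rows; end [ 0.4394 -0.3176  0.0296] [-3.142 -0.    -1.579]
```

Emit:
play_rows --motion '[{"translation": [0.02, 0.01, 0.3], "angular": [0, 0, 0], "claw": 1}, {"translation": [0.02, 0, 0.35], "angular": [0, 0, 0], "claw": 1}, {"translation": [0, 0, 0.35], "angular": [0, 0, 0], "claw": 1}, {"translation": [0, 0, 0.33], "angular": [0, 0, 0], "claw": 1}, {"translation": [0, 0, 0], "angular": [0, 0, 0], "claw": 1}, {"translation": [0, 0, 0], "angular": [0, 0, 0], "claw": 1}, {"translation": [0, 0, 0], "angular": [0, 0, 0], "claw": 0.4}, {"translation": [0, 0, 0], "angular": [0, 0, 0], "claw": 0.4}, {"translation": [0, 0, 0], "angular": [0, 0, 0], "claw": 0.4}, {"translation": [0, 0, 0], "angular": [0, 0, 0], "claw": 0.4}]'

```text
t: 70.95
tcp_pos: [0.4393, -0.3181, 0.0193]
orientation: [-3.139, -0.002, -1.578]
contact_force: [-0.9, 1.1, 7.0]
grip_width: 0.0544
grasp_force: 83.9
```

Run:
```python
from plan import *
o=r.observe(); p=np.array(o['tcp_pos'])
plan([(p[0],p[1],.12,-1.579,.4,45),(.4737,.0057,.12,-1.579,.4,35),(.4737,.0057,p[2]+.002,-1.579,.4,40)])
```

```text
at [ 0.4393 -0.3181  0.0193] [-3.139e+00 -2.000e-03 -1.578e+00] t 70.95
1 x [0.0, 0.0, -0.34] [-0.001, -0.001, 0.0] 0.4
1 x [0.0, 0.0, -0.33] [-0.001, -0.001, 0.001] 0.4
1 x [0.0, 0.0, -0.34] [-0.001, -0.001, 0.0] 0.4
3 x [-0.32, -0.03, 0.0] [0.0, 0.0, 0.0] 0.4
1 x [-0.33, -0.03, 0.0] [0.0, 0.0, 0.0] 0.4
1 x [-0.32, -0.03, 0.0] [0.0, 0.0, 0.0] 0.4
1 x [-0.33, -0.03, 0.0] [0.0, 0.0, 0.0] 0.4
1 x [-0.32, -0.03, 0.0] [0.0, 0.0, 0.0] 0.4
1 x [-0.33, -0.04, 0.0] [0.0, 0.0, 0.0] 0.4
1 x [-0.32, -0.03, 0.0] [0.0, 0.0, 0.0] 0.4
1 x [-0.33, -0.04, 0.0] [0.0, 0.0, 0.0] 0.4
3 x [0.0, 0.0, 0.33] [0.0, 0.0, 0.0] 0.4
16 rows; end [0.4738 0.0058 0.0213] [-3.142  0.    -1.579]
```

Emit:
play_rows --motion '[{"translation": [0, 0, -0.34], "angular": [0, 0, 0], "claw": 0.4}, {"translation": [0, 0, -0.33], "angular": [0, 0, 0], "claw": 0.4}, {"translation": [-0.32, -0.03, 0], "angular": [0, 0, 0], "claw": 0.4}, {"translation": [-0.32, -0.03, 0], "angular": [0, 0, 0], "claw": 0.4}, {"translation": [-0.32, -0.03, 0], "angular": [0, 0, 0], "claw": 0.4}, {"translation": [-0.33, -0.03, 0], "angular": [0, 0, 0], "claw": 0.4}, {"translation": [-0.32, -0.03, 0], "angular": [0, 0, 0], "claw": 0.4}, {"translation": [-0.33, -0.03, 0], "angular": [0, 0, 0], "claw": 0.4}, {"translation": [-0.32, -0.03, 0], "angular": [0, 0, 0], "claw": 0.4}, {"translation": [-0.33, -0.04, 0], "angular": [0, 0, 0], "claw": 0.4}, {"translation": [-0.32, -0.04, 0], "angular": [0, 0, 0], "claw": 0.4}, {"translation": [-0.32, -0.04, 0], "angular": [0, 0, 0], "claw": 0.4}]'

```text
t: 72.45
tcp_pos: [0.4728, 0.0068, 0.0841]
orientation: [3.141, 0.0, -1.578]
contact_force: [-0.4, -0.1, -5.6]
grip_width: 0.0543
grasp_force: 86.7
```

Emit:
play_rows --motion '[{"translation": [0, 0, 0], "angular": [0, 0, 0], "claw": 0.4}, {"translation": [0, 0, 0.3], "angular": [0, 0, 0], "claw": 0.4}, {"translation": [0, 0, 0.25], "angular": [0, 0, 0], "claw": 0.4}, {"translation": [0, 0, 0], "angular": [0, 0, 0], "claw": 0.4}, {"translation": [0, 0, 0], "angular": [0, 0, 0], "claw": 0.4}]'

```text
t: 73.08
tcp_pos: [0.4738, 0.0052, 0.0299]
orientation: [-3.141, -0.0, -1.579]
contact_force: [0.3, 0.7, -4.7]
grip_width: 0.0542
grasp_force: 86.5
```

Emit:
play_rows --motion '[{"translation": [0, 0, 0.06], "angular": [0, 0, 0], "claw": 0.4}, {"translation": [0, 0, 0.03], "angular": [0, 0, 0], "claw": 0.4}, {"translation": [0, 0, 0.01], "angular": [0, 0, 0], "claw": 0.4}, {"translation": [0, 0, 0], "angular": [0, 0, 0], "claw": 0.4}, {"translation": [0, 0, 0], "angular": [0, 0, 0], "claw": 0.4}]'

```text
t: 73.7
tcp_pos: [0.4736, 0.0057, 0.0194]
orientation: [-3.141, 0.0, -1.578]
contact_force: [-0.3, 0.0, -5.1]
grip_width: 0.0542
grasp_force: 87.0
```

Emit:
play_rows --motion '[{"translation": [0, 0, 0.01], "angular": [0, 0, 0], "claw": 0.4}, {"translation": [0, 0, 0.01], "angular": [0, 0, 0], "claw": 0.4}, {"translation": [0, 0, 0], "angular": [0, 0, 0], "claw": 0.4}]'

```text
t: 74.08
tcp_pos: [0.4737, 0.0057, 0.0192]
orientation: [-3.141, -0.0, -1.578]
contact_force: [-7.5, 0.5, 15.9]
grip_width: 0.0543
grasp_force: 89.1
```

Emit:
play_rows --motion '[{"translation": [0, 0, 0], "angular": [0, 0, 0], "claw": 1}, {"translation": [0, 0, 0], "angular": [0, 0, 0], "claw": 1}, {"translation": [0, 0, 0], "angular": [0, 0, 0], "claw": 1}, {"translation": [0, 0, -0.45], "angular": [0, 0, 0], "claw": 1}, {"translation": [0, 0, -0.45], "angular": [0, 0, 0], "claw": 1}, {"translation": [0, 0, -0.45], "angular": [0, 0, 0], "claw": 1}, {"translation": [0, 0, -0.45], "angular": [0, 0, 0], "claw": 1}, {"translation": [0, 0, -0.45], "angular": [0, 0, 0], "claw": 1}, {"translation": [0, 0, 0], "angular": [0, 0, 0], "claw": 1}, {"translation": [0, 0, 0], "angular": [0, 0, 0], "claw": 1}]'

```text
t: 75.32
tcp_pos: [0.4734, 0.0056, 0.2417]
orientation: [3.141, 0.0, -1.578]
contact_force: [-0.4, 0.2, -0.4]
grip_width: 0.0857
grasp_force: 0.0
```

Run:
```python
from chk import *
im,K,W=cam('wrist'); save(im,'w14.png',1.0)
for n,x,y in(('scene',80,132),('side',82,116)):
    i2,K2,W2=cam(n); print(n,fitc([(K2,W2,1-soft(i2.max(2),x,y))],[.4737,.0057],.028,0,.064))
print(proj(K,W,(.4737,.0057,.064)),proj(K,W,(.4737,.0057,.0)))
print(r.observe()['tcp_pos'])
```

```text
scene (array([0.47537414, 0.01190152]), np.float64(88.2056561085973))
side (array([0.47443297, 0.01468079]), np.float64(263.80980392156863))
[285.43120965 185.45887923] [285.44936171 173.17451043]
[0.4724788  0.00576888 0.2406859 ]
```

View pics/w14.png

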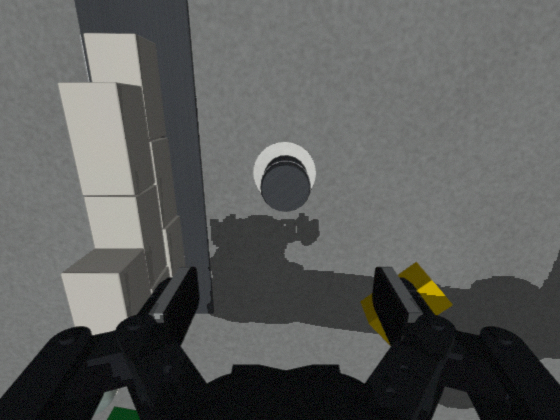

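The wrist view shows the pot lid at (286,186), concentric with the disc (predicted (285,185)). Now the probe: axis ≈(0.575,−0.367), probe yaw ≈ −0.145.

Run:
```python
from plan import *
plan([(.50,-.25,.29,np.pi-.145,1,40)])
```

```text
at [0.4725 0.0058 0.2407] [ 3.138  0.    -1.578] t 75.47
1 x [0.23, -0.03, -0.05] [0.0, 0.0, 0.198] 1
1 x [0.23, -0.06, -0.04] [0.0, 0.0, 0.198] 1
1 x [0.21, -0.1, -0.05] [0.0, 0.0, 0.198] 1
1 x [0.2, -0.13, -0.04] [0.0, 0.0, 0.198] 1
1 x [0.17, -0.16, -0.05] [0.0, -0.001, 0.198] 1
1 x [0.15, -0.18, -0.04] [0.0, 0.0, 0.198] 1
1 x [0.12, -0.2, -0.05] [0.0, -0.001, 0.197] 1
1 x [0.08, -0.22, -0.04] [0.001, -0.001, 0.198] 1
1 x [0.05, -0.23, -0.05] [0.0, 0.0, 0.197] 1
1 x [0.02, -0.23, -0.04] [0.001, -0.001, 0.198] 1
1 x [-0.02, -0.23, -0.05] [0.0, 0.0, 0.197] 1
11 rows; end [ 0.4996 -0.2501  0.2904] [ 3.141 -0.     2.997]
```

Emit:
play_rows --motion '[{"translation": [0.23, -0.03, -0.05], "angular": [0, 0, 0.198], "claw": 1}, {"translation": [0.23, -0.06, -0.04], "angular": [0, 0, 0.198], "claw": 1}, {"translation": [0.21, -0.1, -0.05], "angular": [0, 0, 0.198], "claw": 1}, {"translation": [0.2, -0.13, -0.04], "angular": [0, 0, 0.198], "claw": 1}, {"translation": [0.17, -0.16, -0.05], "angular": [0, 0, 0.198], "claw": 1}, {"translation": [0.15, -0.18, -0.04], "angular": [0, 0, 0.198], "claw": 1}, {"translation": [0.12, -0.2, -0.05], "angular": [0, 0, 0.197], "claw": 1}, {"translation": [0.08, -0.22, -0.04], "angular": [0, 0, 0.198], "claw": 1}, {"translation": [0.05, -0.23, -0.05], "angular": [0, 0, 0.197], "claw": 1}, {"translation": [0.02, -0.23, -0.04], "angular": [0, 0, 0.198], "claw": 1}, {"translation": [-0.02, -0.23, -0.05], "angular": [0, 0, 0.197], "claw": 1}, {"translation": [0, 0, 0], "angular": [0, 0, 0], "claw": 1}]'

```text
t: 76.97
tcp_pos: [0.5003, -0.2512, 0.2909]
orientation: [3.141, -0.002, 2.996]
contact_force: [-0.9, 0.4, -0.3]
grip_width: 0.0852
grasp_force: 0.0
```

Emit:
play_rows --motion '[{"translation": [-0.2, -0.3, 0], "angular": [0, 0, 0], "claw": 1}, {"translation": [-0.2, -0.3, 0], "angular": [0, 0, 0], "claw": 1}, {"translation": [-0.2, -0.3, 0], "angular": [0, 0, 0], "claw": 1}, {"translation": [0, 0, 0], "angular": [0, 0, 0], "claw": 1}, {"translation": [0, 0, 0], "angular": [0, 0, 0], "claw": 1}, {"translation": [0, 0, 0], "angular": [0, 0, 0], "claw": 1}]'

```text
t: 77.72
tcp_pos: [0.5468, -0.3466, 0.2926]
orientation: [3.141, -0.0, 2.998]
contact_force: [-0.2, 0.2, 0.3]
grip_width: 0.0851
grasp_force: 0.0
```

Run:
```python
from plan import *
im,K,W=cam('wrist'); save(im,'w15.png',1.2)
print([proj(K,W,p).round(1).tolist() for p in((.575,-.367,.243),(.575,-.367,.235),(.575,-.367,.11))])
plan([(.575,-.367,.28,np.pi-.145,1,40)])
```

```text
[[261.6, 272.0], [262.3, 266.4], [270.0, 211.4]]
at [ 0.5468 -0.3467  0.2928] [3.141 0.    2.998] t 77.78
1 x [-0.31, -0.16, 0.13] [0.0, 0.0, 0.002] 1
1 rows; end [ 0.5752 -0.367   0.2798] [3.141 0.    2.997]
```

View pics/w15.png

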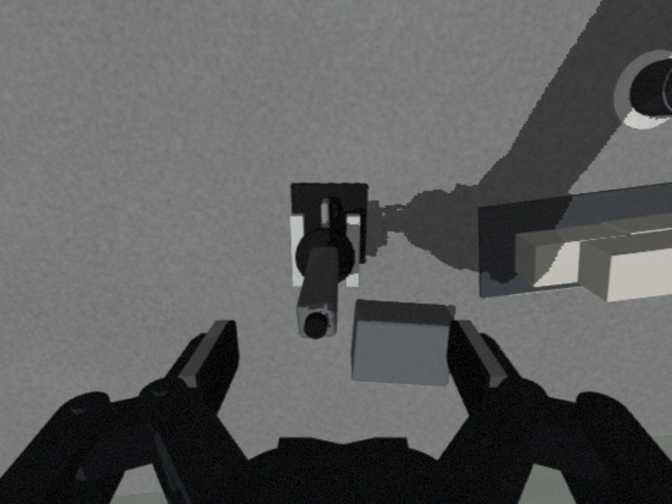

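The wrist view shows the nub at image (263,271), within 1 mm of prediction, with handle and collar square to the tool. The tip box at (336,283) is well below finger height. I'll move over it and descend.

Emit:
play_rows --motion '[{"translation": [-0.3, -0.155, 0.1], "angular": [0, 0, 0], "claw": 1}, {"translation": [0, 0, 0], "angular": [0, 0, 0], "claw": 1}, {"translation": [0, 0, 0.3], "angular": [0, 0, 0], "claw": 1}, {"translation": [0, 0, 0.3], "angular": [0, 0, 0], "claw": 1}, {"translation": [0, 0, 0.3], "angular": [0, 0, 0], "claw": 1}, {"translation": [0, 0, 0], "angular": [0, 0, 0], "claw": 1}, {"translation": [0, 0, 0], "angular": [0, 0, 0], "claw": 1}]'

```text
t: 78.65
tcp_pos: [0.5747, -0.3675, 0.1943]
orientation: [-3.141, 0.002, 2.997]
contact_force: [0.2, 0.3, 1.1]
grip_width: 0.0853
grasp_force: 0.0
```

Emit:
play_rows --motion '[{"translation": [0, 0, 0], "angular": [0, 0, 0], "claw": 0.15}, {"translation": [0, 0, 0], "angular": [0, 0, 0], "claw": 0.1}, {"translation": [0, 0, 0], "angular": [0, 0, 0], "claw": 0.1}, {"translation": [0, 0, 0], "angular": [0, 0, 0], "claw": 0.1}, {"translation": [0, 0, 0], "angular": [0, 0, 0], "claw": 0.1}, {"translation": [0, 0, 0], "angular": [0, 0, 0], "claw": 0.1}]'

```text
t: 79.4
tcp_pos: [0.5747, -0.3678, 0.1928]
orientation: [-3.141, 0.001, 2.997]
contact_force: [0.7, -0.8, 3.7]
grip_width: 0.0231
grasp_force: 78.2
```

Emit:
play_rows --motion '[{"translation": [0, 0, -0.2], "angular": [0, 0, 0], "claw": 0.1}, {"translation": [0, 0, -0.2], "angular": [0, 0, 0], "claw": 0.1}, {"translation": [0, 0, 0], "angular": [0, 0, 0], "claw": 0.1}, {"translation": [0.25, 0, 0], "angular": [0, 0, 0], "claw": 0.1}, {"translation": [0.25, 0, 0], "angular": [0, 0, 0], "claw": 0.1}, {"translation": [0.25, 0, 0], "angular": [0, 0, 0], "claw": 0.1}, {"translation": [0.25, 0, 0], "angular": [0, 0, 0], "claw": 0.1}, {"translation": [0.1, 0, -0.2], "angular": [0, 0, 0], "claw": 0.1}, {"translation": [0, 0, 0], "angular": [0, 0, 0], "claw": 0.1}, {"translation": [0, 0, 0], "angular": [0, 0, 0], "claw": 0.1}]'

```text
t: 80.65
tcp_pos: [0.4657, -0.3516, 0.251]
orientation: [3.141, -0.001, 2.997]
contact_force: [0.4, 0.0, -1.3]
grip_width: 0.023
grasp_force: 78.1
```

Run:
```python
from plan import *
im,K,W=cam('side'); save(im[200:420,150:470],'s16.png',2)
im,K,W=cam('wrist'); save(im,'w16.png',1)
y=np.pi-.0083
plan([(.50,-.12,.255,y,.1,35),(.64,-.12,.255,y,.1,35),(.7085,-.105,.255,y,.1,30)])
```

```text
at [ 0.4657 -0.3515  0.2509] [ 3.141e+00 -1.000e-03  2.997e+00] t 80.75
1 x [0.0, 0.33, -0.01] [0.0, 0.0, -0.025] 0.1
1 x [-0.01, 0.33, 0.0] [0.0, 0.0, -0.025] 0.1
1 x [-0.01, 0.34, -0.01] [0.0, 0.0, -0.025] 0.1
1 x [-0.02, 0.33, 0.0] [0.0, 0.0, -0.025] 0.1
1 x [-0.03, 0.34, -0.01] [0.0, 0.0, -0.024] 0.1
1 x [-0.03, 0.33, 0.0] [0.001, -0.001, -0.025] 0.1
1 x [-0.04, 0.33, -0.01] [0.0, 0.0, -0.024] 0.1
2 x [-0.28, 0.0, 0.0] [0.0, 0.0, 0.0] 0.1
1 x [-0.28, 0.01, 0.0] [0.0, 0.0, 0.0] 0.1
1 x [-0.28, 0.0, 0.0] [0.0, 0.0, 0.0] 0.1
1 x [-0.28, 0.01, 0.0] [0.0, 0.0, 0.0] 0.1
3 x [-0.23, 0.05, 0.0] [0.0, 0.0, 0.0] 0.1
15 rows; end [ 0.7088 -0.1051  0.2551] [ 3.141 -0.     3.133]
```

View pics/s16.png

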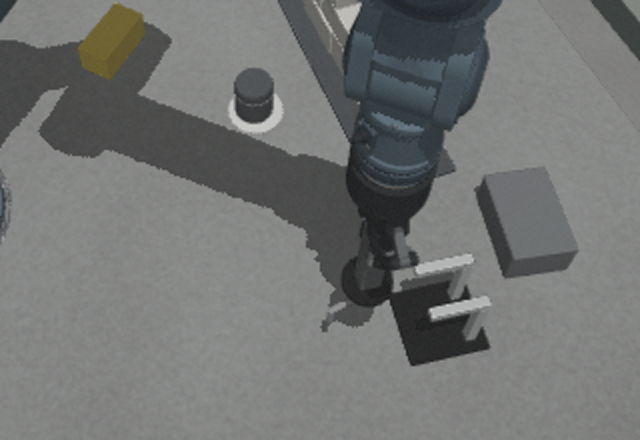

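The side crop shows the probe upright in the gripper, clear of the stand; pot on its disc at (252,98). I'll carry it over the low free end of the wall.

Emit:
play_rows --motion '[{"translation": [0, 0.33, -0.01], "angular": [0, 0, -0.025], "claw": 0.1}, {"translation": [-0.01, 0.33, 0], "angular": [0, 0, -0.025], "claw": 0.1}, {"translation": [-0.01, 0.33, -0.01], "angular": [0, 0, -0.025], "claw": 0.1}, {"translation": [-0.02, 0.33, 0], "angular": [0, 0, -0.025], "claw": 0.1}, {"translation": [-0.03, 0.33, -0.01], "angular": [0, 0, -0.025], "claw": 0.1}, {"translation": [-0.03, 0.33, 0], "angular": [0, 0, -0.025], "claw": 0.1}, {"translation": [-0.04, 0.33, -0.01], "angular": [0, 0, -0.024], "claw": 0.1}, {"translation": [-0.28, 0, 0], "angular": [0, 0, 0], "claw": 0.1}, {"translation": [-0.28, 0, 0], "angular": [0, 0, 0], "claw": 0.1}, {"translation": [-0.28, 0, 0], "angular": [0, 0, 0], "claw": 0.1}, {"translation": [-0.28, 0, 0], "angular": [0, 0, 0], "claw": 0.1}, {"translation": [-0.28, 0, 0], "angular": [0, 0, 0], "claw": 0.1}]'

```text
t: 82.25
tcp_pos: [0.6404, -0.1234, 0.2551]
orientation: [3.141, -0.001, 3.134]
contact_force: [0.3, 0.9, -1.7]
grip_width: 0.0229
grasp_force: 78.4
```

Emit:
play_rows --motion '[{"translation": [-0.23, 0, 0], "angular": [0, 0, 0], "claw": 0.1}, {"translation": [-0.23, 0, 0], "angular": [0, 0, 0], "claw": 0.1}, {"translation": [-0.23, 0, 0], "angular": [0, 0, 0], "claw": 0.1}, {"translation": [0, 0, 0], "angular": [0, 0, 0], "claw": 0.1}, {"translation": [0, 0, 0], "angular": [0, 0, 0], "claw": 0.1}, {"translation": [0, 0, 0], "angular": [0, 0, 0], "claw": 0.1}]'

```text
t: 83.0
tcp_pos: [0.7077, -0.1242, 0.2567]
orientation: [3.142, -0.0, 3.133]
contact_force: [0.0, 0.7, -1.5]
grip_width: 0.0232
grasp_force: 78.4
```

Run:
```python
from plan import *
plan([(.7095,0,.255,np.pi-.0083,.1,35),(.7095,.135,.255,np.pi-.0083,.1,35)])
```

```text
at [ 0.7077 -0.1242  0.2567] [ 3.142 -0.     3.133] t 83.0
1 x [0.0, 0.31, 0.0] [0.0, 0.0, 0.0] 0.1
1 x [0.0, 0.31, 0.01] [0.0, 0.0, 0.0] 0.1
1 x [0.0, 0.31, 0.0] [0.0, 0.0, 0.0] 0.1
1 x [-0.01, 0.31, 0.01] [0.0, 0.0, 0.0] 0.1
2 x [0.0, 0.34, 0.0] [0.0, 0.0, 0.0] 0.1
1 x [0.01, 0.34, 0.0] [0.0, 0.0, 0.0] 0.1
1 x [0.0, 0.33, 0.0] [0.0, 0.0, 0.0] 0.1
8 rows; end [0.7099 0.1347 0.2547] [ 3.142 -0.     3.133]
```

Emit:
play_rows --motion '[{"translation": [0, 0.33, 0], "angular": [0, 0, 0], "claw": 0.1}, {"translation": [0, 0.33, 0], "angular": [0, 0, 0], "claw": 0.1}, {"translation": [0, 0.33, 0], "angular": [0, 0, 0], "claw": 0.1}, {"translation": [0, 0.33, 0], "angular": [0, 0, 0], "claw": 0.1}, {"translation": [0, 0.34, 0], "angular": [0, 0, 0], "claw": 0.1}, {"translation": [0, 0.34, 0], "angular": [0, 0, 0], "claw": 0.1}, {"translation": [0, 0.34, 0], "angular": [0, 0, 0], "claw": 0.1}, {"translation": [0, 0.33, 0], "angular": [0, 0, 0], "claw": 0.1}, {"translation": [0, 0, 0], "angular": [0, 0, 0], "claw": 0.1}, {"translation": [0, 0, 0], "angular": [0, 0, 0], "claw": 0.1}, {"translation": [0, 0, 0], "angular": [0, 0, 0], "claw": 0.1}]'

```text
t: 84.38
tcp_pos: [0.7105, 0.1414, 0.2567]
orientation: [-3.141, 0.0, 3.132]
contact_force: [-0.1, 0.3, -1.0]
grip_width: 0.0232
grasp_force: 78.6
```

Run:
```python
from plan import *
o=r.observe(); p=o['tcp_pos']; print(p,o['orientation'],np.hypot(p[0],p[1]))
im,K,W=cam('scene'); t=(p[0]-.036,p[1],p[2]-.168); u,v=proj(K,W,t); print('tip pred',t,u,v); u,v=int(u),int(v); print('origin',u-40,v-30); save(im[v-30:v+30,u-40:u+40],'s17.png',8)
```

```text
[0.71046059 0.14143657 0.25666065] [-3.14139153e+00  2.69135409e-04  3.13198132e+00] 0.7244021991865408
tip pred (np.float64(0.6744605858213547), np.float64(0.1414365659250612), np.float64(0.08866064769531476)) 299.52420957943 265.0730665055642
origin 259 235
```

View pics/s17.png

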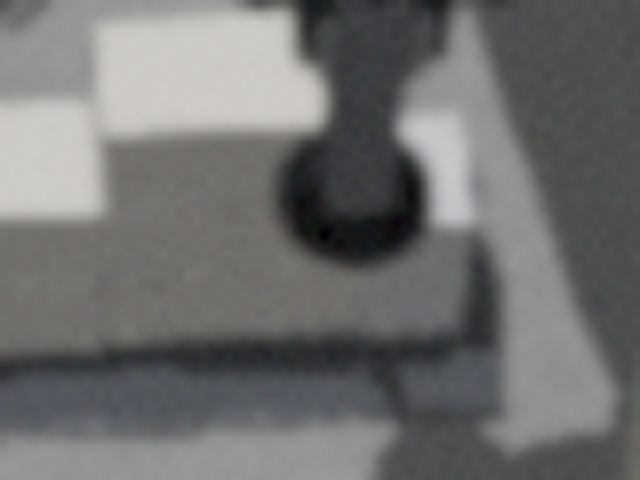

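The scene crop shows the probe over the foot at the post end, the collar hiding the tip from above. I'll lower it and watch the force.

Emit:
play_rows --motion '[{"translation": [0, 0, 0.2], "angular": [0, 0, 0], "claw": 0.1}, {"translation": [0, 0, 0.2], "angular": [0, 0, 0], "claw": 0.1}, {"translation": [0, 0, 0.2], "angular": [0, 0, 0], "claw": 0.1}, {"translation": [0, 0, 0.1], "angular": [0, 0, 0], "claw": 0.1}, {"translation": [0, 0, 0], "angular": [0, 0, 0], "claw": 0.1}, {"translation": [0, 0, 0], "angular": [0, 0, 0], "claw": 0.1}]'

```text
t: 85.18
tcp_pos: [0.711, 0.1425, 0.1874]
orientation: [3.141, 0.002, 3.133]
contact_force: [0.3, 1.1, -1.1]
grip_width: 0.0231
grasp_force: 78.5
```

Run:
```python
from plan import *
for i in range(2): im,K,W=cam('scene')
o=r.observe(); p=np.array(o['tcp_pos']); print(p,o['orientation'],o['contact_force'])
u,v=proj(K,W,(p[0],p[1],.05)); u,v=int(u),int(v); save(im[v-30:v+30,u-40:u+40],'s18.png',8); print(u-40,v-30)
im,K,W=cam('side'); u,v=proj(K,W,(p[0]-.02,p[1],.03)); u,v=int(u),int(v); save(im[v-30:v+30,u-40:u+40],'s18b.png',8)
a=cv2.imread('pics/s18.png');b=cv2.imread('pics/s18b.png'); cv2.imwrite('pics/c18.png',cv2.resize(np.hstack([a,b]),(800,300)))
```

```text
[0.71117775 0.1427395  0.18753   ] [3.14127694e+00 2.08141495e-03 3.13336441e+00] [ 0.3739659   0.10068125 -1.27125716]
260 252
```

View pics/c18.png

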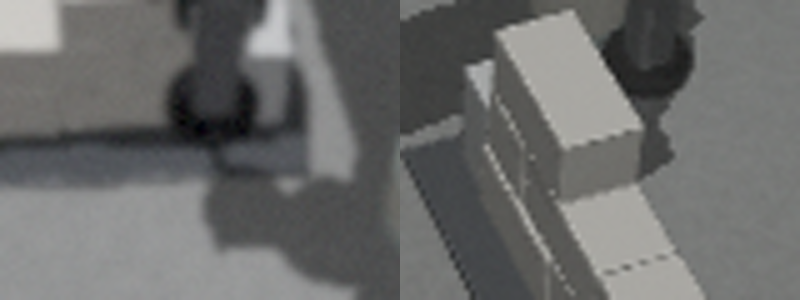

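Emit:
play_rows --motion '[{"translation": [0.01, 0, 0.03], "angular": [0, 0, 0], "claw": 0.1}, {"translation": [0, 0, 0.02], "angular": [0, 0, 0], "claw": 0.1}, {"translation": [0, 0, 0], "angular": [0, 0, 0], "claw": 0.1}, {"translation": [0, 0, 0], "angular": [0, 0, 0], "claw": 0.1}, {"translation": [0, 0, 0], "angular": [0, 0, 0], "claw": 0.1}]'

```text
t: 85.95
tcp_pos: [0.7096, 0.1427, 0.1814]
orientation: [3.141, 0.0, 3.133]
contact_force: [-0.1, 1.0, -1.3]
grip_width: 0.023
grasp_force: 78.5
```

Emit:
play_rows --motion '[{"translation": [0, -0.03, 0], "angular": [0, 0, 0], "claw": 0.1}, {"translation": [0, -0.03, 0], "angular": [0, 0, 0], "claw": 0.1}, {"translation": [0, -0.03, 0], "angular": [0, 0, 0], "claw": 0.1}, {"translation": [0, -0.03, 0], "angular": [0, 0, 0], "claw": 0.1}, {"translation": [0, 0, 0], "angular": [0, 0, 0], "claw": 0.1}, {"translation": [0, 0, 0], "angular": [0, 0, 0], "claw": 0.1}]'

```text
t: 86.7
tcp_pos: [0.7094, 0.1308, 0.1813]
orientation: [3.141, -0.0, 3.133]
contact_force: [0.8, 0.7, -2.3]
grip_width: 0.0231
grasp_force: 78.5
```

Run:
```python
from plan import *
for i in range(2): im,K,W=cam('side')
o=r.observe(); print(np.array(o['tcp_pos']).round(4),np.array(o['orientation']).round(4),np.array(o['contact_force']).round(2))
```

```text
[0.7094 0.1308 0.1813] [3.1414 0.     3.1336] [-0.1   1.66 -1.04]
```

Emit:
play_rows --motion '[{"translation": [0, -0.03, 0], "angular": [0, 0, 0], "claw": 0.1}, {"translation": [0, -0.03, 0], "angular": [0, 0, 0], "claw": 0.1}, {"translation": [0, -0.03, 0], "angular": [0, 0, 0], "claw": 0.1}, {"translation": [0, -0.03, 0], "angular": [0, 0, 0], "claw": 0.1}, {"translation": [0, -0.03, 0], "angular": [0, 0, 0], "claw": 0.1}, {"translation": [0, -0.03, 0], "angular": [0, 0, 0], "claw": 0.1}, {"translation": [0, -0.03, 0], "angular": [0, 0, 0], "claw": 0.1}, {"translation": [0, -0.03, 0], "angular": [0, 0, 0], "claw": 0.1}, {"translation": [0, -0.03, 0], "angular": [0, 0, 0], "claw": 0.1}, {"translation": [0, -0.03, 0], "angular": [0, 0, 0], "claw": 0.1}, {"translation": [0, -0.03, 0], "angular": [0, 0, 0], "claw": 0.1}, {"translation": [0, -0.03, 0], "angular": [0, 0, 0], "claw": 0.1}]'

```text
t: 88.3
tcp_pos: [0.7091, 0.0945, 0.1813]
orientation: [3.141, 0.0, 3.133]
contact_force: [-0.3, 0.6, -1.6]
grip_width: 0.0232
grasp_force: 78.5
```

Emit:
play_rows --motion '[{"translation": [0, -0.03, 0], "angular": [0, 0, 0], "claw": 0.1}, {"translation": [0, -0.03, 0], "angular": [0, 0, 0], "claw": 0.1}, {"translation": [0, -0.03, 0], "angular": [0, 0, 0], "claw": 0.1}, {"translation": [0, -0.03, 0], "angular": [0, 0, 0], "claw": 0.1}, {"translation": [0, -0.03, 0], "angular": [0, 0, 0], "claw": 0.1}, {"translation": [0, -0.03, 0], "angular": [0, 0, 0], "claw": 0.1}, {"translation": [0, -0.03, 0], "angular": [0, 0, 0], "claw": 0.1}, {"translation": [0, -0.03, 0], "angular": [0, 0, 0], "claw": 0.1}, {"translation": [0, -0.03, 0], "angular": [0, 0, 0], "claw": 0.1}, {"translation": [0, -0.03, 0], "angular": [0, 0, 0], "claw": 0.1}, {"translation": [0, -0.03, 0], "angular": [0, 0, 0], "claw": 0.1}, {"translation": [0, -0.03, 0], "angular": [0, 0, 0], "claw": 0.1}]'

```text
t: 89.8
tcp_pos: [0.7088, 0.0585, 0.1813]
orientation: [3.142, -0.0, 3.133]
contact_force: [0.2, 0.1, -1.5]
grip_width: 0.0233
grasp_force: 78.5
```

Run:
```python
from plan import *
im,K,W=cam('scene')
o=r.observe(); p=o['tcp_pos']; print(np.array(p).round(4),np.array(o['orientation']).round(4),np.array(o['contact_force']).round(2))
x=.6389+.0083*(p[1]-.012); print('plate x of tip',p[0]-.036-x)
u,v=proj(K,W,(p[0],p[1],.05)); u,v=int(u),int(v); save(im[v-30:v+30,u-40:u+40],'s19.png',8); print(u-40,v-30,proj(K,W,(p[0]-.036,p[1],.0135)))
```

```text
[0.7088 0.0581 0.1813] [-3.1413  0.      3.1331] [ 0.4  -0.28 -0.88]
plate x of tip 0.03354189587126588
232 253 [271.40184412 279.26592044]
```

Emit:
play_rows --motion '[{"translation": [0, -0.03, 0], "angular": [0, 0, 0], "claw": 0.1}, {"translation": [0, -0.03, 0], "angular": [0, 0, 0], "claw": 0.1}, {"translation": [0, -0.03, 0], "angular": [0, 0, 0], "claw": 0.1}, {"translation": [0, -0.03, 0], "angular": [0, 0, 0], "claw": 0.1}, {"translation": [0, -0.03, 0], "angular": [0, 0, 0], "claw": 0.1}, {"translation": [0, -0.03, 0], "angular": [0, 0, 0], "claw": 0.1}, {"translation": [0, -0.03, 0], "angular": [0, 0, 0], "claw": 0.1}, {"translation": [0, -0.03, 0], "angular": [0, 0, 0], "claw": 0.1}, {"translation": [0, -0.03, 0], "angular": [0, 0, 0], "claw": 0.1}, {"translation": [0, -0.03, 0], "angular": [0, 0, 0], "claw": 0.1}, {"translation": [0, -0.03, 0], "angular": [0, 0, 0], "claw": 0.1}, {"translation": [0, -0.03, 0], "angular": [0, 0, 0], "claw": 0.1}]'

```text
t: 91.35
tcp_pos: [0.7085, 0.0225, 0.1813]
orientation: [3.141, 0.0, 3.133]
contact_force: [0.6, -0.1, -2.9]
grip_width: 0.0232
grasp_force: 78.5
```

Emit:
play_rows --motion '[{"translation": [0, -0.03, 0], "angular": [0, 0, 0], "claw": 0.1}, {"translation": [0, -0.03, 0], "angular": [0, 0, 0], "claw": 0.1}, {"translation": [0, -0.03, 0], "angular": [0, 0, 0], "claw": 0.1}, {"translation": [0, -0.03, 0], "angular": [0, 0, 0], "claw": 0.1}, {"translation": [0, -0.03, 0], "angular": [0, 0, 0], "claw": 0.1}, {"translation": [0, -0.03, 0], "angular": [0, 0, 0], "claw": 0.1}, {"translation": [0, -0.03, 0], "angular": [0, 0, 0], "claw": 0.1}, {"translation": [0, -0.03, 0], "angular": [0, 0, 0], "claw": 0.1}, {"translation": [0, -0.03, 0], "angular": [0, 0, 0], "claw": 0.1}, {"translation": [0, -0.03, 0], "angular": [0, 0, 0], "claw": 0.1}, {"translation": [0, -0.03, 0], "angular": [0, 0, 0], "claw": 0.1}, {"translation": [0, -0.03, 0], "angular": [0, 0, 0], "claw": 0.1}]'

```text
t: 92.85
tcp_pos: [0.7082, -0.0135, 0.1813]
orientation: [3.141, 0.0, 3.133]
contact_force: [1.7, 0.0, -1.7]
grip_width: 0.0234
grasp_force: 78.5
```

Emit:
play_rows --motion '[{"translation": [0, -0.03, 0], "angular": [0, 0, 0], "claw": 0.1}, {"translation": [0, -0.03, 0], "angular": [0, 0, 0], "claw": 0.1}, {"translation": [0, -0.03, 0], "angular": [0, 0, 0], "claw": 0.1}, {"translation": [0, -0.03, 0], "angular": [0, 0, 0], "claw": 0.1}, {"translation": [0, -0.03, 0], "angular": [0, 0, 0], "claw": 0.1}, {"translation": [0, -0.03, 0], "angular": [0, 0, 0], "claw": 0.1}, {"translation": [0, -0.03, 0], "angular": [0, 0, 0], "claw": 0.1}, {"translation": [0, -0.03, 0], "angular": [0, 0, 0], "claw": 0.1}, {"translation": [0, -0.03, 0], "angular": [0, 0, 0], "claw": 0.1}, {"translation": [0, -0.03, 0], "angular": [0, 0, 0], "claw": 0.1}, {"translation": [0, -0.03, 0], "angular": [0, 0, 0], "claw": 0.1}, {"translation": [0, -0.03, 0], "angular": [0, 0, 0], "claw": 0.1}]'

```text
t: 94.35
tcp_pos: [0.708, -0.0495, 0.1813]
orientation: [3.141, 0.0, 3.133]
contact_force: [-0.8, -0.0, -1.7]
grip_width: 0.0236
grasp_force: 78.5
```

Run:
```python
from plan import *
o=r.observe(); p=o['tcp_pos']; print(np.array(p).round(4),np.array(o['orientation']).round(4),np.array(o['contact_force']).round(2))
x=.6389+.0083*(p[1]-.012); print('plate x of tip',p[0]-.036-x)
```

```text
[ 0.708  -0.0495  0.1813] [3.1415e+00 1.0000e-04 3.1335e+00] [-0.8  -0.   -1.68]
plate x of tip 0.033560703044120954
```

Emit:
play_rows --motion '[{"translation": [0, -0.03, 0], "angular": [0, 0, 0], "claw": 0.1}, {"translation": [0, -0.03, 0], "angular": [0, 0, 0], "claw": 0.1}, {"translation": [0, -0.03, 0], "angular": [0, 0, 0], "claw": 0.1}, {"translation": [0, -0.03, 0], "angular": [0, 0, 0], "claw": 0.1}, {"translation": [0, -0.03, 0], "angular": [0, 0, 0], "claw": 0.1}, {"translation": [0, -0.03, 0], "angular": [0, 0, 0], "claw": 0.1}, {"translation": [0, -0.03, 0], "angular": [0, 0, 0], "claw": 0.1}, {"translation": [0, -0.03, 0], "angular": [0, 0, 0], "claw": 0.1}, {"translation": [0, -0.03, 0], "angular": [0, 0, 0], "claw": 0.1}, {"translation": [0, -0.03, 0], "angular": [0, 0, 0], "claw": 0.1}, {"translation": [0, -0.03, 0], "angular": [0, 0, 0], "claw": 0.1}, {"translation": [0, -0.03, 0], "angular": [0, 0, 0], "claw": 0.1}]'

```text
t: 95.85
tcp_pos: [0.7076, -0.0854, 0.1813]
orientation: [3.141, 0.0, 3.133]
contact_force: [0.8, 0.6, -0.8]
grip_width: 0.023
grasp_force: 78.5
```

Emit:
play_rows --motion '[{"translation": [0, -0.03, 0], "angular": [0, 0, 0], "claw": 0.1}, {"translation": [0, -0.03, 0], "angular": [0, 0, 0], "claw": 0.1}, {"translation": [0, -0.03, 0], "angular": [0, 0, 0], "claw": 0.1}, {"translation": [0, -0.03, 0], "angular": [0, 0, 0], "claw": 0.1}, {"translation": [0, -0.03, 0], "angular": [0, 0, 0], "claw": 0.1}, {"translation": [0, -0.03, 0], "angular": [0, 0, 0], "claw": 0.1}, {"translation": [0, -0.03, 0], "angular": [0, 0, 0], "claw": 0.1}, {"translation": [0, -0.03, 0], "angular": [0, 0, 0], "claw": 0.1}, {"translation": [0, -0.03, 0], "angular": [0, 0, 0], "claw": 0.1}, {"translation": [0, -0.03, 0], "angular": [0, 0, 0], "claw": 0.1}, {"translation": [0, -0.03, 0], "angular": [0, 0, 0], "claw": 0.1}, {"translation": [0, -0.03, 0], "angular": [0, 0, 0], "claw": 0.1}]'

```text
t: 97.35
tcp_pos: [0.7074, -0.1215, 0.1813]
orientation: [3.142, 0.0, 3.133]
contact_force: [-0.1, 0.6, -2.2]
grip_width: 0.0228
grasp_force: 78.5
```

Emit:
play_rows --motion '[{"translation": [0, -0.03, 0], "angular": [0, 0, 0], "claw": 0.1}, {"translation": [0, -0.03, 0], "angular": [0, 0, 0], "claw": 0.1}, {"translation": [0, -0.03, 0], "angular": [0, 0, 0], "claw": 0.1}, {"translation": [0, -0.03, 0], "angular": [0, 0, 0], "claw": 0.1}, {"translation": [0, -0.03, 0], "angular": [0, 0, 0], "claw": 0.1}, {"translation": [0, 0, 0], "angular": [0, 0, 0], "claw": 0.1}]'

```text
t: 98.1
tcp_pos: [0.7072, -0.1365, 0.1812]
orientation: [3.141, -0.0, 3.133]
contact_force: [-0.6, -0.1, -1.2]
grip_width: 0.0235
grasp_force: 78.5
```

Emit:
play_rows --motion '[{"translation": [0, 0, -0.2], "angular": [0, 0, 0], "claw": 0.1}, {"translation": [0, 0, -0.3], "angular": [0, 0, 0], "claw": 0.1}, {"translation": [0, 0.05, -0.25], "angular": [0, 0, 0], "claw": 0.1}, {"translation": [0, 0.05, 0], "angular": [0, 0, 0], "claw": 0.1}, {"translation": [0, 0.05, 0], "angular": [0, 0, 0], "claw": 0.1}, {"translation": [0, 0, 0], "angular": [0, 0, 0], "claw": 0.1}, {"translation": [0, 0, 0], "angular": [0, 0, 0], "claw": 0.1}]'

```text
t: 98.98
tcp_pos: [0.7068, -0.1211, 0.2551]
orientation: [3.141, -0.002, 3.134]
contact_force: [-0.1, 0.7, -1.1]
grip_width: 0.0231
grasp_force: 78.6
```

Run:
```python
from plan import *
y=np.pi-.145
s=np.array([np.cos(.145),-np.sin(.145)]); h=np.array([.5747,-.3678]); a=h-.11*s
p,Q=plan([(.50,-.128,.255,np.pi-.0083,.1,35)]); plan([(a[0],a[1],.255,y,.1,35),(a[0],a[1],.233,y,.1,35)],(p,Q))
```

```text
at [ 0.7068 -0.1211  0.2551] [ 3.141e+00 -2.000e-03  3.134e+00] t 98.97
1 x [0.34, -0.01, 0.0] [0.0, 0.0, 0.0] 0.1
1 x [0.35, -0.02, 0.0] [0.0, -0.001, 0.0] 0.1
1 x [0.34, -0.01, 0.0] [0.0, 0.0, 0.0] 0.1
1 x [0.35, -0.02, 0.0] [0.0, -0.001, 0.0] 0.1
1 x [0.34, -0.01, 0.0] [0.0, 0.0, 0.0] 0.1
1 x [0.35, -0.02, 0.0] [0.001, -0.001, 0.0] 0.1
6 rows; end [ 0.4997 -0.1285  0.2553] [-3.141  0.     3.134]
1 x [0.05, -0.32, 0.0] [0.0, 0.0, 0.025] 0.1
1 x [0.04, -0.32, 0.0] [0.0, 0.0, 0.025] 0.1
2 x [0.03, -0.32, 0.0] [0.0, 0.0, 0.025] 0.1
1 x [0.02, -0.32, 0.0] [0.0, 0.0, 0.025] 0.1
1 x [0.01, -0.32, 0.0] [0.0, 0.0, 0.025] 0.1
1 x [0.01, -0.33, 0.0] [0.0, 0.0, 0.024] 0.1
1 x [0.0, 0.0, 0.22] [0.0, 0.0, 0.0] 0.1
8 rows; end [ 0.4657 -0.3519  0.2334] [-3.141  0.     2.997]
```

Emit:
play_rows --motion '[{"translation": [0.34, -0.01, 0], "angular": [0, 0, 0], "claw": 0.1}, {"translation": [0.35, -0.02, 0], "angular": [0, 0, 0], "claw": 0.1}, {"translation": [0.34, -0.01, 0], "angular": [0, 0, 0], "claw": 0.1}, {"translation": [0.35, -0.02, 0], "angular": [0, 0, 0], "claw": 0.1}, {"translation": [0.34, -0.01, 0], "angular": [0, 0, 0], "claw": 0.1}, {"translation": [0.35, -0.02, 0], "angular": [0, 0, 0], "claw": 0.1}, {"translation": [0.05, -0.32, 0], "angular": [0, 0, 0.025], "claw": 0.1}, {"translation": [0.04, -0.32, 0], "angular": [0, 0, 0.025], "claw": 0.1}, {"translation": [0.03, -0.32, 0], "angular": [0, 0, 0.025], "claw": 0.1}, {"translation": [0.03, -0.32, 0], "angular": [0, 0, 0.025], "claw": 0.1}, {"translation": [0.02, -0.32, 0], "angular": [0, 0, 0.025], "claw": 0.1}, {"translation": [0.01, -0.32, 0], "angular": [0, 0, 0.025], "claw": 0.1}]'

```text
t: 100.48
tcp_pos: [0.4707, -0.3204, 0.2559]
orientation: [3.141, -0.0, 3.015]
contact_force: [0.1, -0.5, -0.9]
grip_width: 0.0233
grasp_force: 78.6
```

Emit:
play_rows --motion '[{"translation": [0.01, -0.33, 0], "angular": [0, 0, 0.024], "claw": 0.1}, {"translation": [0, 0, 0.22], "angular": [0, 0, 0], "claw": 0.1}, {"translation": [0, 0, 0], "angular": [0, 0, 0], "claw": 0.1}, {"translation": [0, 0, 0], "angular": [0, 0, 0], "claw": 0.1}, {"translation": [0, 0, 0], "angular": [0, 0, 0], "claw": 0.1}]'

```text
t: 101.1
tcp_pos: [0.4666, -0.3519, 0.2352]
orientation: [-3.141, 0.001, 2.997]
contact_force: [-0.5, -0.4, -0.8]
grip_width: 0.023
grasp_force: 78.6
```

Run:
```python
from plan import *
plan([(.5747,-.3678,.233,2.997,.1,20),(.5747,-.3678,.193,2.997,.1,15)])
```

```text
at [ 0.4666 -0.3519  0.2352] [-3.141e+00  1.000e-03  2.997e+00] t 101.1
2 x [-0.18, 0.0, 0.0] [0.0, 0.0, 0.0] 0.1
1 x [-0.18, 0.0, 0.01] [0.0, 0.0, 0.0] 0.1
1 x [-0.18, 0.0, 0.0] [0.0, 0.0, 0.0] 0.1
1 x [-0.19, 0.0, 0.01] [0.0, 0.001, 0.0] 0.1
1 x [-0.18, 0.0, 0.0] [-0.001, 0.0, 0.001] 0.1
1 x [0.0, 0.0, 0.13] [0.0, 0.0, 0.0] 0.1
1 x [0.0, 0.0, 0.14] [0.0, 0.0, 0.0] 0.1
1 x [0.0, 0.0, 0.13] [0.0, 0.0, 0.0] 0.1
9 rows; end [ 0.5745 -0.3675  0.1933] [3.142 0.    2.997]
```

Emit:
play_rows --motion '[{"translation": [-0.18, 0, 0], "angular": [0, 0, 0], "claw": 0.1}, {"translation": [-0.18, 0, 0], "angular": [0, 0, 0], "claw": 0.1}, {"translation": [-0.18, 0, 0], "angular": [0, 0, 0], "claw": 0.1}, {"translation": [-0.18, 0, 0], "angular": [0, 0, 0], "claw": 0.1}, {"translation": [-0.18, 0, 0], "angular": [0, 0, 0], "claw": 0.1}, {"translation": [-0.18, 0, 0], "angular": [0, 0, 0], "claw": 0.1}, {"translation": [0, 0, 0], "angular": [0, 0, 0], "claw": 0.1}, {"translation": [0, 0, 0.13], "angular": [0, 0, 0], "claw": 0.1}, {"translation": [0, 0, 0.13], "angular": [0, 0, 0], "claw": 0.1}, {"translation": [0, 0, 0.1], "angular": [0, 0, 0], "claw": 0.1}, {"translation": [0, 0, 0], "angular": [0, 0, 0], "claw": 0.1}, {"translation": [0, 0, 0], "angular": [0, 0, 0], "claw": 0.1}]'

```text
t: 102.6
tcp_pos: [0.573, -0.3676, 0.1985]
orientation: [3.142, 0.0, 2.997]
contact_force: [-0.2, -0.1, -1.3]
grip_width: 0.0228
grasp_force: 78.7
```

Emit:
play_rows --motion '[{"translation": [-0.015, 0, 0.03], "angular": [0, 0, 0], "claw": 0.1}, {"translation": [0, 0, 0.02], "angular": [0, 0, 0], "claw": 0.1}, {"translation": [0, 0, 0.01], "angular": [0, 0, 0], "claw": 0.1}, {"translation": [0, 0, 0], "angular": [0, 0, 0], "claw": 0.1}, {"translation": [0, 0, 0], "angular": [0, 0, 0], "claw": 0.1}]'

```text
t: 103.22
tcp_pos: [0.5748, -0.3679, 0.1928]
orientation: [-3.141, 0.001, 2.997]
contact_force: [-0.0, 0.9, 2.4]
grip_width: 0.023
grasp_force: 79.0
```

Seated: same pose as when hung, with light contact. I'll release and retreat straight up.

Emit:
play_rows --motion '[{"translation": [0, 0, 0], "angular": [0, 0, 0], "claw": 0.4}, {"translation": [0, 0, 0], "angular": [0, 0, 0], "claw": 1}, {"translation": [0, 0, 0], "angular": [0, 0, 0], "claw": 1}, {"translation": [0, 0, 0], "angular": [0, 0, 0], "claw": 1}, {"translation": [0, 0, -0.2], "angular": [0, 0, 0], "claw": 1}, {"translation": [0, 0, -0.3], "angular": [0, 0, 0], "claw": 1}, {"translation": [0, 0, -0.4], "angular": [0, 0, 0], "claw": 1}, {"translation": [0, 0, -0.1], "angular": [0, 0, 0], "claw": 1}, {"translation": [0, 0, 0], "angular": [0, 0, 0], "claw": 1}]'

```text
t: 104.35
tcp_pos: [0.575, -0.3682, 0.2925]
orientation: [-3.141, 0.001, 2.997]
contact_force: [-0.6, 0.5, 0.2]
grip_width: 0.0854
grasp_force: 0.0
```

Emit:
play_rows --motion '[{"translation": [0.4, 0, 0], "angular": [0, 0, 0], "claw": 1}, {"translation": [0.4, 0, 0], "angular": [0, 0, 0], "claw": 1}, {"translation": [0.4, 0, 0], "angular": [0, 0, 0], "claw": 1}, {"translation": [0.4, 0, 0], "angular": [0, 0, 0], "claw": 1}, {"translation": [0, 0, 0], "angular": [0, 0, 0], "claw": 1}, {"translation": [0, 0, 0], "angular": [0, 0, 0], "claw": 1}, {"translation": [0, 0, 0], "angular": [0, 0, 0], "claw": 1}]'

```text
t: 105.22
tcp_pos: [0.417, -0.3448, 0.2916]
orientation: [3.141, -0.0, 2.998]
contact_force: [-0.4, 0.0, 0.0]
grip_width: 0.0854
grasp_force: 0.0
```

Run:
```python
from chk import *
D={n:cam(n) for n in('scene','side')}
a=D['side'][0][120:420,200:480]; b=D['scene'][0][180:320,90:370]
c=np.zeros((600,780,3),np.uint8); c[:450,:420]=cv2.resize(a,(420,450)); c[:180,420:780]=cv2.resize(b,(360,180)); save(c[:450],'fin.png',1)
V=[]
for n,lo,hi,x,y in(('scene',142,197,80,132),('side',116,162,82,116)):
    im,K,W=D[n]; g=im.max(2); m=soft(g,lo,hi); V.append((K,W,m))
    print(n,'pot',fitc([(K,W,1-soft(g,x,y))],[.4737,.0057],.028,0,.064), 'disc', fitc([(K,W,soft(g,lo,hi))],[.4737,.0057],.04,0,0)[0])
chk(V,.641,.106,.1,.156)
```

```text
scene pot (array([0.47030198, 0.01120515]), np.float64(304.68340874811463)) disc [ 0.5487 -0.1343]
side pot (array([0.4730015 , 0.01037552]), np.float64(128.52941176470588)) disc [ 0.47253053 -0.0517472 ]
scene [ 0.6406  0.1073 -1.574 ] 174.7
side [ 0.713  0.274 -1.699] 0.0
```

View pics/fin.png

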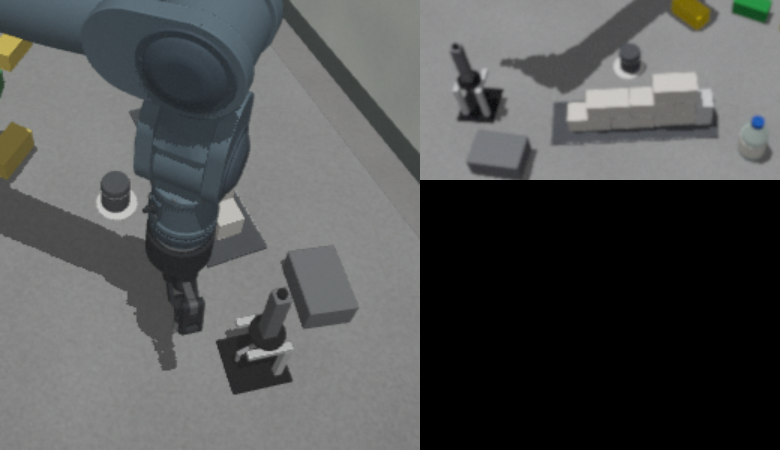

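The final views show the wall intact with U0 at (0.641, 0.107), the pot upright within its disc ring, the probe hanging in its fork, and bottle and tip box where they were. I'll hand the job in.

```bash
python3 -c "
from workcell import r
print(r.finish_job())"
```

```text
the job is handed in; nothing more can be done
None
```

I built the wall from all seven white bricks, set the pot on its disc, ran the probe along the foot and hung it back in its stand, then handed the job in at about 105 s. The hand-in returned no score; the last pictures showed wall, pot and probe in place.

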